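# Brick up a heater's heat shield and fit its terminal board

## Robot

A 6-joint arm with a two-finger parallel gripper is mounted at the origin on the work surface. World frame = base frame: x ahead of the robot, y to its left, z up, the work surface at z = 0. Lengths are in m, angles in rad, forces in N, time in s.
With the tool pointing down it reaches from about 0.35 to 0.85 m from the base axis. Payload 8.1 kg.
Tool frame: the origin (TCP) lies on the centre line of the jaws, within the pads' length; the fingertips stand 19 mm ahead of it and the grasp point (between the pads) is the TCP (robot.tips_ahead is the distance from the TCP to the fingertips, in m); y points along the fingers, z is the direction in which the jaws open and shut, and the axes are right-handed (so a half turn about y gives the same grasp; the last joint's range is limited). The gripper opens to 93 mm and grips with 3 to 60 N. Pads are 15 mm wide; open, the fingers measure 128 mm over their backs; the gripper's body (75 mm by 188 mm) begins 65 mm behind the grasp point.
Start: joints at [-1.333, 0.13, 1.488, -0, 1.523, -0.085], TCP at [0.19, -0.569, 0.238] pointing down, gripper open.
Joint ranges: [-2.96, 2.96], [-0.89, 2.26], [0.02, 2.5], [-1.34, 4.48], [0, 2.73], [-2.66, 2.66]. Speed limits (rad/s): [2.39, 2.39, 2.79, 3.14, 3.14, 3.14].

## Interface

Orientations are given as a rotation vector (axis times angle).
In Python, from plant import robot, imaging, models gives the robot as it stands.
- The arm moves only by the tool carry_out, never from a script. Its argument "motion" is one flat list of numbers, 7 for each row, row after row: the shift along the tool's x, y, z in m, then the turn, a rotation vector about the tool's x, y, z in degrees, then the opening, from -1 (shut) to 1 (fully open). A call has exactly 5 rows; each row shifts and turns the pose as measured when the row begins, along the tool's axes as they then stand; what a row does not reach is not made up. A row lasts 1/10 s, in which the tool goes at most 50 mm and 8.59 degrees, less where a joint would pass 70% of its speed; a pose out of reach is approached as far as the arm can. A call is refused whole if a number of a shift passes 0.05 or a number of a turn 8.59, either way. A call with a gripper value outside its range is refused whole. The fingers move at their own pace and stop on an object; "squeeze" is the grip in N (left out, the last holds). Time passes only in rows, so rows that do not move let the fingers close, or fill a call up. It gives the time, the measured TCP pose, the force and the opening at its end, in the units of the state.
- robot.read_state(): the state, without advancing time (a new reading comes with each control period).
- imaging.read_camera(name): name is "scene" or "top" or "wrist"; returns the picture (384x512x3 uint8, blue, green, red); there is no depth.
- imaging.camera_model(name): a dict with "K" (3x3 intrinsics, pixels), "k1" (the pictures are not rectified: a ray, as slopes to the right and down, at radius r is drawn at 1 + k1 r^2 times it, then the intrinsics apply), "position" and "orientation" of the camera in the world. Camera axes: x right, y down, z forward; pixel columns grow to the right and rows downward; lengths in m; the calibration is good to about 2 mm. A picture is of the moment at which its call begins: read the wrist's pose just before it. camera_model takes no time and is no camera call; for the wrist camera it gives the pose at the moment of the call.
- robot.close_job(): hands the job in, once; it reports no verdict.
Trained networks look in the newest picture that a camera, given by its name, has taken for a name from the list of things; names that differ only in an ending like _2 or _b are one class to them, and where a whole thing is asked for, a point or a joint stands for the part that bears it (a point fixed in the world has none). Each returns a list of dicts, best first, with "confidence" (0 to 1); they miss things now and then, are a little off and sometimes report something else, mostly with a low value. They report only what shows in the picture. A call takes as long as a camera call. They do not tell look-alikes from the thing itself.
- models.outline_of(camera, thing): "pixels" (384x512 bool, what is visible of it) and "pixel" ([column, row] in pixels, amid what is visible of it).
The state is a dict: "t": time; "q": joint angles; "dq": joint speeds; "joint_torque": joint torques, N m; "tool_pos": TCP position; "orientation": TCP orientation; "force": force on the tool from outside, world axes, zero at the start; "wrist_torque": the same for the moment, N m; "opening": finger opening in m.
Only numpy, scipy, OpenCV 4.12 (cv2) and the standard library are available. Lean on these libraries where they do the work, as an engineer would, in place of code of your own. Each camera call takes 0.05 s, during which the arm holds its last target.

## Task

On the steel heater chassis, build the heat-shield wall dry in the kerbed bed in running bond, using every firebrick on the bench: first two whole bricks end to end along the bed, then on top of that finished course a half, a whole and a half, and then any whole bricks left over as a third course in line with the bottom one, every brick square, its faces flush with the wall and with a narrow joint (about 4 mm) to its neighbours. When the wall is up, set the terminal board, block upwards, over the four snap standoffs beside it and press it down evenly until all four have snapped through and it is fully home. Leave the tub, the meter and the screwdriver alone.

Things in the scene. Friction and masses are not known exactly. Their poses are not given: they have to be found in the camera images.
- chassis: Heater chassis: a flat bare-steel plate, 190 (its x) x 360 (its y) x 6 mm, fixed to the bench; origin in the middle of its underside, z up. On it, centred at chassis (0, -60) mm, lies the brick bed: the plate framed by a dark kerb 6 mm high, 64 mm (x) x 216 mm (y) inside. Centred at (0, +115) mm stand four white snap standoffs.
- brick1: Whole firebrick, pale cream, 100 mm (its own x) x 50 x 50 mm, about 0.2 kg; origin at its centre. All whole bricks are alike and any of the four long faces may be up. Three to five of them are there; None if absent.
- brick2: Whole firebrick, pale cream, 100 mm (its own x) x 50 x 50 mm, about 0.2 kg; origin at its centre. All whole bricks are alike and any of the four long faces may be up. Three to five of them are there; None if absent.
- brick3: Whole firebrick, pale cream, 100 mm (its own x) x 50 x 50 mm, about 0.2 kg; origin at its centre. All whole bricks are alike and any of the four long faces may be up. Three to five of them are there; None if absent.
- brick4: Whole firebrick, pale cream, 100 mm (its own x) x 50 x 50 mm, about 0.2 kg; origin at its centre. All whole bricks are alike and any of the four long faces may be up. Three to five of them are there; None if absent.
- brick5: Whole firebrick, pale cream, 100 mm (its own x) x 50 x 50 mm, about 0.2 kg; origin at its centre. All whole bricks are alike and any of the four long faces may be up. Three to five of them are there; None if absent.
- half1: Half firebrick, pale cream, 48 mm (its own x) x 50 x 50 mm, about 0.1 kg; origin at its centre. The two halves are alike; any face may be up.
- half2: Half firebrick, pale cream, 48 mm (its own x) x 50 x 50 mm, about 0.1 kg; origin at its centre. The two halves are alike; any face may be up.
- board: Terminal board: flat brown board 140 (its x) x 100 (its y) x 6 mm, with a grey terminal block 30 (x) x 56 (y) x 34 mm upright on its middle (its top 40 mm above the underside), the part to hold it by. Four 13 mm holes at (+-56, +-36) mm. Origin in the middle of its underside, z up. A half turn makes no difference.
- corner1 (a point): point on the underside of the board at board (-66, -46) mm, near a corner
- corner2 (a point): point on the underside of the board at board (-66, +46) mm, near a corner
- corner3 (a point): point on the underside of the board at board (+66, -46) mm, near a corner
- corner4 (a point): point on the underside of the board at board (+66, +46) mm, near a corner
- seat (a point): point on the chassis at (0, +115, 36) mm: the board's origin when fully home, board x along chassis x. The 4 standoffs, (+-56, +-36) mm from it, have 20 mm shoulders at this height and sprung split heads, 8 mm across at the tip (25 mm above the shoulder), 16 mm at the barbs, which spring in and snap out over the board. About 3 to 4 N each over the last 14 mm; they snap some 6 mm before home.
- slot_a1 (a point): point on the chassis: where the centre of a whole brick of the bottom course, at chassis (0, -112, 31) mm belongs. Axes as the chassis (wall runs along y).
- slot_a2 (a point): point on the chassis: where the centre of the other whole brick of the bottom course, at chassis (0, -8, 31) mm belongs. Axes as the chassis (wall runs along y).
- slot_h1 (a point): point on the chassis: where the centre of a half brick of the second course, at chassis (0, -138, 81) mm belongs. Axes as the chassis (wall runs along y).
- slot_b (a point): point on the chassis: where the centre of the whole brick of the second course, at chassis (0, -60, 81) mm belongs. Axes as the chassis (wall runs along y).
- slot_h2 (a point): point on the chassis: where the centre of the other half brick of the second course, at chassis (0, 18, 81) mm belongs. Axes as the chassis (wall runs along y).
- slot_c1 (a point): point on the chassis: where the centre of a whole brick of the third course, at chassis (0, -112, 131) mm belongs. Axes as the chassis (wall runs along y).
- slot_c2 (a point): point on the chassis: where the centre of a whole brick of the third course, at chassis (0, -8, 131) mm belongs. Axes as the chassis (wall runs along y).
- tub: bystander: white open plastic tub, 84 mm across, 100 mm high; origin at the centre of its underside
- meter: bystander: black hand-held test meter, 150 x 80 x 38 mm, lying; origin under its centre
- driver: bystander: screwdriver lying on the bench; origin under it
Mind the look-alikes: they are no part of the job. What is shaped like the brick4 but black or green is not meant.

How it is judged:
By the outcome, as a careful person would: the job done as asked, in the order asked, and still so for the second after the job is handed in, with the robot touching nothing.
Of brick1, brick2, brick3, brick4, brick5 only 3 to 5 are there at a start; the rules pass over those that are not, and their reading is None.
At some moment in a run one of board may be knocked a few centimetres aside while the robot is not near it.
Once in a run the grip may slacken for a moment while it holds something.
It also fails if it takes over 210 s, if anything falls off the work surface, if the arm or the gripper's body presses on something with over 40 N, if the wrist force passes 120 N, or if a joint passes its speed limit or range.

## Working session

There is one attempt and no reset: what is moved stays moved. The work goes in short steps, Python scripts to look and compute and a tool call to move; the robot and the scene stay as the last step left them, time stands still between calls to the robot, and variables do not carry over. Pictures are saved under pics/ and viewed, and the job is handed in when it is done.

Besides the shell and the picture viewer there is one more tool, called after "Call:" in YAML: its name, and indented under it one key for each argument. carry_out: Moves the arm, as the interface text tells. Its arguments: {"type":"object","properties":{"motion":{"type":"array","items":{"type":"number"}},"squeeze":{"type":"number"}},"required":["motion"]}

```bash
ls; mkdir -p pics; python3 - <<'E'
from plant import robot, imaging, models
import cv2
print(robot.read_state())
for n in ["scene","top","wrist"]:
    im=imaging.read_camera(n); cv2.imwrite(f"pics/{n}0.png",im)
    print(n,imaging.camera_model(n))
E
```

```text
pics
{'t': 0.0, 'q': array([-1.33336523e+00,  1.31170162e-01,  1.48927662e+00,  8.71942986e-06,
        1.52298002e+00, -8.54032381e-02]), 'dq': array([ 1.13355763e-04, -1.20655052e-03,  2.52327358e-03, -6.23808048e-04,
        6.88499476e-05, -1.53901375e-03]), 'joint_torque': array([ 5.95956099e-04, -5.59840214e+01, -4.91762853e+01,  7.67099485e-02,
        3.50629888e-02, -1.33769731e-04]), 'tool_pos': array([ 0.19025071, -0.5684798 ,  0.2365835 ]), 'orientation': array([-0.33344075,  2.04880399, -2.04500982]), 'force': array([ 0.02773439,  0.91941545, -0.32770421]), 'wrist_torque': array([-0.02091243, -0.00897784,  0.00901148]), 'opening': 0.09256781729946721}
scene {'K': array([[492.16519463,   0.        , 260.20691575],
       [  0.        , 492.16519463, 189.74149915],
       [  0.        ,   0.        ,   1.        ]]), 'k1': -0.12442497075559243, 'position': array([ 1.00493765, -0.63781516,  1.31362508]), 'orientation': array([-2.44471368, -0.69137426,  0.24429241])}
top {'K': array([[357.01934792,   0.        , 254.79166105],
       [  0.        , 357.01934792, 196.79518797],
       [  0.        ,   0.        ,   1.        ]]), 'k1': -0.10643950050433384, 'position': array([0.40509337, 0.06587008, 1.0082926 ]), 'orientation': array([-2.15353404,  2.11921938, -0.1441673 ])}
wrist {'K': array([[277.35371076,   0.        , 253.67264993],
       [  0.        , 277.35371076, 192.02731947],
       [  0.        ,   0.        ,   1.        ]]), 'k1': -0.05216239212726343, 'position': array([ 0.26410443, -0.54405704,  0.38313643]), 'orientation': array([ 2.35859081, -1.69699537, -0.2406694 ])}
```

View pics/scene0.png

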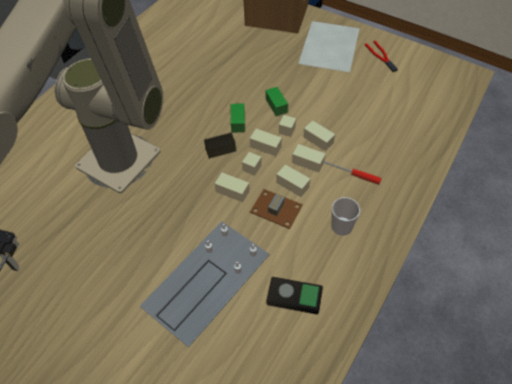

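View pics/top0.png

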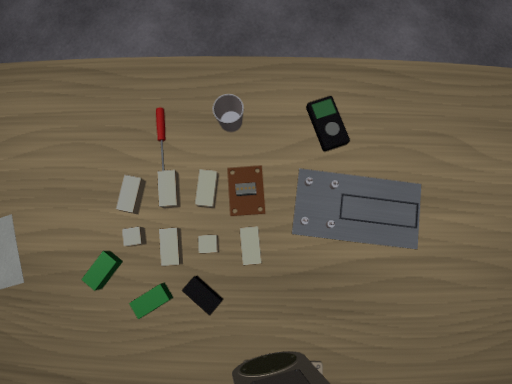

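View pics/wrist0.png

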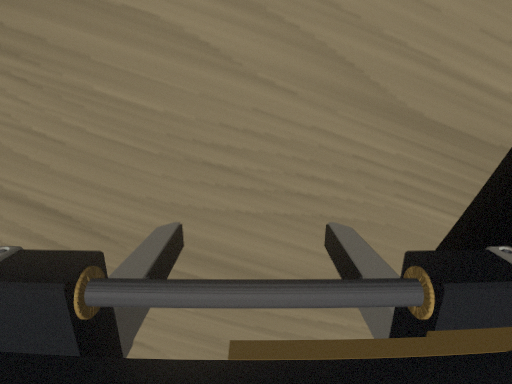

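```bash
cat > h.py <<'E'
import numpy as np, cv2
from scipy.spatial.transform import Rotation as R
from scipy.optimize import least_squares, minimize
def project(cm,P):
    P=np.atleast_2d(P); Rm=R.from_rotvec(cm["orientation"]).as_matrix()
    c=(P-cm["position"])@Rm
    s=c[:,:2]/c[:,2:3]; r2=(s**2).sum(1,keepdims=True)
    s=s*(1+cm["k1"]*r2); K=cm["K"]
    return np.c_[s[:,0]*K[0,0]+K[0,2], s[:,1]*K[1,1]+K[1,2]]
def ray(cm,uv):
    uv=np.atleast_2d(uv).astype(float); K=cm["K"]
    d=np.c_[(uv[:,0]-K[0,2])/K[0,0],(uv[:,1]-K[1,2])/K[1,1]]; s=d.copy()
    for _ in range(20): s=d/(1+cm["k1"]*(s**2).sum(1,keepdims=True))
    return np.c_[s,np.ones(len(s))]@R.from_rotvec(cm["orientation"]).as_matrix().T
def onplane(cm,uv,z):
    d=ray(cm,uv); t=(z-cm["position"][2])/d[:,2]
    return cm["position"]+d*t[:,None]
def box(x,y,yaw,L=.1,W=.05,z0=0,z1=.05):
    c,s=np.cos(yaw),np.sin(yaw)
    return np.array([[x+c*a*L/2-s*b*W/2,y+s*a*L/2+c*b*W/2,z] for z in(z0,z1) for a,b in((1,1),(-1,1),(-1,-1),(1,-1))])
SS=4
def sil(cm,P,shape=(384,512),ss=SS):
    h=cv2.convexHull(project(cm,P).astype(np.float32))
    m=np.zeros(shape,np.uint8)
    cv2.fillPoly(m,[np.round(h*16).astype(np.int32)],255,shift=4,lineType=cv2.LINE_AA)
    return m/255.
def fitbox(cm,soft,p0,**kw):
    """soft: float mask 384x512; maximise overlap."""
    def cost(p): return np.abs(sil(cm,box(*p,**kw))-soft).sum()
    best=None
    for sc in (1,.4):
        p0=np.array(p0,float)
        sim=np.vstack([p0,p0+[.006*sc,0,0],p0+[0,.006*sc,0],p0+[0,0,.12*sc]])
        r=minimize(cost,p0,method="Nelder-Mead",options=dict(initial_simplex=sim,xatol=1e-5,fatol=1e-2,maxiter=400)); p0=r.x
    return r.x,r.fun
E
python3 - <<'E'
import cv2
im=cv2.imread("pics/top0.png")
cv2.imwrite("pics/top_crop.png",cv2.resize(im[160:270,90:440],None,fx=2.28,fy=2.28,interpolation=cv2.INTER_CUBIC))
im=cv2.imread("pics/scene0.png")
cv2.imwrite("pics/sc_crop.png",cv2.resize(im[80:350,130:400],None,fx=2.2,fy=2.2,interpolation=cv2.INTER_CUBIC))
E
```

```text
(no output)
```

View pics/top_crop.png

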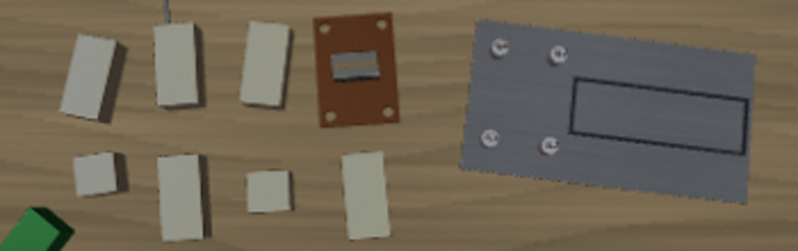

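View pics/sc_crop.png

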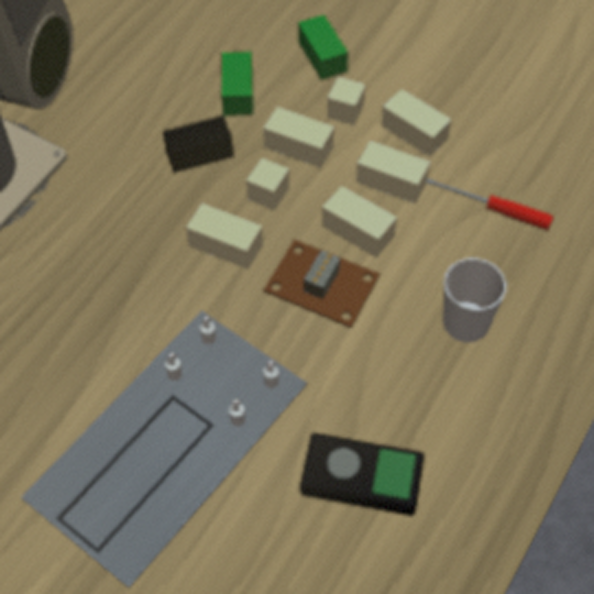

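```bash
python3 - <<'E'
from plant import models
for c in ("scene","top"):
  for t in ("brick1","half1","board","chassis"):
    r=models.outline_of(c,t)
    print(c,t,[(round(d["confidence"],2),[int(v) for v in d["pixel"]],int(d["pixels"].sum())) for d in r])
import cv2
for n,pts in (("top",[(167,188),(206,188),(132,237),(250,246),(176,195),(145,200),(230,240)]),("scene",[(232,183),(293,178),(251,161),(232,192),(260,175)])):
    im=cv2.imread(f"pics/{n}0.png"); h=cv2.cvtColor(im,cv2.COLOR_BGR2HSV)
    for p in pts: print(n,p,im[p[1],p[0]],h[p[1],p[0]])
E
```

```text
scene brick1 [(0.94, [229, 187], 683), (0.84, [318, 133], 580), (0.79, [219, 145], 571), (0.76, [291, 179], 686), (0.76, [266, 142], 603), (0.76, [278, 101], 476), (0.74, [309, 159], 615), (0.74, [234, 115], 389)]
scene half1 [(0.78, [249, 163], 366), (0.64, [285, 125], 286)]
scene board [(0.6, [277, 207], 1222)]
scene chassis [(0.86, [202, 283], 7582)]
top brick1 [(0.9, [207, 188], 746), (0.71, [203, 293], 840), (0.7, [172, 244], 859), (0.65, [248, 247], 729), (0.65, [148, 300], 758), (0.63, [102, 269], 886), (0.59, [133, 196], 811), (0.57, [167, 188], 793)]
top half1 [(0.75, [137, 236], 431), (0.71, [206, 243], 310)]
top board [(0.98, [243, 186], 1643)]
top chassis [(0.97, [355, 207], 8216)]
top (167, 188) [137 148 148] [ 30  19 148]
top (206, 188) [134 149 148] [ 32  26 149]
top (132, 237) [139 148 146] [ 37  16 148]
top (250, 246) [133 149 148] [ 32  27 149]
top (176, 195) [57 71 82] [17 78 82]
top (145, 200) [ 77 101 115] [ 19  84 115]
top (230, 240) [ 74  98 112] [ 19  87 112]
scene (232, 183) [148 182 175] [ 36  48 182]
scene (293, 178) [149 183 176] [ 36  47 183]
scene (251, 161) [150 185 177] [ 37  48 185]
scene (232, 192) [ 75  95 103] [ 21  69 103]
scene (260, 175) [ 95 128 142] [ 21  84 142]
```

```bash
cat >> h.py <<'E'
def briksoft(im):
    f=im.astype(float)
    return f[:,:,1]-f[:,:,2], f[:,:,0]
def topsoft(im,roi,z=None):
    """soft mask for cream top: blue channel between local wood and brick"""
    u0,u1,v0,v1=roi; f=cv2.GaussianBlur(im,(0,0),.01).astype(float) if False else im.astype(float)
    m=np.zeros(im.shape[:2]); sub=f[v0:v1,u0:u1]
    b=sub[:,:,0]; hi=np.percentile(b[(sub[:,:,1]-sub[:,:,2])>-4],60) if ((sub[:,:,1]-sub[:,:,2])>-4).sum()>20 else b.max()
    lo=np.median(b[(sub[:,:,1]-sub[:,:,2])<-8])
    m[v0:v1,u0:u1]=np.clip((b-lo-.08*(hi-lo))/(hi-lo)/.92,0,1)
    return m
E
cat > fit1.py <<'E'
from h import *
from plant import imaging
top0={"w129":(129,194,100,.1),"w167":(167,188,90,.1),"w206":(206,188,80,.1),"w169":(169,247,90,.1),"w250":(250,246,95,.1),"h132":(132,237,0,.048),"h207":(207,244,0,.048)}
ct=imaging.camera_model("top"); cs=imaging.camera_model("scene")
it=cv2.imread("pics/top0.png"); isc=cv2.imread("pics/scene0.png")
import sys
for k,(u,v,a,L) in top0.items():
    P=onplane(ct,[u,v],.05)[0]; p0=[P[0],P[1],0]
    out=[]
    for cm,im in ((ct,it),(cs,isc)):
        c=project(cm,box(*p0,L=L,W=.05,z0=.05)); 
        r=35 if L>.06 else 22
        cc=project(cm,P)[0].astype(int)
        # mask by connected component near centre
        f=im.astype(int); m=((f[:,:,1]-f[:,:,2]>-5)&(f[:,:,0]>105)&(f[:,:,1]-f[:,:,0]<45)).astype(np.uint8)
        n,lab=cv2.connectedComponents(m)
        l=np.bincount(lab[cc[1]-4:cc[1]+5,cc[0]-4:cc[0]+5].ravel(),minlength=n); l[0]=0; l=l.argmax()
        comp=cv2.dilate((lab==l).astype(np.uint8),np.ones((5,5)))
        vv,uu=np.where(comp); ring=cv2.dilate(comp,np.ones((5,5)))-comp
        b=f[:,:,0]; hi=np.median(b[lab==l]); lo=np.median(b[ring>0])
        soft=np.clip((b-lo)/(hi-lo),0,1)*comp
        soft[soft<.1]=0
        best=min((fitbox(cm,soft,[*p0[:2],y0],L=L,z0=.05) for y0 in ((0,.25,-.25) if L>.06 else (0,.3))),key=lambda r:r[1])
        p,c=best; area=(lab==l).sum()
        out.append(p); print(k,"cost %.1f n %d"%(c,area),np.round(p[:2]*1000,1),"yaw %.1f"%np.degrees(p[2]), end=" | ")
    print("d",np.round((out[0]-out[1])[:2]*1000,1))
E
python3 fit1.py
```

```text
w129 cost 99.3 n 574 [555.5 434.4] yaw -12.3 | w129 cost 53.0 n 315 [551.3 433.1] yaw -6.5 | d [4.2 1.3]
w167 cost 99.6 n 595 [574.1 327.1] yaw 3.4 | w167 cost 54.0 n 354 [567.8 324.1] yaw 6.1 | d [6.2 3. ]
w206 cost 102.6 n 592 [573.9 219.7] yaw -5.4 | w206 cost 57.3 n 391 [572.4 216.9] yaw -4.4 | d [1.5 2.9]
w169 cost 99.7 n 651 [411.5 311.8] yaw 10.5 | w169 cost 48.6 n 330 [410.4 310.3] yaw 3.7 | d [1.1 1.5]
w250 cost 98.5 n 661 [420.1  92. ] yaw 3.5 | w250 cost 54.9 n 395 [416.6  91.5] yaw 7.2 | d [3.4 0.5]
h132 cost 61.6 n 284 [437.2 417.1] yaw 4.8 | h132 cost 31.3 n 150 [435.3 415.3] yaw 14.3 | d [1.9 1.8]
h207 cost 66.9 n 298 [421.4 207.8] yaw 13.0 | h207 cost 35.2 n 174 [418.7 206.9] yaw 1.7 | d [2.8 0.9]
```

```bash
cat >> h.py <<'E'
def cov(poly,roi,ss=8,blur=.7):
    u0,u1,v0,v1=roi; m=np.zeros(((v1-v0)*ss,(u1-u0)*ss),np.uint8)
    q=(poly-[u0-.5,v0-.5])*ss-.5
    cv2.fillPoly(m,[np.round(q*16).astype(np.int32)],255,shift=4)
    f=cv2.resize(m,(u1-u0,v1-v0),interpolation=cv2.INTER_AREA)/255.
    return cv2.GaussianBlur(f,(0,0),blur) if blur else f
def hull(p): return cv2.convexHull(p.astype(np.float32))[:,0]
def fitLS(cm,im,p0,L=.1,W=.05,z0=0,z1=.05,pad=5,occl=None,mask=None,scales=(1,.3)):
    P=box(*p0,L=L,W=W,z0=z0,z1=z1); pr=project(cm,P)
    lo=np.floor(pr.min(0)-pad).astype(int); hi=np.ceil(pr.max(0)+pad).astype(int)
    lo=np.maximum(lo,0); hi=np.minimum(hi,[512,384]); roi=(lo[0],hi[0],lo[1],hi[1])
    I=im[roi[2]:roi[3],roi[0]:roi[1]].astype(float).reshape(-1,3)
    wt=np.ones(len(I)) if mask is None else mask[roi[2]:roi[3],roi[0]:roi[1]].ravel().astype(float)
    def cost(p):
        pr=project(cm,box(*p,L=L,W=W,z0=z0,z1=z1))
        t=cov(hull(pr[4:]),roi).ravel(); a=cov(hull(pr),roi).ravel()
        A=np.c_[np.ones_like(t),t,np.clip(a-t,0,1)]*wt[:,None]
        x,_,_,_=np.linalg.lstsq(A,I*wt[:,None],rcond=None)
        return (np.abs(A@x-I*wt[:,None])).mean()
    p0=np.array(p0,float)
    for sc in scales:
        sim=np.vstack([p0,p0+[.005*sc,0,0],p0+[0,.005*sc,0],p0+[0,0,.1*sc]])
        r=minimize(cost,p0,method="Nelder-Mead",options=dict(initial_simplex=sim,xatol=2e-5,fatol=1e-4,maxiter=300)); p0=r.x
    return r.x,r.fun
E
cat > fit2.py <<'E'
from h import *
from plant import imaging
ct=imaging.camera_model("top"); cs=imaging.camera_model("scene")
it=cv2.imread("pics/top0.png"); isc=cv2.imread("pics/scene0.png")
top0={"w129":(129,194,.1),"w167":(167,188,.1),"w206":(206,188,.1),"w169":(169,247,.1),"w250":(250,246,.1),"h132":(132,237,.048),"h207":(207,244,.048)}
for k,(u,v,L) in top0.items():
    P=onplane(ct,[u,v],.05)[0]; out=[]
    print(k,end=" ")
    for cm,im in ((ct,it),(cs,isc)):
        p,c=min((fitLS(cm,im,[P[0],P[1],y],L=L) for y in (0,.2,-.2)),key=lambda r:r[1])
        out.append(p);print("cost %.2f"%c,np.round(p[:2]*1000,1),"yaw %.1f"%np.degrees(p[2]), end=" | ")
    print("d",np.round((out[0]-out[1])[:2]*1000,1))
E
python3 fit2.py
```

```text
w129 cost 4.08 [555.1 434.1] yaw -10.0 | cost 9.14 [552.7 431.7] yaw -10.2 | d [2.4 2.3]
w167 cost 3.56 [572.4 326.1] yaw 5.8 | cost 10.21 [569.4 324. ] yaw 6.2 | d [3.  2.2]
w206 cost 3.20 [574.7 217.3] yaw -4.5 | cost 8.81 [571.8 215.6] yaw -5.1 | d [2.9 1.6]
w169 cost 4.04 [412.  312.3] yaw 6.2 | cost 8.18 [409.5 309.8] yaw 6.4 | d [2.5 2.4]
w250 cost 3.30 [419.2  92.6] yaw 6.1 | cost 4.75 [416.9  90.9] yaw 6.2 | d [2.3 1.7]
h132 cost 3.29 [437.1 417.2] yaw 9.9 | cost 14.45 [434.5 415.5] yaw 11.4 | d [2.6 1.8]
h207 cost 3.51 [421.3 207.5] yaw 5.4 | cost 5.65 [418.9 205.7] yaw 4.4 | d [2.4 1.8]
```

```bash
cat > fit3.py <<'E'
from h import *
from plant import imaging
ct=imaging.camera_model("top"); cs=imaging.camera_model("scene")
it=cv2.imread("pics/top0.png"); isc=cv2.imread("pics/scene0.png")
# chassis initial
P=onplane(ct,[357,208],.006)[0]
def kerbfit(cm,im,p0):
    def pts(p):
        c,s=np.cos(p[2]),np.sin(p[2]); Rm=np.array([[c,-s],[s,c]])
        o=np.array(p[:2])
        def rect(w,l,z):
            q=np.array([[w,l],[-w,l],[-w,-l],[w,-l]])+[0,-.06]
            return np.c_[q@Rm.T+o,np.full(4,z)]
        return rect
    r=pts(p0)(.05,.125,.012); pr=project(cm,r); lo=np.floor(pr.min(0)).astype(int);hi=np.ceil(pr.max(0)).astype(int);roi=(lo[0],hi[0],lo[1],hi[1])
    m=cov(hull(project(cm,pts(p0)(.045,.122,.012))),roi,blur=0).ravel()>.5
    I=im[roi[2]:roi[3],roi[0]:roi[1]].astype(float).reshape(-1,3)[m]
    def cost(p):
        f=pts(p); t=p[3]
        a=cov(hull(project(cm,f(.032+t,.108+t,.009))),roi).ravel()-cov(hull(project(cm,f(.032,.108,.009))),roi).ravel()
        A=np.c_[np.ones_like(a),a][m]; x=np.linalg.lstsq(A,I,rcond=None)[0]
        return np.abs(A@x-I).mean()
    p=np.r_[p0,.005]
    for sc in (1,.3):
        sim=np.vstack([p]+[p+d*sc for d in np.diag([.004,.004,.02,.002])])
        r=minimize(cost,p,method="Nelder-Mead",options=dict(initial_simplex=sim,xatol=2e-5,fatol=1e-4)); p=r.x
    return p,r.fun
for cm,im in ((ct,it),(cs,isc)):
    p,c=min((fitLS(cm,im,[P[0],P[1],y],L=.19,W=.36,z0=0,z1=.006,pad=6) for y in (-.1,0)),key=lambda r:r[1])
    print("plate",np.round(p[:2]*1000,1),np.degrees(p[2]).round(2),c)
    k,c=kerbfit(cm,im,p); print("kerb",np.round(k[:2]*1000,1),np.degrees(k[2]).round(2),k[3],c)
Pb=onplane(ct,[246,190],.006)[0]
for cm,im in ((ct,it),(cs,isc)):
    p,c=min((fitLS(cm,im,[Pb[0],Pb[1],y],L=.14,W=.1,z0=0,z1=.006) for y in (-.1,.1)),key=lambda r:r[1])
    print("board",np.round(p[:2]*1000,1),np.degrees(p[2]).round(2),c)
E
python3 fit3.py
```

```text
plate [ 528.1 -211.2] -6.31 4.298955373820434
kerb [ 528.2 -211. ] -6.28 0.0036351060264368682 2.7166080517428717
plate [ 526.7 -212.7] -6.27 6.441555324198982
kerb [ 526.5 -212.6] -6.3 0.003973570885497132 2.3467252577600033
board [575.  108.6] 5.1 7.41420565816249
board [572.6 107. ] 5.38 9.157174747401639
```

```bash
cat > plan.py <<'E'
# usage: plan.py x y z phi_deg open [maxstep] ; coordinates mm; prints rows (up to 5*k)
import sys,json
from h import *
from plant import robot
def target(phi):
    c,s=np.cos(np.radians(phi)),np.sin(np.radians(phi))
    return np.array([[s,0,c],[-c,0,s],[0,-1,0]])
def plan(x,y,z,phi,op,step=48.,n=5,first=None):
    st=robot.read_state(); p=st["tool_pos"]*1000; Rm=R.from_rotvec(st["orientation"])
    T=np.array([x,y,z],float); Rt=R.from_matrix(target(phi)); rows=[]
    for i in range(n):
        d=T-p; k=min(1,step/max(np.linalg.norm(d),1e-9)); w=(Rm.inv()*Rt).as_rotvec(degrees=True)
        a=np.linalg.norm(w); kw=min(1,8.5/max(a,1e-9))
        sh=Rm.inv().apply(d*k); tw=w*kw
        sh=np.round(sh/1000,4); tw=np.round(tw,1)
        rows+= [*(sh+0.),*(tw+0.),op]
        p=p+Rm.apply(sh*1000); Rm=Rm*R.from_rotvec(tw,degrees=True)
    return [float(v) for v in rows],T-p,st
if __name__=="__main__":
    a=[float(v) for v in sys.argv[1:]]
    rows,rem,st=plan(*a[:5],*( [a[5]] if len(a)>5 else []))
    print(json.dumps(rows)); print("rem",np.round(rem,1),"now",np.round(st["tool_pos"]*1000,1),"t",round(st["t"],2),"q6 %.2f"%st["q"][5],"open",round(st["opening"]*1000,1),"F",np.round(st["force"],1))
E
python3 - <<'E'
from h import *
from plant import robot,imaging
st=robot.read_state(); M=R.from_rotvec(st["orientation"]).as_matrix(); print(M.round(3)); print(np.degrees(np.arctan2(M[1,2],M[0,2])))
cm=imaging.camera_model("wrist"); Rc=R.from_rotvec(cm["orientation"]).as_matrix()
print((M.T@Rc).round(3), M.T@(cm["position"]-st["tool_pos"]))
E
python3 plan.py 418 92 250 -84 1
```

```text
[[-0.948 -0.     0.317]
 [-0.317  0.    -0.948]
 [ 0.    -1.    -0.   ]]
-71.50467860937223
[[-0.     0.961  0.276]
 [ 0.    -0.276  0.961]
 [ 1.     0.     0.   ]] [-7.78368930e-02 -1.46302358e-01 -6.08212770e-05]
[-0.0292, -0.0008, -0.0381, 0.0, 8.5, 0.0, 1.0, -0.0233, -0.0009, -0.042, 0.0, 4.0, 0.0, 1.0, -0.0203, -0.0008, -0.0435, 0.0, 0.0, 0.0, 1.0, -0.0203, -0.0009, -0.0435, 0.0, 0.0, 0.0, 1.0, -0.0203, -0.0008, -0.0435, 0.0, 0.0, 0.0, 1.0]
rem [149.4 434.1   8.2] now [ 190.4 -569.   237.6] t 0.55 q6 -0.09 open 93.1 F [-0.4 -0.  -0.3]
```

```bash
python3 plan.py 450 -200 250 -50 1
```

```text
[-0.0386, -0.0013, -0.0285, 0.0, -8.5, 0.0, 1.0, -0.0424, -0.0013, -0.0224, 0.0, -8.5, 0.0, 1.0, -0.0453, -0.0013, -0.0159, 0.0, -4.5, 0.0, 1.0, -0.0464, -0.0013, -0.0123, 0.0, 0.0, 0.0, 1.0, -0.0464, -0.0013, -0.0123, 0.0, 0.0, 0.0, 1.0]
rem [121.5 172.8   5.9] now [ 190.4 -569.   237.6] t 0.55 q6 -0.09 open 93.1 F [-0.4 -0.  -0.3]
```

Call:
carry_out:
  motion: [-0.0386,-0.0013,-0.0285,0.0,-8.5,0.0,1.0,-0.0424,-0.0013,-0.0224,0.0,-8.5,0.0,1.0,-0.0453,-0.0013,-0.0159,0.0,-4.5,0.0,1.0,-0.0464,-0.0013,-0.0123,0.0,0.0,0.0,1.0,-0.0464,-0.0013,-0.0123,0.0,0.0,0.0,1.0]
  squeeze: 30

```text
t: 1.05
tool_pos: [0.3274, -0.3701, 0.2427]
orientation: [-0.667, 1.813, -1.813]
force: [0.6, 0.4, 0.7]
opening: 0.0931
```

```bash
python3 plan.py 418 92 180 -84 0.5
```

```text
[-0.0372, 0.0063, -0.0297, 0.0, 8.5, 0.0, 0.5, -0.0324, 0.0063, -0.0348, 0.0, 8.5, 0.0, 0.5, -0.0269, 0.0063, -0.0392, 0.0, 8.5, 0.0, 0.5, -0.0208, 0.0063, -0.0428, 0.0, 8.5, 0.0, 0.5, -0.0143, 0.0063, -0.0454, 0.0, 0.3, 0.0, 0.5]
rem [ 44.9 228.7 -31.1] now [ 327.4 -370.1  242.7] t 1.05 q6 -0.08 open 93.1 F [0.6 0.4 0.7]
```

Call:
carry_out:
  motion: [-0.0372,0.0063,-0.0297,0.0,8.5,0.0,0.5,-0.0324,0.0063,-0.0348,0.0,8.5,0.0,0.5,-0.0269,0.0063,-0.0392,0.0,8.5,0.0,0.5,-0.0208,0.0063,-0.0428,0.0,8.5,0.0,0.5,-0.0143,0.0063,-0.0454,0.0,0.3,0.0,0.5]

```text
t: 1.55
tool_pos: [0.3702, -0.145, 0.2146]
orientation: [-0.15, 2.141, -2.149]
force: [1.6, 1.0, 0.8]
opening: 0.0698
```

```bash
python3 plan.py 418 92 180 -84 0.5; python3 - <<'E'
from plant import imaging
import cv2
cv2.imwrite("pics/w1.png",imaging.read_camera("wrist"))
E
```

```text
[-0.0159, 0.0067, -0.0448, -0.2, 2.2, -0.2, 0.5, -0.0142, 0.0068, -0.0453, 0.0, 0.0, 0.0, 0.5, -0.0142, 0.0068, -0.0453, 0.0, 0.0, 0.0, 0.5, -0.0143, 0.0068, -0.0453, 0.0, 0.0, 0.0, 0.5, -0.0142, 0.0067, -0.0453, 0.0, 0.0, 0.0, 0.5]
rem [ 0.9  4.3 -0.7] now [ 370.2 -145.   214.6] t 1.55 q6 0.93 open 69.8 F [1.6 1.  0.8]
```

View pics/w1.png

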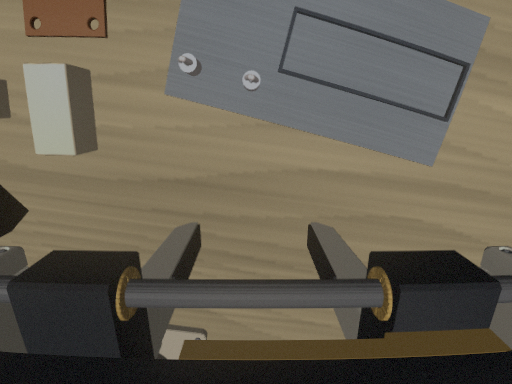

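Call:
carry_out:
  motion: [-0.0159,0.0067,-0.0448,-0.2,2.2,-0.2,0.5,-0.0142,0.0068,-0.0453,0.0,0.0,0.0,0.5,-0.0142,0.0068,-0.0453,0.0,0.0,0.0,0.5,-0.0143,0.0068,-0.0453,0.0,0.0,0.0,0.5,-0.0142,0.0067,-0.0453,0.0,0.0,0.0,0.5]

```text
t: 2.1
tool_pos: [0.4167, 0.094, 0.1827]
orientation: [-0.108, 2.164, -2.161]
force: [0.3, 0.4, 0.3]
opening: 0.0698
```

```bash
python3 plan.py 418 92 40 -83.8 0.5
```

```text
[0.0, 0.048, 0.0008, 0.1, 0.0, -0.4, 0.5, -0.0003, 0.048, 0.0006, 0.0, 0.0, 0.0, 0.5, -0.0003, 0.0467, 0.0007, 0.0, 0.0, 0.0, 0.5, 0.0, 0.0, 0.0, 0.0, 0.0, 0.0, 0.5, 0.0, 0.0, 0.0, 0.0, 0.0, 0.0, 0.5]
rem [ 0.  0. -0.] now [416.7  94.  182.7] t 2.1 q6 1.56 open 69.8 F [0.3 0.4 0.3]
```

Call:
carry_out:
  motion: [0.0,0.048,0.0008,0.1,0.0,-0.4,0.5,-0.0003,0.048,0.0006,0.0,0.0,0.0,0.5,-0.0003,0.04,0.0007,0.0,0.0,0.0,0.5,0.0,0.007,0.0,0.0,0.0,0.0,0.5,0.0,0.0,0.0,0.0,0.0,0.0,0.5]

```text
t: 2.6
tool_pos: [0.4208, 0.1001, 0.0386]
orientation: [-0.124, 2.156, -2.153]
force: [0.3, 0.3, -0.5]
opening: 0.0693
```

```bash
python3 plan.py 418 92 32 -83.8 0.5
```

```text
[0.0038, 0.0065, 0.0077, 0.1, 0.8, -0.4, 0.5, 0.0, 0.0, 0.0, 0.0, 0.0, 0.0, 0.5, 0.0, 0.0, 0.0, 0.0, 0.0, 0.0, 0.5, 0.0, 0.0, 0.0, 0.0, 0.0, 0.0, 0.5, 0.0, 0.0, 0.0, 0.0, 0.0, 0.0, 0.5]
rem [-0. -0. -0.] now [420.8 100.1  38.6] t 2.6 q6 1.56 open 69.3 F [ 0.3  0.3 -0.5]
```

Call:
carry_out:
  motion: [0.0038,0.004,0.0077,0.1,0.8,-0.4,0.5,0.0,0.0025,0.0,0.0,0.0,0.0,0.5,0.0,0.0,0.0,0.0,0.0,0.0,0.5,0.0,0.0,0.0,0.0,0.0,0.0,0.5,0.0,0.0,0.0,0.0,0.0,0.0,0.5]

```text
t: 3.1
tool_pos: [0.4236, 0.0906, 0.0391]
orientation: [-0.102, 2.162, -2.163]
force: [-0.7, -0.5, 0.0]
opening: 0.0698
```

```bash
python3 plan.py 418 92 32 -83.8 0.5
```

```text
[0.0055, 0.007, -0.0019, -0.1, -0.2, -0.6, 0.5, 0.0, 0.0, 0.0, 0.0, 0.0, 0.0, 0.5, 0.0, 0.0, 0.0, 0.0, 0.0, 0.0, 0.5, 0.0, 0.0, 0.0, 0.0, 0.0, 0.0, 0.5, 0.0, 0.0, 0.0, 0.0, 0.0, 0.0, 0.5]
rem [-0.  0. -0.] now [423.6  90.6  39.1] t 3.1 q6 1.56 open 69.8 F [-0.7 -0.5  0. ]
```

Call:
carry_out:
  motion: [0,0,0,0,0,0,0.5,0,0,0,0,0,0,0.5,0,0,0,0,0,0,0.5,0,0,0,0,0,0,0.5,0,0,0,0,0,0,0.5]

```text
t: 3.6
tool_pos: [0.4245, 0.0909, 0.0402]
orientation: [-0.1, 2.161, -2.161]
force: [-0.7, 0.6, -0.1]
opening: 0.0695
```

```bash
python3 - <<'E'
from plant import robot,imaging
for i in range(6):
    s=robot.read_state(); print(s["t"].__round__(3),(s["tool_pos"]*1000).round(2)); 
    if i%2: imaging.read_camera("wrist")
E
```

```text
3.6 [424.51  90.9   40.19]
3.6 [424.51  90.9   40.19]
3.65 [424.47  90.89  40.16]
3.65 [424.47  90.89  40.16]
3.7 [424.49  90.91  40.17]
3.7 [424.49  90.91  40.17]
```

Call:
carry_out:
  motion: [0.0065,0.008,-0.0018,0,0,-0.6,0.5,0,0,0,0,0,0,0.5,0,0,0,0,0,0,0.5,0,0,0,0,0,0,0.5,0,0,0,0,0,0,0.5]

```text
t: 4.25
tool_pos: [0.4167, 0.0921, 0.0308]
orientation: [-0.114, 2.166, -2.168]
force: [0.4, 0.7, -0.2]
opening: 0.0694
```

```bash
python3 plan.py 418 92 32 -83.8 0.5
```

```text
[-0.0013, -0.0012, 0.0002, -0.1, -0.1, 0.0, 0.5, 0.0, 0.0, 0.0, 0.0, 0.0, 0.0, 0.5, 0.0, 0.0, 0.0, 0.0, 0.0, 0.0, 0.5, 0.0, 0.0, 0.0, 0.0, 0.0, 0.0, 0.5, 0.0, 0.0, 0.0, 0.0, 0.0, 0.0, 0.5]
rem [-0. -0.  0.] now [416.7  92.1  30.8] t 4.25 q6 1.56 open 69.4 F [ 0.4  0.7 -0.2]
```

Call:
carry_out:
  motion: [-0.001,-0.001,0,0,0,0,0,0,0,0,0,0,0,-1,0,0,0,0,0,0,-1,0,0,0,0,0,0,-1,0,0,0,0,0,0,-1]
  squeeze: 35

```text
t: 4.75
tool_pos: [0.4182, 0.0922, 0.0322]
orientation: [-0.113, 2.166, -2.168]
force: [0.2, -0.1, -0.1]
opening: 0.0498
```

```bash
cat > gst.py <<'E'
# after grip: brick centre x,y given (mm) -> offset in tool axes
import sys
from h import *
from plant import robot
s=robot.read_state(); M=R.from_rotvec(s["orientation"]).as_matrix()
x,y=map(float,sys.argv[1:3]); d=M.T@(np.array([x,y,s["tool_pos"][2]*1000])-s["tool_pos"]*1000)
print("tcp",(s["tool_pos"]*1000).round(1),"open",(s["opening"]*1000).round(2),"off toolx %.2f toolz %.2f"%(d[0],d[2]),"phi %.2f"%np.degrees(np.arctan2(M[1,2],M[0,2])),"F",s["force"].round(1),"t",s["t"].__round__(2))
E
python3 gst.py 418 91.8
```

```text
Traceback (most recent call last):
  File "gst.py", line 7, in <module>
    print("tcp",(s["tool_pos"]*1000).round(1),"open",(s["opening"]*1000).round(2),"off toolx %.2f toolz %.2f"%(d[0],d[2]),"phi %.2f"%np.degrees(np.arctan2(M[1,2],M[0,2])),"F",s["force"].round(1),"t",s["t"].__round__(2))
                                                     ^^^^^^^^^^^^^^^^^^^^^^^^^
AttributeError: 'float' object has no attribute 'round'
```

```bash
sed -i 's/(s\["opening"\]\*1000).round(2)/round(float(s["opening"]*1000),2)/; s/s\["t"\].__round__(2)/round(float(s["t"]),2)/' gst.py; python3 gst.py 418 91.8
cat > slots.py <<'E'
from h import *
C=np.array([527.3,-211.9]); YAW=-6.3
def slot(y,x=0):
    a=np.radians(YAW); return C+np.array([np.cos(a)*x-np.sin(a)*y,np.sin(a)*x+np.cos(a)*y])
if __name__=="__main__":
    for n,y,z in (("a1",-112,31),("a2",-8,31),("h1",-138,81),("b",-60,81),("h2",18,81),("c1",-112,131),("c2",-8,131),("seat",115,36)): print(n,slot(y).round(1),z)
E
python3 slots.py; python3 plan.py 445 20 150 -75 -1
```

```text
tcp [418.2  92.2  32.2] open 49.78 off toolx 0.24 toolz 0.36 phi -83.95 F [ 0.2 -0.1 -0.1] t 4.75
a1 [ 515.  -323.2] 31
a2 [ 526.4 -219.9] 31
h1 [ 512.2 -349.1] 81
b [ 520.7 -271.5] 81
h2 [ 529.3 -194. ] 81
c1 [ 515.  -323.2] 131
c2 [ 526.4 -219.9] 131
seat [539.9 -97.6] 36
[-0.0065, -0.0401, 0.0255, -0.1, -8.5, 0.0, -1.0, -0.0027, -0.0402, 0.0261, 0.0, -0.4, -0.1, -1.0, -0.0023, -0.0375, 0.0243, 0.0, 0.0, 0.0, -1.0, 0.0, 0.0, 0.0, 0.0, 0.0, 0.0, -1.0, 0.0, 0.0, 0.0, 0.0, 0.0, 0.0, -1.0]
rem [ 0. -0.  0.] now [418.2  92.2  32.2] t 4.75 q6 1.56 open 49.8 F [ 0.2 -0.1 -0.1]
```

```bash
cat > wp.py <<'E'
# wp.py open x,y,z,phi x,y,z,phi ...   : blended rows through waypoints, last with decel; prints calls of 5 rows
import sys,json
from plan import *
op=float(sys.argv[1]); W=[[float(v) for v in a.split(",")] for a in sys.argv[2:]]
st=robot.read_state(); p=st["tool_pos"]*1000; Rm=R.from_rotvec(st["orientation"]); rows=[]
print("now",np.round(p,1),"t",round(float(st["t"]),2),"q6 %.2f"%st["q"][5])
for i,w in enumerate(W):
    T=np.array(w[:3]); Rt=R.from_matrix(target(w[3]))
    for _ in range(60):
        d=T-p; D=np.linalg.norm(d); wv=(Rm.inv()*Rt).as_rotvec(degrees=True); a=np.linalg.norm(wv)
        if D<.3 and a<.3: break
        if i<len(W)-1 and D<10 and a<20: break
        mx=47
        if i==len(W)-1 and D<70: mx=max(D*.6,6) 
        k=min(1,mx/max(D,1e-9)); kw=min(1,8.5/max(a,1e-9))
        sh=np.round(Rm.inv().apply(d*k)/1000,3 if D>70 else 4); tw=np.round(wv*kw,1)
        if a<=.3: tw=tw*0
        rows.append([*(sh+0.),*(tw+0.),op]); p=p+Rm.apply(sh*1000); Rm=Rm*R.from_rotvec(tw,degrees=True)
while len(rows)%5: rows.append([0.,0.,0.,0.,0.,0.,op])
for i in range(0,len(rows),5): print(json.dumps([float(v) for r in rows[i:i+5] for v in r]))
E
python3 wp.py -1 418,92,80,-84 460,-20,160,-60 515,-323,110,-6.3
```

```text
now [418.2  92.2  32.2] t 4.75 q6 1.56
[0.0002, -0.047, 0.0002, 0.0, 0.0, 0.0, -1.0, -0.01, -0.026, 0.038, 0.0, -8.5, 0.0, -1.0, -0.004, -0.026, 0.039, 0.0, -8.5, 0.0, -1.0, 0.0017, -0.0268, 0.0386, -0.1, -6.9, 0.0, -1.0, 0.016, 0.007, 0.044, 0.0, -8.5, 0.0, -1.0]
[0.022, 0.007, 0.041, 0.0, -8.5, 0.0, -1.0, 0.028, 0.007, 0.037, 0.0, -8.5, 0.0, -1.0, 0.033, 0.007, 0.033, 0.0, -8.5, 0.0, -1.0, 0.037, 0.007, 0.028, 0.0, -8.5, 0.0, -1.0, 0.041, 0.008, 0.022, 0.0, -8.5, 0.0, -1.0]
[0.0176, 0.003, 0.0062, 0.0, -2.7, 0.0, -1.0, 0.0072, 0.0012, 0.0022, 0.0, 0.0, 0.0, -1.0, 0.0048, 0.0008, 0.0014, 0.0, 0.0, 0.0, -1.0, 0.0, 0.0, 0.0, 0.0, 0.0, 0.0, -1.0, 0.0, 0.0, 0.0, 0.0, 0.0, 0.0, -1.0]
```

Call:
carry_out:
  motion: [0.0002,-0.047,0.0002,0.0,0.0,0.0,-1.0,-0.01,-0.026,0.038,0.0,-8.5,0.0,-1.0,-0.004,-0.026,0.039,0.0,-8.5,0.0,-1.0,0.0017,-0.0268,0.0386,-0.1,-6.9,0.0,-1.0,0.016,0.007,0.044,0.0,-8.5,0.0,-1.0]

```text
t: 5.25
tool_pos: [0.463, -0.0556, 0.151]
orientation: [-0.632, 1.847, -1.844]
force: [2.0, 0.3, -1.8]
opening: 0.0498
```

Call:
carry_out:
  motion: [0.022,0.007,0.041,0.0,-8.5,0.0,-1.0,0.028,0.007,0.037,0.0,-8.5,0.0,-1.0,0.033,0.007,0.033,0.0,-8.5,0.0,-1.0,0.037,0.007,0.028,0.0,-8.5,0.0,-1.0,0.041,0.008,0.022,0.0,-8.5,0.0,-1.0]

```text
t: 5.75
tool_pos: [0.497, -0.2838, 0.116]
orientation: [-1.111, 1.355, -1.353]
force: [0.9, 0.6, -1.3]
opening: 0.0499
```

```bash
python3 wp.py -1 515,-323.2,110,-6.3
```

```text
now [ 497.  -283.8  116. ] t 5.75 q6 -0.41
[0.0211, 0.0036, 0.0152, 0.1, -5.0, 0.0, -1.0, 0.0089, 0.0014, 0.0054, 0.0, 0.0, 0.0, -1.0, 0.0051, 0.0008, 0.003, 0.0, 0.0, 0.0, -1.0, 0.0008, 0.0002, 0.0005, 0.0, 0.0, 0.0, -1.0, 0.0, 0.0, 0.0, 0.0, 0.0, 0.0, -1.0]
```

Call:
carry_out:
  motion: [0.0211,0.0036,0.0152,0.1,-5.0,0.0,-1.0,0.006,0.0014,0.004,0.0,0.0,0.0,-1.0,0.001,0.0008,0.001,0.0,0.0,0.0,-1.0,0,0,0,0.0,0.0,0.0,-1.0,0.0,0.0,0.0,0.0,0.0,0.0,-1.0]

```text
t: 6.25
tool_pos: [0.5094, -0.3192, 0.1058]
orientation: [-1.157, 1.297, -1.287]
force: [-0.4, 0.0, -2.7]
opening: 0.0494
```

```bash
python3 wp.py -1 515,-323.2,50,-6.3
```

```text
now [ 509.4 -319.2  105.8] t 6.25 q6 -0.53
[0.002, 0.0335, 0.0038, 0.4, -0.1, -0.1, -1.0, 0.0008, 0.0134, 0.0014, 0.0, 0.0, 0.0, -1.0, 0.0004, 0.006, 0.0006, 0.0, 0.0, 0.0, -1.0, 0.0002, 0.0029, 0.0004, 0.0, 0.0, 0.0, -1.0, 0.0, 0.0, 0.0, 0.0, 0.0, 0.0, -1.0]
```

Call:
carry_out:
  motion: [0.002,0.0335,0.0038,0.4,-0.1,-0.1,-1.0,0.0008,0.0134,0.0014,0.0,0.0,0.0,-1.0,0.0004,0.006,0.0006,0.0,0.0,0.0,-1.0,0.0002,0.0029,0.0004,0.0,0.0,0.0,-1.0,0.0,0.0,0.0,0.0,0.0,0.0,-1.0]

```text
t: 6.75
tool_pos: [0.5169, -0.3195, 0.0518]
orientation: [-1.155, 1.285, -1.29]
force: [0.2, -0.1, -2.7]
opening: 0.0497
```

```bash
python3 wp.py -1 515,-323,40,-6.3;  python3 - <<'E'
from plant import imaging
import cv2
cv2.imwrite("pics/w2.png",imaging.read_camera("wrist"))
E
```

```text
now [ 516.9 -319.5   51.8] t 6.75 q6 -0.53
[0.0022, 0.0071, -0.0009, 0.0, 0.0, 0.0, -1.0, 0.0014, 0.0047, -0.0007, 0.0, 0.0, 0.0, -1.0, 0.0, 0.0, 0.0, 0.0, 0.0, 0.0, -1.0, 0.0, 0.0, 0.0, 0.0, 0.0, 0.0, -1.0, 0.0, 0.0, 0.0, 0.0, 0.0, 0.0, -1.0]
```

View pics/w2.png

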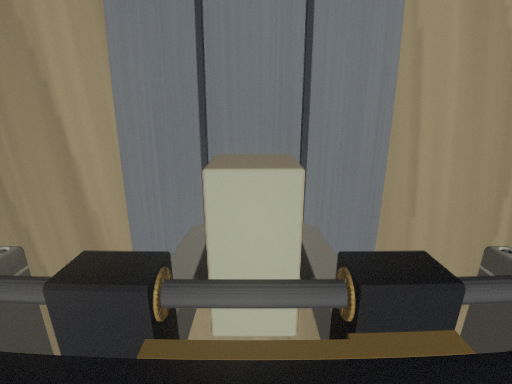

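```bash
cat > wk.py <<'E'
import sys
from slots import *
from plant import imaging,robot
def kerblines(im,cm,rows):
    g=cv2.GaussianBlur(im,(3,1),0).astype(float).mean(2); L=[];Rr=[]
    ex=np.array
    for v in rows:
        # predicted columns from slot model
        out=[]
        for side in(-1,1):
            # find predicted col by searching chassis line points projecting to this row
            ys=np.linspace(-168,48,400); P=np.array([[*(slot(y,side*34)/1000),.012] for y in ys]); pr=project(cm,P)
            i=np.abs(pr[:,1]-v).argmin()
            if abs(pr[i,1]-v)>1: continue
            u=pr[i,0]; u0=int(u)-12; seg=g[v,max(u0,0):u0+25]
            if len(seg)<20: continue
            w=np.clip(np.median(seg)-12-seg,0,None)
            # use contiguous around the min
            k=seg.argmin(); a=k
            while a>0 and w[a-1]>0:a-=1
            b=k
            while b<len(seg)-1 and w[b+1]>0:b+=1
            ww=w[a:b+1]
            if len(ww)<2 or ww.sum()<30: continue
            c=max(u0,0)+a+(ww*np.arange(len(ww))).sum()/ww.sum()
            out.append((side,c,v))
        for o in out: (L if o[0]<0 else Rr).append(o[1:])
    return np.array(L),np.array(Rr)
def inch(P):
    a=np.radians(YAW); d=np.atleast_2d(P)[:,:2]*1000-C; return np.c_[np.cos(a)*d[:,0]+np.sin(a)*d[:,1],-np.sin(a)*d[:,0]+np.cos(a)*d[:,1]]
if __name__=="__main__":
    cm=imaging.camera_model("wrist"); im=imaging.read_camera("wrist")
    cv2.imwrite("pics/"+sys.argv[1]+".png",im)
    rows=range(int(sys.argv[2]),int(sys.argv[3]),4)
    for n,l in zip("LR",kerblines(im,cm,rows)):
        q=inch(onplane(cm,l,.012)); f=np.polyfit(q[:,1],q[:,0],1)
        print(n,len(q),"x at mid %.2f slope deg %.2f"%(np.median(q[:,0]),np.degrees(np.arctan(f[0]))),"y range",q[:,1].min().round(),q[:,1].max().round(), q[:,0].round(1))
E
python3 wk.py w3 10 150
```

```text
L 35 x at mid -30.88 slope deg -0.04 y range -53.0 29.0 [-31.  -30.9 -30.9 -30.9 -31.  -30.9 -30.8 -30.8 -30.9 -30.9 -30.9 -30.8
 -30.9 -30.9 -30.9 -30.8 -31.  -30.9 -30.8 -30.8 -30.9 -30.9 -30.8 -30.8
 -30.9 -30.9 -30.9 -30.9 -30.9 -30.8 -30.9 -30.9 -30.8 -30.8 -30.9]
R 35 x at mid 35.53 slope deg -0.00 y range -52.0 29.0 [35.5 35.4 35.5 35.5 35.5 35.6 35.5 35.6 35.6 35.5 35.5 35.4 35.5 35.6
 35.6 35.6 35.4 35.5 35.6 35.6 35.5 35.5 35.5 35.5 35.5 35.5 35.5 35.5
 35.5 35.5 35.5 35.5 35.5 35.5 35.5]
```

```bash
cat > hb.py <<'E'
# held brick in wrist image: hb.py file ztop_mm_above_tcp r0 r1
import sys
from h import *
from plant import imaging,robot
def held(im,cm,st,dz,r0,r1,u0=150,u1=360):
    M=R.from_rotvec(st["orientation"]).as_matrix(); z=st["tool_pos"][2]+dz/1000
    f=im.astype(float); g=f[:,:,0]+0*f[:,:,1]; out=[]
    for v in range(r0,r1,2):
        s=cv2.GaussianBlur(g[v:v+1,u0:u1],(5,1),0)[0]; 
        # brick cols: cream G>=R
        m=(f[v,u0:u1,1]-f[v,u0:u1,2]>-3)&(f[v,u0:u1,0]>115)&(f[v,u0:u1,1]-f[v,u0:u1,0]>8)
        idx=np.where(m)[0]
        if len(idx)<30: continue
        out.append((u0+idx[0]-.5,u0+idx[-1]+.5,v))
    out=np.array(out)
    a=onplane(cm,out[:,[0,2]],z); b=onplane(cm,out[:,[1,2]],z)
    ta=(a-st["tool_pos"])@M*1000; tb=(b-st["tool_pos"])@M*1000
    return out,ta,tb
if __name__=="__main__":
    st=robot.read_state(); cm=imaging.camera_model("wrist"); im=imaging.read_camera("wrist")
    o,a,b=held(im,cm,st,float(sys.argv[1]),int(sys.argv[2]),int(sys.argv[3]))
    print(o[::5]); print("mid tool z",((a+b)/2)[:,2].round(2)[::5],"width",(b-a)[:,2].round(1)[::5],"toolx range",a[:,0].min(),a[:,0].max())
E
python3 hb.py 17.8 172 270
```

```text
[[203.5 302.5 172. ]
 [204.5 301.5 182. ]
 [204.5 301.5 192. ]
 [205.5 301.5 202. ]
 [206.5 300.5 212. ]
 [206.5 299.5 222. ]
 [207.5 299.5 232. ]
 [207.5 299.5 242. ]
 [208.5 298.5 252. ]
 [208.5 298.5 262. ]]
mid tool z [0.56 0.56 0.56 0.8  0.8  0.55 0.8  0.81 0.81 0.81] width [46.8 46.3 46.8 46.8 46.3 46.4 46.4 46.9 46.4 47. ] toolx range -50.30258358762216 1.1370222624905815
```

```bash
python3 plan.py 516 -323 40 -6.3 -1 6
```

```text
[0.0013, 0.0058, -0.0005, -0.3, 0.1, 0.1, -1.0, 0.0014, 0.0058, -0.0005, 0.0, 0.0, 0.0, -1.0, 0.0002, 0.001, -0.0001, 0.0, 0.0, 0.0, -1.0, 0.0, 0.0, 0.0, 0.0, 0.0, 0.0, -1.0, 0.0, 0.0, 0.0, 0.0, 0.0, 0.0, -1.0]
rem [-0. -0. -0.] now [ 517.4 -320.2   52.6] t 6.9 q6 -0.53 open 49.8 F [-0.   0.5 -3.1]
```

Call:
carry_out:
  motion: [0.0013,0.0058,-0.0005,-0.3,0.1,0.1,-1.0,0.0014,0.005,-0.0005,0.0,0.0,0.0,-1.0,0.0002,0.001,0,0.0,0.0,0.0,-1.0,0.0,0.0,0.0,0.0,0.0,0.0,-1.0,0.0,0.0,0.0,0.0,0.0,0.0,-1.0]

```text
t: 7.4
tool_pos: [0.5167, -0.3243, 0.0414]
orientation: [-1.155, 1.289, -1.291]
force: [0.1, -0.4, -1.8]
opening: 0.05
```

```bash
python3 plan.py 516 -323 38.5 -6.3 -1 6
```

```text
[-0.0012, 0.0029, -0.0008, 0.0, 0.0, 0.1, -1.0, 0.0, 0.0, 0.0, 0.0, 0.0, 0.0, -1.0, 0.0, 0.0, 0.0, 0.0, 0.0, 0.0, -1.0, 0.0, 0.0, 0.0, 0.0, 0.0, 0.0, -1.0, 0.0, 0.0, 0.0, 0.0, 0.0, 0.0, -1.0]
rem [0. 0. 0.] now [ 516.7 -324.3   41.4] t 7.4 q6 -0.53 open 50.0 F [ 0.1 -0.4 -1.8]
```

Call:
carry_out:
  motion: [-0.001,0.0028,-0.0006,0.0,0.0,0,-1.0,0,0.0005,0,0.0,0.0,0.0,-1.0,0,0.0003,0,0.0,0.0,0.0,-1.0,0.0,0.0003,0.0,0.0,0.0,0.0,-1.0,0.0,0.0003,0.0,0.0,0.0,0.0,-1.0]

```text
t: 7.9
tool_pos: [0.5165, -0.3235, 0.0383]
orientation: [-1.155, 1.288, -1.292]
force: [-2.6, 0.3, 2.2]
opening: 0.0497
```

```bash
python3 plan.py 516 -323 38.2 -6.3 -1 6
```

```text
[-0.0004, 0.0001, -0.0006, -0.1, 0.0, 0.1, -1.0, 0.0, 0.0, 0.0, 0.0, 0.0, 0.0, -1.0, 0.0, 0.0, 0.0, 0.0, 0.0, 0.0, -1.0, 0.0, 0.0, 0.0, 0.0, 0.0, 0.0, -1.0, 0.0, 0.0, 0.0, 0.0, 0.0, 0.0, -1.0]
rem [0. 0. 0.] now [ 516.5 -323.5   38.3] t 7.9 q6 -0.53 open 49.7 F [-2.6  0.3  2.2]
```

Call:
carry_out:
  motion: [0,0,0,0,0,0,0.4,0,0,0,0,0,0,0.4,0,-0.006,0,0,0,0,0.4,0,-0.04,0,0,0,0,0.5,0,-0.047,0,0,0,0,0.5]

```text
t: 8.4
tool_pos: [0.5123, -0.3202, 0.1258]
orientation: [-1.158, 1.3, -1.281]
force: [0.9, -1.4, -0.2]
opening: 0.0693
```

```bash
python3 wp.py 0.5 516,-320,150,-6.3
```

```text
now [ 512.3 -320.2  125.8] t 8.4 q6 -0.53
[-0.0004, -0.0145, 0.002, 0.6, 0.0, -0.3, 0.5, -0.0002, -0.0059, 0.0009, 0.0, 0.0, 0.0, 0.5, -0.0001, -0.0038, 0.0006, 0.0, 0.0, 0.0, 0.5, 0.0, 0.0, 0.0, 0.0, 0.0, 0.0, 0.5, 0.0, 0.0, 0.0, 0.0, 0.0, 0.0, 0.5]
```

```bash
python3 wp.py 0.5 540,-100,190,-50 573,216,130,-94.8
```

```text
now [ 512.3 -320.2  125.8] t 8.4 q6 -0.53
[-0.045, -0.013, 0.001, 0.1, 8.5, 0.0, 0.5, -0.045, -0.013, -0.006, 0.1, 8.5, 0.0, 0.5, -0.043, -0.013, -0.013, 0.1, 8.5, 0.0, 0.5, -0.041, -0.013, -0.019, 0.2, 8.5, 0.0, 0.5, -0.0348, -0.0113, -0.0229, 0.1, 8.5, 0.0, 0.5]
[-0.034, 0.009, -0.031, 0.0, 8.5, 0.0, 0.5, -0.029, 0.009, -0.036, 0.0, 8.5, 0.0, 0.5, -0.023, 0.009, -0.04, 0.0, 8.5, 0.0, 0.5, -0.017, 0.009, -0.043, 0.0, 8.5, 0.0, 0.5, -0.01, 0.008, -0.045, 0.0, 8.5, 0.0, 0.5]
[-0.004, 0.009, -0.046, 0.1, 3.5, 0.0, 0.5, -0.0004, 0.0044, -0.0245, 0.0, 0.0, 0.0, 0.5, -0.0001, 0.0017, -0.0098, 0.0, 0.0, 0.0, 0.5, -0.0001, 0.0011, -0.0059, 0.0, 0.0, 0.0, 0.5, 0.0, 0.0001, -0.0006, 0.0, 0.0, 0.0, 0.5]
```

Call:
carry_out:
  motion: [-0.045,-0.013,0.001,0.1,8.5,0.0,0.5,-0.045,-0.013,-0.006,0.1,8.5,0.0,0.5,-0.043,-0.013,-0.013,0.1,8.5,0.0,0.5,-0.041,-0.013,-0.019,0.2,8.5,0.0,0.5,-0.0348,-0.0113,-0.0229,0.1,8.5,0.0,0.5]

```text
t: 8.9
tool_pos: [0.5435, -0.1054, 0.2011]
orientation: [-0.668, 1.787, -1.81]
force: [-0.1, 0.1, -0.2]
opening: 0.0696
```

Call:
carry_out:
  motion: [-0.034,0.009,-0.031,0.0,8.5,0.0,0.5,-0.029,0.009,-0.036,0.0,8.5,0.0,0.5,-0.023,0.009,-0.04,0.0,8.5,0.0,0.5,-0.017,0.009,-0.043,0.0,8.5,0.0,0.5,-0.01,0.008,-0.045,0.0,8.5,0.0,0.5]

```text
t: 9.4
tool_pos: [0.566, 0.1152, 0.1663]
orientation: [0.002, 2.185, -2.205]
force: [0.8, -0.2, 0.3]
opening: 0.0698
```

```bash
cat > meas.py <<'E'
# meas.py tag  x,y,yawdeg,L,z0mm,z1mm ... : fit in top & scene, report world, and chassis coordinates
import sys
from slots import *
from wk import inch
from plant import imaging
ct=imaging.camera_model("top"); cs=imaging.camera_model("scene")
it=imaging.read_camera("top"); isc=imaging.read_camera("scene")
tag=sys.argv[1]; cv2.imwrite(f"pics/top_{tag}.png",it); cv2.imwrite(f"pics/scene_{tag}.png",isc)
# per camera chassis from first fits (plate/kerb mean)
CC={"top":np.array([528.15,-211.1]),"scene":np.array([526.6,-212.65])}
import slots
for a in sys.argv[2:]:
    x,y,yw,L,z0,z1=[float(v) for v in a.split(",")]
    for n,cm,im in (("top",ct,it),("scene",cs,isc)):
        p,c=fitLS(cm,im,[x/1000,y/1000,np.radians(yw)],L=L/1000,z0=z0/1000,z1=z1/1000)
        q=inch(np.r_[p[:2],0])[0]; d=CC[n]-C; aa=np.radians(YAW)
        dq=np.array([np.cos(aa)*d[0]+np.sin(aa)*d[1],-np.sin(aa)*d[0]+np.cos(aa)*d[1]])
        print(a.split(",")[:2],n,"w",(p[:2]*1000).round(1),"yaw %.2f"%np.degrees(p[2]),"chassis rel same cam",(q-dq).round(2),"relyaw %.2f"%(np.degrees(p[2])-YAW),"cost %.2f"%c)
E
python3 wp.py 0.5 573.2,216.5,130,-94.8; python3 meas.py a1 516,-323.5,83.7,100,6,56
```

```text
now [566.  115.2 166.3] t 9.4 q6 1.67
[-0.004, 0.015, -0.044, -0.5, 6.3, -1.6, 0.5, 0.0006, 0.0126, -0.0345, 0.0, 0.0, 0.0, 0.5, 0.0002, 0.005, -0.0138, 0.0, 0.0, 0.0, 0.5, 0.0001, 0.0021, -0.0056, 0.0, 0.0, 0.0, 0.5, 0.0, 0.0013, -0.0036, 0.0, 0.0, 0.0, 0.5]
['516', '-323.5'] top w [ 516.  -321.8] yaw 84.12 chassis rel same cam [ 6.0000e-02 -1.1135e+02] relyaw 90.42 cost 8.78
['516', '-323.5'] scene w [ 514.5 -323.1] yaw 83.87 chassis rel same cam [ 9.0000e-02 -1.1112e+02] relyaw 90.17 cost 7.20
```

```bash
sed -i 's/527.3,-211.9/528.6,-211.9/' slots.py; python3 wp.py 0.5 574.5,216.6,130,-94.8
```

```text
now [564.9 118.4 165.1] t 9.5 q6 1.67
[-0.005, 0.016, -0.044, -0.4, 6.5, -1.5, 0.5, -0.0005, 0.0113, -0.0327, 0.0, 0.0, 0.0, 0.5, -0.0002, 0.0046, -0.013, 0.0, 0.0, 0.0, 0.5, -0.0001, 0.0019, -0.0057, 0.0, 0.0, 0.0, 0.5, -0.0001, 0.0011, -0.003, 0.0, 0.0, 0.0, 0.5]
```

Call:
carry_out:
  motion: [-0.005,0.016,-0.044,-0.4,6.5,-1.5,0.5,-0.0005,0.0113,-0.0327,0.0,0.0,0.0,0.5,-0.0002,0.0046,-0.013,0.0,0.0,0.0,0.5,-0.0001,0.0019,-0.0057,0.0,0.0,0.0,0.5,-0.0001,0.0011,-0.003,0.0,0.0,0.0,0.5]

```text
t: 10.0
tool_pos: [0.5762, 0.2158, 0.1327]
orientation: [-0.09, -2.182, 2.183]
force: [-0.4, 0.4, -0.2]
opening: 0.0701
```

```bash
python3 wp.py 0.5 574.5,216.6,33,-94.8
```

```text
now [576.2 215.8 132.7] t 10.0 q6 1.93
[0.001, 0.047, 0.0, 0.0, 0.3, -0.2, 0.5, 0.0005, 0.0316, -0.0004, 0.0, 0.0, 0.0, 0.5, 0.0002, 0.0127, -0.0002, 0.0, 0.0, 0.0, 0.5, 0.0001, 0.006, -0.0001, 0.0, 0.0, 0.0, 0.5, 0.0001, 0.0024, 0.0, 0.0, 0.0, 0.0, 0.5]
```

Call:
carry_out:
  motion: [0.001,0.047,0.0,0.0,0.3,-0.2,0.5,0.0005,0.0316,-0.0004,0.0,0.0,0.0,0.5,0.0002,0.0127,-0.0002,0.0,0.0,0.0,0.5,0.0001,0.006,-0.0001,0.0,0.0,0.0,0.5,0.0001,0.0024,0.0,0.0,0.0,0.0,0.5]

```text
t: 10.5
tool_pos: [0.5796, 0.2123, 0.0366]
orientation: [-0.104, -2.182, 2.18]
force: [-0.3, 0.1, 0.5]
opening: 0.0698
```

```bash
python3 plan.py 574.5 216.6 32 -94.8 0.5
```

```text
[0.0055, 0.0045, -0.0039, 0.1, -0.2, -0.5, 0.5, 0.0, 0.0, 0.0, 0.0, 0.0, 0.0, 0.5, 0.0, 0.0, 0.0, 0.0, 0.0, 0.0, 0.5, 0.0, 0.0, 0.0, 0.0, 0.0, 0.0, 0.5, 0.0, 0.0, 0.0, 0.0, 0.0, 0.0, 0.5]
rem [-0. -0. -0.] now [579.6 212.3  36.6] t 10.5 q6 1.93 open 69.8 F [-0.3  0.1  0.5]
```

Call:
carry_out:
  motion: [0.005,0.0042,-0.0036,0.1,-0.2,-0.4,0.5,0,0,0,0,0,0,0.5,0,0,0,0,0,0,-1,0,0,0,0,0,0,-1,0,0,0,0,0,0,-1]

```text
t: 11.0
tool_pos: [0.5781, 0.2171, 0.0373]
orientation: [-0.099, -2.184, 2.181]
force: [-0.0, 0.3, -0.6]
opening: 0.0505
```

```bash
python3 gst.py 574.5 216.6; python3 wp.py -1 574,216,80,-94.8 540,-60,160,-40 528,-219.9,110,-6.3
```

```text
tcp [578.1 217.1  37.3] open 50.48 off toolx 3.53 toolz 0.77 phi -94.74 F [-0.   0.3 -0.6] t 11.0
now [578.1 217.1  37.3] t 11.0 q6 1.93
[0.0036, -0.0427, 0.0013, 0.1, 0.1, -0.4, -1.0, 0.002, -0.013, 0.045, 0.0, -8.5, 0.0, -1.0, 0.008, -0.013, 0.044, 0.0, -8.5, 0.0, -1.0, 0.015, -0.013, 0.043, 0.0, -8.5, 0.0, -1.0, 0.021, -0.013, 0.04, 0.0, -8.5, 0.0, -1.0]
[0.027, -0.013, 0.036, 0.0, -8.5, 0.0, -1.0, 0.0314, -0.0129, 0.0325, 0.0, -8.5, 0.0, -1.0, 0.035, 0.013, 0.029, 0.0, -8.5, 0.0, -1.0, 0.039, 0.013, 0.023, 0.0, -8.5, 0.0, -1.0, 0.042, 0.013, 0.017, 0.0, -8.5, 0.0, -1.0]
[0.0184, 0.0054, 0.0049, 0.0, -8.5, 0.0, -1.0, 0.0076, 0.0021, 0.0008, 0.0, -3.5, 0.0, -1.0, 0.0051, 0.0014, 0.0003, 0.0, 0.0, 0.0, -1.0, 0.0, 0.0, 0.0, 0.0, 0.0, 0.0, -1.0, 0.0, 0.0, 0.0, 0.0, 0.0, 0.0, -1.0]
```

Call:
carry_out:
  motion: [0.0036,-0.0427,0.0013,0.1,0.1,-0.4,-1.0,0.002,-0.013,0.045,0.0,-8.5,0.0,-1.0,0.008,-0.013,0.044,0.0,-8.5,0.0,-1.0,0.015,-0.013,0.043,0.0,-8.5,0.0,-1.0,0.021,-0.013,0.04,0.0,-8.5,0.0,-1.0]

```text
t: 11.5
tool_pos: [0.5498, 0.041, 0.1311]
orientation: [-0.506, 1.939, -1.938]
force: [1.2, -0.9, -2.3]
opening: 0.05
```

Call:
carry_out:
  motion: [0.027,-0.013,0.036,0.0,-8.5,0.0,-1.0,0.0314,-0.0129,0.0325,0.0,-8.5,0.0,-1.0,0.035,0.013,0.029,0.0,-8.5,0.0,-1.0,0.039,0.013,0.023,0.0,-8.5,0.0,-1.0,0.042,0.013,0.017,0.0,-8.5,0.0,-1.0]

```text
t: 12.0
tool_pos: [0.5266, -0.1776, 0.1247]
orientation: [-1.012, 1.466, -1.476]
force: [0.4, -0.5, -2.2]
opening: 0.0497
```

```bash
python3 wp.py -1 528.1,-215.9,90,-6.3
```

```text
now [ 526.6 -177.6  124.7] t 12.0 q6 -0.05
[0.0211, 0.0209, 0.0089, -0.2, -8.5, 0.1, -1.0, 0.0089, 0.0083, 0.0023, -0.1, -6.0, 0.0, -1.0, 0.0044, 0.004, 0.0006, 0.0, 0.0, 0.0, -1.0, 0.0017, 0.0016, 0.0003, 0.0, 0.0, 0.0, -1.0, 0.0, 0.0, 0.0, 0.0, 0.0, 0.0, -1.0]
```

Call:
carry_out:
  motion: [0.0211,0.012,0.0089,-0.2,-8.5,0.1,-1.0,0.0085,0.004,0.0023,-0.1,-6.0,0.0,-1.0,0.003,0.002,0.0006,0.0,0.0,0.0,-1.0,0.001,0.0,0.0003,0.0,0.0,0.0,-1.0,0.0,0.0,0.0,0.0,0.0,0.0,-1.0]

```text
t: 12.5
tool_pos: [0.5249, -0.2197, 0.1037]
orientation: [-1.156, 1.294, -1.29]
force: [0.4, -0.7, -2.5]
opening: 0.0498
```

```bash
python3 plan.py 528.1 -215.9 95 -6.3 -1
```

```text
[-0.0041, 0.0087, 0.0028, 0.2, -0.2, 0.0, -1.0, 0.0, 0.0, 0.0, 0.0, 0.0, 0.0, -1.0, 0.0, 0.0, 0.0, 0.0, 0.0, 0.0, -1.0, 0.0, 0.0, 0.0, 0.0, 0.0, 0.0, -1.0, 0.0, 0.0, 0.0, 0.0, 0.0, 0.0, -1.0]
rem [0. 0. 0.] now [ 524.9 -219.7  103.7] t 12.5 q6 -0.37 open 49.8 F [ 0.4 -0.7 -2.5]
```

Call:
carry_out:
  motion: [-0.004,0.003,0.002,0.2,-0.2,0.0,-1.0,0.0,0.0,0.0,0.0,0.0,0.0,-1.0,0.0,0.012,0.0,0.0,0.0,0.0,-1.0,0.0,0.012,0.0,0.0,0.0,0.0,-1.0,0.0,0.006,0.0,0.0,0.0,0.0,-1.0]

```text
t: 13.0
tool_pos: [0.5295, -0.213, 0.0703]
orientation: [-1.153, 1.286, -1.292]
force: [0.7, -0.3, -2.3]
opening: 0.0498
```

```bash
python3 plan.py 528.1 -215.9 50 -6.3 -1 10
```

```text
[0.0015, 0.0099, -0.0006, -0.2, 0.0, 0.1, -1.0, 0.0014, 0.0099, -0.0005, 0.0, 0.0, 0.0, -1.0, 0.0001, 0.0005, 0.0, 0.0, 0.0, 0.0, -1.0, 0.0, 0.0, 0.0, 0.0, 0.0, 0.0, -1.0, 0.0, 0.0, 0.0, 0.0, 0.0, 0.0, -1.0]
rem [-0.1 -0.  -0. ] now [ 529.5 -213.    70.3] t 13.0 q6 -0.36 open 49.8 F [ 0.7 -0.3 -2.3]
```

Call:
carry_out:
  motion: [0.0015,0.0099,-0.0006,-0.2,0.0,0.1,-1.0,0.001,0.008,-0.0005,0.0,0.0,0.0,-1.0,0,0.0005,0.0,0.0,0.0,0.0,-1.0,0.0,0.0,0.0,0.0,0.0,0.0,-1.0,0.0,0.0,0.0,0.0,0.0,0.0,-1.0]

```text
t: 13.5
tool_pos: [0.5262, -0.2149, 0.0473]
orientation: [-1.156, 1.294, -1.286]
force: [-0.5, 0.1, -2.7]
opening: 0.0497
```

```bash
python3 plan.py 528.1 -215.9 44 -6.3 -1 10; python3 wk.py w4 10 120 | cut -c1-70; python3 plan.py 528.1 -215.9 44 -6.3 -1 10
```

```text
[0.0008, 0.0033, 0.002, 0.2, 0.0, -0.2, -1.0, 0.0, 0.0, 0.0, 0.0, 0.0, 0.0, -1.0, 0.0, 0.0, 0.0, 0.0, 0.0, 0.0, -1.0, 0.0, 0.0, 0.0, 0.0, 0.0, 0.0, -1.0, 0.0, 0.0, 0.0, 0.0, 0.0, 0.0, -1.0]
rem [-0. -0.  0.] now [ 526.2 -214.9   47.3] t 13.5 q6 -0.37 open 49.7 F [-0.5  0.1 -2.7]
[0.0008, 0.0034, 0.0018, 0.2, 0.0, -0.1, -1.0, 0.0, 0.0, 0.0, 0.0, 0.0, 0.0, -1.0, 0.0, 0.0, 0.0, 0.0, 0.0, 0.0, -1.0, 0.0, 0.0, 0.0, 0.0, 0.0, 0.0, -1.0, 0.0, 0.0, 0.0, 0.0, 0.0, 0.0, -1.0]
rem [ 0.  0. -0.] now [ 526.4 -215.    47.5] t 13.55 q6 -0.37 open 50.1 F [ 0.5  0.  -3.2]Traceback (most recent call last):
  File "wk.py", line 36, in <module>
    q=inch(onplane(cm,l,.012)); f=np.polyfit(q[:,1],q[:,0],1)
           ~~~~~~~^^^^^^^^^^^
  File "h.py", line 16, in onplane
    d=ray(cm,uv); t=(z-cm["position"][2])/d[:,2]
  File "h.py", line 12, in ray
    d=np.c_[(uv[:,0]-K[0,2])/K[0,0],(uv[:,1]-K[1,2])/K[1,1]]; s=d.copy()
             ~~^^^^^
IndexError: index 0 is out of bounds for axis 1 with size 0
```

View pics/w4.png

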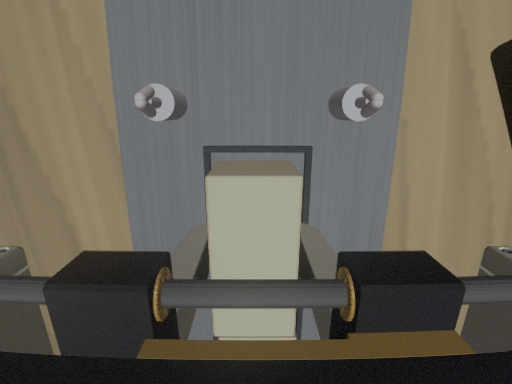

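Call:
carry_out:
  motion: [0.0008,0.0033,0.0017,0.2,0.0,-0.1,-1.0,0.0,0.0008,0.0,0.0,0.0,0.0,-1.0,0.0,0.0005,0.0,0.0,0.0,0.0,-1.0,0.0,0.0003,0.0,0.0,0.0,0.0,-1.0,0.0,0.0003,0.0,0.0,0.0,0.0,-1.0]

```text
t: 14.05
tool_pos: [0.5292, -0.2166, 0.0437]
orientation: [-1.154, 1.287, -1.291]
force: [-1.2, 0.3, 0.6]
opening: 0.0502
```

```bash
python3 plan.py 528.1 -215.9 43.3 -6.3 -1 10
```

```text
[-0.0006, 0.0004, -0.0011, -0.1, 0.0, 0.0, -1.0, 0.0, 0.0, 0.0, 0.0, 0.0, 0.0, -1.0, 0.0, 0.0, 0.0, 0.0, 0.0, 0.0, -1.0, 0.0, 0.0, 0.0, 0.0, 0.0, 0.0, -1.0, 0.0, 0.0, 0.0, 0.0, 0.0, 0.0, -1.0]
rem [-0. -0.  0.] now [ 529.2 -216.6   43.7] t 14.05 q6 -0.37 open 50.2 F [-1.2  0.3  0.6]
```

Call:
carry_out:
  motion: [-0.0006,0.0002,-0.0011,0,0.0,0.0,-1.0,0.0,0.0003,0.0,0.0,0.0,0.0,-1.0,0.0,0.0003,0.0,0.0,0.0,0.0,-1.0,0.0,0.0002,0.0,0.0,0.0,0.0,-1.0,0.0,0,0.0,0.0,0.0,0.0,-1.0]

```text
t: 14.55
tool_pos: [0.5284, -0.216, 0.0437]
orientation: [-1.154, 1.286, -1.292]
force: [-1.8, 0.3, -0.2]
opening: 0.0498
```

```bash
python3 plan.py 528.1 -215.9 43.3 -6.3 -1 10|tail -1
```

```text
rem [-0. -0. -0.] now [ 528.4 -216.    43.7] t 14.55 q6 -0.37 open 49.8 F [-1.8  0.3 -0.2]
```

Call:
carry_out:
  motion: [0,0,0,0,0,0,0.4,0,0,0,0,0,0,0.4,0,-0.006,0,0,0,0,0.4,0,-0.04,0,0,0,0,0.5,0,-0.047,0,0,0,0,0.5]

```text
t: 15.05
tool_pos: [0.5237, -0.2136, 0.1315]
orientation: [-1.158, 1.298, -1.282]
force: [1.1, 0.2, 0.6]
opening: 0.0694
```

```bash
python3 wp.py 0.5 505,-120,190,-40 421.4,206.8,130,-85; python3 - <<'E'
from h import *
from plant import imaging
ct=imaging.camera_model("top"); cs=imaging.camera_model("scene")
it=cv2.imread("pics/top0.png"); isc=cv2.imread("pics/scene0.png")
for n,x,y,a in (("h207",.420,.2066,5),("h132",.436,.4163,10)):
  for L,W,H in ((.048,.05,.05),(.05,.048,.05),(.05,.05,.048),(.05,.05,.05),(.048,.048,.05)):
    print(n,L,W,H,[ (round(float(c),2),round(float(np.degrees(p[2])),1)) for p,c in (fitLS(cm,im,[x,y,np.radians(a)],L=L,W=W,z1=H) for cm,im in ((ct,it),(cs,isc)))])
E
```

```text
now [ 523.7 -213.6  131.5] t 15.05 q6 -0.37
[-0.038, -0.024, -0.012, 0.1, 8.5, 0.0, 0.5, -0.0359, -0.0244, -0.018, 0.2, 8.5, 0.0, 0.5, -0.013, -0.0096, -0.009, 0.1, 8.5, 0.0, 0.5, -0.032, 0.008, -0.033, 0.0, 8.5, 0.0, 0.5, -0.027, 0.008, -0.038, 0.0, 8.5, 0.0, 0.5]
[-0.021, 0.009, -0.041, 0.0, 8.5, 0.0, 0.5, -0.014, 0.008, -0.044, 0.1, 8.5, 0.0, 0.5, -0.008, 0.008, -0.046, 0.0, 8.5, 0.0, 0.5, -0.001, 0.009, -0.046, 0.1, 8.5, 0.0, 0.5, 0.0043, 0.0064, -0.0355, 0.0, 2.2, 0.0, 0.5]
[0.0023, 0.0026, -0.0142, 0.0, 0.0, 0.0, 0.5, 0.0009, 0.001, -0.0058, 0.0, 0.0, 0.0, 0.5, 0.0006, 0.0007, -0.0036, 0.0, 0.0, 0.0, 0.5, 0.0, 0.0, 0.0, 0.0, 0.0, 0.0, 0.5, 0.0, 0.0, 0.0, 0.0, 0.0, 0.0, 0.5]
h207 0.048 0.05 0.05 [(3.66, 5.0), (6.35, 4.2)]
h207 0.05 0.048 0.05 [(4.11, 5.5), (6.23, 3.1)]
h207 0.05 0.05 0.048 [(4.17, 4.3), (6.08, 4.0)]
h207 0.05 0.05 0.05 [(4.36, 4.6), (6.78, 4.2)]
h207 0.048 0.048 0.05 [(3.45, 4.4), (5.76, 3.9)]
h132 0.048 0.05 0.05 [(3.26, 10.2), (14.14, 11.1)]
h132 0.05 0.048 0.05 [(3.56, 10.0), (14.71, 11.9)]
h132 0.05 0.05 0.048 [(3.69, 9.6), (14.45, 11.1)]
h132 0.05 0.05 0.05 [(3.88, 9.6), (14.64, 10.9)]
h132 0.048 0.048 0.05 [(3.14, 9.7), (14.23, 11.4)]
```

Call:
carry_out:
  motion: [-0.038,-0.024,-0.012,0.1,8.5,0.0,0.5,-0.0359,-0.0244,-0.018,0.2,8.5,0.0,0.5,-0.013,-0.0096,-0.009,0.1,8.5,0.0,0.5,-0.032,0.008,-0.033,0.0,8.5,0.0,0.5,-0.027,0.008,-0.038,0.0,8.5,0.0,0.5]

```text
t: 15.55
tool_pos: [0.49, -0.0365, 0.19]
orientation: [-0.663, 1.784, -1.806]
force: [0.8, 0.6, 0.2]
opening: 0.0696
```

Call:
carry_out:
  motion: [-0.021,0.009,-0.041,0.0,8.5,0.0,0.5,-0.014,0.008,-0.044,0.1,8.5,0.0,0.5,-0.008,0.008,-0.046,0.0,8.5,0.0,0.5,-0.001,0.009,-0.046,0.1,8.5,0.0,0.5,0.0043,0.0064,-0.0355,0.0,2.2,0.0,0.5]

```text
t: 16.05
tool_pos: [0.4346, 0.1614, 0.1543]
orientation: [-0.134, 2.119, -2.138]
force: [-0.1, 0.3, -0.6]
opening: 0.0697
```

```bash
python3 wp.py 0.5 421.4,206.8,100,-85; python3 meas.py a2 516,-323.5,83.7,100,6,56 527,-220,83.7,100,6,56;python3 wp.py 0.5 421.4,206.8,100,-85; 
```

```text
now [434.6 161.4 154.3] t 16.05 q6 1.68
[0.005, 0.035, -0.031, -0.6, 3.8, -1.6, 0.5, 0.0019, 0.0113, -0.0097, 0.0, 0.0, 0.0, 0.5, 0.0008, 0.0045, -0.0039, 0.0, 0.0, 0.0, 0.5, 0.0005, 0.003, -0.0025, 0.0, 0.0, 0.0, 0.5, 0.0, 0.0, 0.0, 0.0, 0.0, 0.0, 0.5]
['516', '-323.5'] top w [ 516.  -321.9] yaw 84.47 chassis rel same cam [ 9.0000e-02 -1.1145e+02] relyaw 90.77 cost 14.79
['516', '-323.5'] scene w [ 514.7 -323. ] yaw 83.86 chassis rel same cam [   0.26 -111.  ] relyaw 90.16 cost 11.39
['527', '-220'] top w [ 527.6 -219.1] yaw 83.73 chassis rel same cam [ 0.3  -7.97] relyaw 90.03 cost 11.12
['527', '-220'] scene w [ 526.1 -220.3] yaw 83.95 chassis rel same cam [ 0.35 -7.69] relyaw 90.25 cost 11.56
now [433.3 163.  153.4] t 16.15 q6 1.67
[0.004, 0.035, -0.031, -0.5, 4.2, -1.5, 0.5, 0.0016, 0.0108, -0.0086, 0.0, 0.0, 0.0, 0.5, 0.0007, 0.0047, -0.0037, 0.0, 0.0, 0.0, 0.5, 0.0004, 0.0025, -0.002, 0.0, 0.0, 0.0, 0.5, 0.0, 0.0, 0.0, 0.0, 0.0, 0.0, 0.5]
```

Call:
carry_out:
  motion: [0.004,0.035,-0.031,-0.5,4.2,-1.5,0.5,0.0016,0.0108,-0.0086,0.0,0.0,0.0,0.5,0.0007,0.0047,-0.0037,0.0,0.0,0.0,0.5,0.0004,0.0025,-0.002,0.0,0.0,0.0,0.5,0.0,0.0,0.0,0.0,0.0,0.0,0.5]

```text
t: 16.65
tool_pos: [0.4246, 0.207, 0.1028]
orientation: [-0.094, 2.17, -2.172]
force: [0.7, -0.1, -0.5]
opening: 0.0698
```

```bash
python3 wp.py 0.5 421.4,206.8,35,-85
```

```text
now [424.6 207.  102.8] t 16.65 q6 1.83
[0.0022, 0.0407, -0.0001, -0.1, 0.3, -0.4, 0.5, 0.0008, 0.0163, 0.0, 0.0, 0.0, 0.0, 0.5, 0.0003, 0.0065, 0.0, 0.0, 0.0, 0.0, 0.5, 0.0002, 0.0043, 0.0, 0.0, 0.0, 0.0, 0.5, 0.0, 0.0, 0.0, 0.0, 0.0, 0.0, 0.5]
```

Call:
carry_out:
  motion: [0.004,0.0407,-0.0001,-0.1,0.3,-0.4,0.5,0.002,0.0163,0.0,0.0,0.0,0.0,0.5,0.001,0.0065,0.0,0.0,0.0,0.0,0.5,0.0002,0.0043,0.0,0.0,0.0,0.0,0.5,0.0,0.0,0.0,0.0,0.0,0.0,0.5]

```text
t: 17.15
tool_pos: [0.4242, 0.2045, 0.0395]
orientation: [-0.082, 2.175, -2.17]
force: [1.4, 0.6, 0.4]
opening: 0.0701
```

```bash
python3 plan.py 421.4 206.8 34 -85 0.5
```

```text
[0.0027, 0.0055, -0.0025, 0.1, -0.1, -0.6, 0.5, 0.0, 0.0, 0.0, 0.0, 0.0, 0.0, 0.5, 0.0, 0.0, 0.0, 0.0, 0.0, 0.0, 0.5, 0.0, 0.0, 0.0, 0.0, 0.0, 0.0, 0.5, 0.0, 0.0, 0.0, 0.0, 0.0, 0.0, 0.5]
rem [ 0. -0.  0.] now [424.2 204.5  39.5] t 17.15 q6 1.83 open 70.1 F [1.4 0.6 0.4]
```

Call:
carry_out:
  motion: [0.003,0.0055,-0.0025,0.1,-0.1,-0.5,0.5,0.001,0.001,0,0,0,0,0.5,0,0,0,0,0,0,-1,0,0,0,0,0,0,-1,0,0,0,0,0,0,-1]

```text
t: 17.65
tool_pos: [0.4223, 0.2076, 0.0357]
orientation: [-0.089, 2.175, -2.172]
force: [-1.0, -0.6, -0.2]
opening: 0.0501
```

```bash
python3 slots.py;python3 gst.py 421.4 206.8; python3 wp.py -1 421,206,85,-85 490,0,175,-60 514,-349,165,-6.3
```

```text
a1 [ 516.3 -323.2] 31
a2 [ 527.7 -219.9] 31
h1 [ 513.5 -349.1] 81
b [ 522.  -271.5] 81
h2 [ 530.6 -194. ] 81
c1 [ 516.3 -323.2] 131
c2 [ 527.7 -219.9] 131
seat [541.2 -97.6] 36
tcp [422.3 207.6  35.7] open 50.12 off toolx 1.00 toolz 0.73 phi -84.95 F [-1.  -0.6 -0.2] t 17.65
now [422.3 207.6  35.7] t 17.65 q6 1.83
[0.0011, -0.047, 0.0014, 0.1, 0.0, -0.4, -1.0, -0.01, -0.018, 0.042, 0.0, -8.5, 0.0, -1.0, -0.004, -0.018, 0.043, 0.0, -8.5, 0.0, -1.0, 0.003, -0.019, 0.043, 0.0, -8.0, 0.0, -1.0, 0.009, -0.018, 0.042, 0.0, 0.0, 0.0, -1.0]
[0.0082, -0.0185, 0.0424, 0.0, 0.0, 0.0, -1.0, 0.021, 0.001, 0.042, 0.0, -8.5, 0.0, -1.0, 0.027, 0.001, 0.039, 0.0, -8.5, 0.0, -1.0, 0.032, 0.001, 0.034, 0.0, -8.5, 0.0, -1.0, 0.037, 0.001, 0.029, 0.0, -8.5, 0.0, -1.0]
[0.041, 0.002, 0.024, 0.0, -8.5, 0.0, -1.0, 0.044, 0.001, 0.017, 0.0, -8.5, 0.0, -1.0, 0.04, 0.0015, 0.0098, 0.0, -2.7, 0.0, -1.0, 0.0162, 0.0006, 0.0032, 0.0, 0.0, 0.0, -1.0, 0.0065, 0.0002, 0.0012, 0.0, 0.0, 0.0, -1.0]
[0.0043, 0.0001, 0.0009, 0.0, 0.0, 0.0, -1.0, 0.0, 0.0, 0.0, 0.0, 0.0, 0.0, -1.0, 0.0, 0.0, 0.0, 0.0, 0.0, 0.0, -1.0, 0.0, 0.0, 0.0, 0.0, 0.0, 0.0, -1.0, 0.0, 0.0, 0.0, 0.0, 0.0, 0.0, -1.0]
```

Call:
carry_out:
  motion: [0.0011,-0.047,0.0014,0.1,0.0,-0.4,-1.0,-0.01,-0.018,0.042,0.0,-8.5,0.0,-1.0,-0.004,-0.018,0.043,0.0,-8.5,0.0,-1.0,0.003,-0.019,0.043,0.0,-8.0,0.0,-1.0,0.009,-0.018,0.042,0.0,0.0,0.0,-1.0]

```text
t: 18.15
tool_pos: [0.4677, 0.0512, 0.1519]
orientation: [-0.512, 1.938, -1.938]
force: [1.4, 0.2, -1.1]
opening: 0.0498
```

Call:
carry_out:
  motion: [0.0082,-0.0185,0.0424,0.0,0.0,0.0,-1.0,0.021,0.001,0.042,0.0,-8.5,0.0,-1.0,0.027,0.001,0.039,0.0,-8.5,0.0,-1.0,0.032,0.001,0.034,0.0,-8.5,0.0,-1.0,0.037,0.001,0.029,0.0,-8.5,0.0,-1.0]

```text
t: 18.65
tool_pos: [0.4903, -0.1674, 0.1727]
orientation: [-0.92, 1.574, -1.581]
force: [1.1, 0.2, -1.0]
opening: 0.0499
```

```bash
python3 wp.py -1 513.7,-347.6,140,-6.3
```

```text
now [ 490.3 -167.4  172.7] t 18.65 q6 0.09
[0.037, 0.008, 0.028, -0.1, -8.5, 0.1, -1.0, 0.041, 0.009, 0.022, 0.0, -8.5, 0.0, -1.0, 0.044, 0.008, 0.016, -0.1, -6.2, 0.0, -1.0, 0.0244, 0.0048, 0.0059, 0.0, 0.0, 0.0, -1.0, 0.0098, 0.0019, 0.0023, 0.0, 0.0, 0.0, -1.0]
[0.0057, 0.0011, 0.0014, 0.0, 0.0, 0.0, -1.0, 0.0008, 0.0002, 0.0002, 0.0, 0.0, 0.0, -1.0, 0.0, 0.0, 0.0, 0.0, 0.0, 0.0, -1.0, 0.0, 0.0, 0.0, 0.0, 0.0, 0.0, -1.0, 0.0, 0.0, 0.0, 0.0, 0.0, 0.0, -1.0]
```

Call:
carry_out:
  motion: [0.037,0.008,0.028,-0.1,-8.5,0.1,-1.0,0.041,0.009,0.022,0.0,-8.5,0.0,-1.0,0.044,0.008,0.016,-0.1,-6.2,0.0,-1.0,0.0244,0.0048,0.0059,0.0,0.0,0.0,-1.0,0.007,0.0019,0.0023,0.0,0.0,0.0,-1.0]

```text
t: 19.15
tool_pos: [0.5117, -0.3484, 0.1409]
orientation: [-1.158, 1.285, -1.289]
force: [-0.4, 0.2, 0.2]
opening: 0.0496
```

```bash
python3 wp.py -1 513.7,-347.6,110,-6.3
```

```text
now [ 511.7 -348.4  140.9] t 19.15 q6 -0.57
[-0.0006, 0.0185, 0.0011, 0.0, 0.0, 0.0, -1.0, -0.0003, 0.0074, 0.0005, 0.0, 0.0, 0.0, -1.0, -0.0001, 0.005, 0.0003, 0.0, 0.0, 0.0, -1.0, 0.0, 0.0, 0.0, 0.0, 0.0, 0.0, -1.0, 0.0, 0.0, 0.0, 0.0, 0.0, 0.0, -1.0]
```

Call:
carry_out:
  motion: [-0.0006,0.0185,0.0008,0.0,0.0,0.0,-1.0,-0.0003,0.012,0,0.0,0.0,0.0,-1.0,-0.0001,0.008,0,0.0,0.0,0.0,-1.0,0.0,0.003,0.0,0.0,0.0,0.0,-1.0,0.0,0.0,0.0,0.0,0.0,0.0,-1.0]

```text
t: 19.65
tool_pos: [0.5126, -0.3459, 0.0973]
orientation: [-1.157, 1.287, -1.288]
force: [-1.2, -0.1, -1.0]
opening: 0.05
```

```bash
python3 plan.py 513.7 -347.6 92.5 -6.3 -1 4;  python3 - <<'E'
from plant import imaging
import cv2
cv2.imwrite("pics/w5.png",imaging.read_camera("wrist"))
E
```

```text
[0.0012, 0.0037, 0.001, 0.0, 0.2, 0.0, -1.0, 0.0004, 0.0011, 0.0003, 0.0, 0.0, 0.0, -1.0, 0.0, 0.0, 0.0, 0.0, 0.0, 0.0, -1.0, 0.0, 0.0, 0.0, 0.0, 0.0, 0.0, -1.0, 0.0, 0.0, 0.0, 0.0, 0.0, 0.0, -1.0]
rem [-0.  0. -0.] now [ 512.6 -345.9   97.3] t 19.65 q6 -0.57 open 50.0 F [-1.2 -0.1 -1. ]
```

View pics/w5.png

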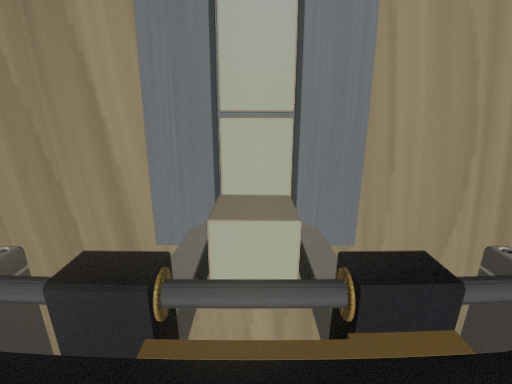

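Call:
carry_out:
  motion: [0.0014,0.0045,0.0012,0,0.2,0.0,-1.0,0.0002,0.0008,0.0,0.0,0.0,0.0,-1.0,0.0,0.0005,0.0,0.0,0.0,0.0,-1.0,0.0,0.0003,0.0,0.0,0.0,0.0,-1.0,0.0,0.0003,0.0,0.0,0.0,0.0,-1.0]

```text
t: 20.2
tool_pos: [0.5154, -0.3481, 0.0934]
orientation: [-1.155, 1.285, -1.293]
force: [0.5, 0.4, -0.5]
opening: 0.0498
```

```bash
python3 plan.py 513.7 -347.6 91.7 -6.3 -1 4
```

```text
[-0.0003, 0.0017, -0.0017, -0.2, 0.0, 0.2, -1.0, 0.0, 0.0, 0.0, 0.0, 0.0, 0.0, -1.0, 0.0, 0.0, 0.0, 0.0, 0.0, 0.0, -1.0, 0.0, 0.0, 0.0, 0.0, 0.0, 0.0, -1.0, 0.0, 0.0, 0.0, 0.0, 0.0, 0.0, -1.0]
rem [-0.  0. -0.] now [ 515.4 -348.1   93.4] t 20.2 q6 -0.57 open 49.8 F [ 0.5  0.4 -0.5]
```

Call:
carry_out:
  motion: [-0.0004,0.0008,-0.0017,-0.2,0.0,0.2,-1.0,0.0,0.0005,0.0,0.0,0.0,0.0,-1.0,0.0,0.0005,0.0,0.0,0.0,0.0,-1.0,0.0,0.0005,0.0,0.0,0.0,0.0,-1.0,0.0,0.0003,0.0,0.0,0.0,0.0,-1.0]

```text
t: 20.7
tool_pos: [0.5137, -0.3478, 0.0919]
orientation: [-1.155, 1.29, -1.289]
force: [-1.9, 0.8, 2.1]
opening: 0.0498
```

```bash
python3 plan.py 513.7 -347.6 91.7 -6.3 -1 4
```

```text
[-0.0002, 0.0002, 0.0, 0.0, 0.0, 0.0, -1.0, 0.0, 0.0, 0.0, 0.0, 0.0, 0.0, -1.0, 0.0, 0.0, 0.0, 0.0, 0.0, 0.0, -1.0, 0.0, 0.0, 0.0, 0.0, 0.0, 0.0, -1.0, 0.0, 0.0, 0.0, 0.0, 0.0, 0.0, -1.0]
rem [-0. -0.  0.] now [ 513.7 -347.8   91.9] t 20.7 q6 -0.57 open 49.8 F [-1.9  0.8  2.1]
```

Call:
carry_out:
  motion: [0,0,0,0,0,0,0.4,0,0,0,0,0,0,0.4,0,-0.006,0,0,0,0,0.4,0,-0.04,0,0,0,0,0.5,0,-0.047,0,0,0,0,0.5]

```text
t: 21.2
tool_pos: [0.5097, -0.3447, 0.1782]
orientation: [-1.157, 1.303, -1.277]
force: [-0.5, 0.5, -0.3]
opening: 0.0698
```

```bash
python3 wp.py 0.5 490,-80,190,-40 415,311.3,100,-83.7
```

```text
now [ 509.7 -344.7  178.2] t 21.2 q6 -0.57
[-0.046, -0.002, -0.009, 0.2, 8.5, -0.1, 0.5, -0.044, -0.002, -0.015, 0.2, 8.5, -0.1, 0.5, -0.042, -0.002, -0.022, 0.2, 8.5, 0.0, 0.5, -0.038, -0.002, -0.028, 0.2, 8.2, -0.1, 0.5, -0.034, -0.002, -0.033, 0.0, 0.0, 0.0, 0.5]
[-0.0219, -0.0006, -0.0207, 0.0, 0.0, 0.0, 0.5, -0.029, 0.01, -0.036, 0.0, 8.5, 0.0, 0.5, -0.023, 0.01, -0.039, 0.0, 8.5, 0.0, 0.5, -0.017, 0.01, -0.042, 0.0, 8.5, 0.0, 0.5, -0.011, 0.01, -0.045, 0.0, 8.5, 0.0, 0.5]
[-0.004, 0.011, -0.046, 0.0, 8.5, 0.0, 0.5, 0.003, 0.011, -0.046, 0.0, 1.2, 0.0, 0.5, 0.003, 0.01, -0.046, 0.0, 0.0, 0.0, 0.5, 0.004, 0.011, -0.046, 0.0, 0.0, 0.0, 0.5, 0.0011, 0.0042, -0.0184, 0.0, 0.0, 0.0, 0.5]
[0.0005, 0.0016, -0.0074, 0.0, 0.0, 0.0, 0.5, 0.0003, 0.0011, -0.0049, 0.0, 0.0, 0.0, 0.5, 0.0, 0.0, 0.0, 0.0, 0.0, 0.0, 0.5, 0.0, 0.0, 0.0, 0.0, 0.0, 0.0, 0.5, 0.0, 0.0, 0.0, 0.0, 0.0, 0.0, 0.5]
```

Call:
carry_out:
  motion: [-0.046,-0.002,-0.009,0.2,8.5,-0.1,0.5,-0.044,-0.002,-0.015,0.2,8.5,-0.1,0.5,-0.042,-0.002,-0.022,0.2,8.5,0.0,0.5,-0.038,-0.002,-0.028,0.2,8.2,-0.1,0.5,-0.034,-0.002,-0.033,0.0,0.0,0.0,0.5]

```text
t: 21.7
tool_pos: [0.4968, -0.1148, 0.2007]
orientation: [-0.773, 1.691, -1.725]
force: [1.3, 0.7, -0.5]
opening: 0.0698
```

Call:
carry_out:
  motion: [-0.0219,-0.0006,-0.0207,0.0,0.0,0.0,0.5,-0.029,0.01,-0.036,0.0,8.5,0.0,0.5,-0.023,0.01,-0.039,0.0,8.5,0.0,0.5,-0.017,0.01,-0.042,0.0,8.5,0.0,0.5,-0.011,0.01,-0.045,0.0,8.5,0.0,0.5]

```text
t: 22.2
tool_pos: [0.4658, 0.0836, 0.1667]
orientation: [-0.303, 2.021, -2.056]
force: [0.4, -0.1, 0.1]
opening: 0.0696
```

```bash
python3 wp.py 0.5 413,311.3,90,-83.7; python3 meas.py h1 513,-348,83.7,48,56,106;python3 wp.py 0.5 413,311.3,90,-83.7
```

```text
now [465.8  83.6 166.7] t 22.2 q6 1.34
[-0.004, 0.014, -0.045, -0.7, 8.4, -1.0, 0.5, 0.003, 0.014, -0.045, -0.4, 3.6, -0.4, 0.5, 0.005, 0.015, -0.044, 0.0, 0.0, 0.0, 0.5, 0.005, 0.015, -0.044, 0.0, 0.0, 0.0, 0.5, 0.0041, 0.0106, -0.0329, 0.0, 0.0, 0.0, 0.5]
[0.0016, 0.0042, -0.0131, 0.0, 0.0, 0.0, 0.5, 0.0007, 0.0018, -0.0057, 0.0, 0.0, 0.0, 0.5, 0.0004, 0.001, -0.0031, 0.0, 0.0, 0.0, 0.5, 0.0, 0.0, 0.0, 0.0, 0.0, 0.0, 0.5, 0.0, 0.0, 0.0, 0.0, 0.0, 0.0, 0.5]
['513', '-348'] top w [ 513.1 -348.8] yaw 82.68 chassis rel same cam [ 1.000e-01 -1.385e+02] relyaw 88.98 cost 13.30
['513', '-348'] scene w [ 511.7 -349.5] yaw 83.82 chassis rel same cam [   0.21 -137.62] relyaw 90.12 cost 16.15
now [464.3  86.1 165.3] t 22.3 q6 1.34
[-0.004, 0.014, -0.045, -0.7, 8.4, -0.8, 0.5, 0.002, 0.014, -0.045, -0.2, 3.8, -0.4, 0.5, 0.005, 0.015, -0.044, 0.0, 0.0, 0.0, 0.5, 0.005, 0.014, -0.044, 0.0, 0.0, 0.0, 0.5, 0.0037, 0.0103, -0.0313, 0.0, 0.0, 0.0, 0.5]
[0.0014, 0.0041, -0.0125, 0.0, 0.0, 0.0, 0.5, 0.0007, 0.0019, -0.0057, 0.0, 0.0, 0.0, 0.5, 0.0003, 0.0009, -0.0027, 0.0, 0.0, 0.0, 0.5, 0.0, 0.0, 0.0, 0.0, 0.0, 0.0, 0.5, 0.0, 0.0, 0.0, 0.0, 0.0, 0.0, 0.5]
```

Call:
carry_out:
  motion: [-0.004,0.014,-0.045,-0.7,8.4,-0.8,0.5,0.002,0.014,-0.045,-0.2,3.8,-0.4,0.5,0.005,0.015,-0.044,0.0,0.0,0.0,0.5,0.005,0.014,-0.044,0.0,0.0,0.0,0.5,0.0037,0.0103,-0.0313,0.0,0.0,0.0,0.5]

```text
t: 22.8
tool_pos: [0.4217, 0.2871, 0.102]
orientation: [-0.119, 2.15, -2.155]
force: [0.0, -0.4, -0.2]
opening: 0.0701
```

```bash
python3 wp.py 0.5 412,311.3,34,-83.7
```

```text
now [421.7 287.1 102. ] t 22.8 q6 1.95
[0.005, 0.044, -0.016, -0.2, 0.7, -0.7, 0.5, 0.0014, 0.0143, -0.0056, 0.0, 0.0, 0.0, 0.5, 0.0005, 0.0058, -0.0022, 0.0, 0.0, 0.0, 0.5, 0.0004, 0.0038, -0.0015, 0.0, 0.0, 0.0, 0.5, 0.0, 0.0, 0.0, 0.0, 0.0, 0.0, 0.5]
```

Call:
carry_out:
  motion: [0.006,0.005,-0.015,-0.2,0.7,-0.7,0.5,0.002,0.005,-0.004,0.0,0.0,0.0,0.5,0.001,0.018,0,0.0,0.0,0.0,0.5,0.0005,0.018,0,0.0,0.0,0.0,0.5,0.0,0.01,0.0,0.0,0.0,0.0,0.5]

```text
t: 23.3
tool_pos: [0.4129, 0.3069, 0.0467]
orientation: [-0.128, 2.157, -2.153]
force: [-0.3, -0.2, -0.7]
opening: 0.0699
```

```bash
python3 plan.py 412 311.3 34 -83.7 0.5
```

```text
[0.0004, 0.0127, -0.0044, 0.1, 0.8, -0.3, 0.5, 0.0, 0.0, 0.0, 0.0, 0.0, 0.0, 0.5, 0.0, 0.0, 0.0, 0.0, 0.0, 0.0, 0.5, 0.0, 0.0, 0.0, 0.0, 0.0, 0.0, 0.5, 0.0, 0.0, 0.0, 0.0, 0.0, 0.0, 0.5]
rem [-0.  0.  0.] now [412.9 306.9  46.7] t 23.3 q6 1.99 open 69.9 F [-0.3 -0.2 -0.7]
```

Call:
carry_out:
  motion: [0.0015,0.0105,-0.004,0.1,0.7,-0.3,0.5,0.001,0.0,0,0,0,0,0.5,0,0,0,0,0,0,-1,0,0,0,0,0,0,-1,0,0,0,0,0,0,-1]

```text
t: 23.8
tool_pos: [0.4116, 0.309, 0.0363]
orientation: [-0.118, 2.164, -2.165]
force: [-0.2, 1.3, -0.4]
opening: 0.0506
```

```bash
python3 gst.py 412 311.3; python3 wp.py -1 412,311,85,-84 490,0,190,-50 524,-262,180,-6.3
```

```text
tcp [411.6 309.   36.3] open 50.57 off toolx -0.62 toolz -2.20 phi -83.71 F [-0.2  1.3 -0.4] t 23.8
now [411.6 309.   36.3] t 23.8 q6 2.01
[-0.0006, -0.047, -0.0018, 0.0, 0.0, 0.0, -1.0, -0.006, -0.015, 0.044, 0.0, -8.5, 0.0, -1.0, 0.001, -0.015, 0.045, 0.0, -8.5, 0.0, -1.0, 0.007, -0.015, 0.044, 0.0, -8.5, 0.0, -1.0, 0.013, -0.015, 0.043, 0.0, -8.2, 0.0, -1.0]
[0.02, -0.015, 0.04, 0.0, 0.0, 0.0, -1.0, 0.019, -0.015, 0.04, 0.0, 0.0, 0.0, -1.0, 0.0197, -0.0141, 0.0403, 0.0, 0.0, 0.0, -1.0, 0.025, 0.001, 0.04, 0.0, -8.5, 0.0, -1.0, 0.031, 0.001, 0.035, 0.0, -8.5, 0.0, -1.0]
[0.036, 0.001, 0.031, 0.0, -8.5, 0.0, -1.0, 0.04, 0.002, 0.025, 0.0, -8.5, 0.0, -1.0, 0.043, 0.002, 0.019, 0.0, -8.5, 0.0, -1.0, 0.0211, 0.0004, 0.0056, 0.0, -1.2, 0.0, -1.0, 0.0085, 0.0002, 0.0021, 0.0, 0.0, 0.0, -1.0]
[0.0056, 0.0001, 0.0014, 0.0, 0.0, 0.0, -1.0, 0.0, 0.0, 0.0, 0.0, 0.0, 0.0, -1.0, 0.0, 0.0, 0.0, 0.0, 0.0, 0.0, -1.0, 0.0, 0.0, 0.0, 0.0, 0.0, 0.0, -1.0, 0.0, 0.0, 0.0, 0.0, 0.0, 0.0, -1.0]
```

Call:
carry_out:
  motion: [-0.0006,-0.047,-0.0018,0.0,0.0,0.0,-1.0,-0.006,-0.015,0.044,0.0,-8.5,0.0,-1.0,0.001,-0.015,0.045,0.0,-8.5,0.0,-1.0,0.007,-0.015,0.044,0.0,-8.5,0.0,-1.0,0.013,-0.015,0.043,0.0,-8.2,0.0,-1.0]

```text
t: 24.3
tool_pos: [0.4495, 0.15, 0.141]
orientation: [-0.637, 1.837, -1.839]
force: [2.0, -0.3, -2.4]
opening: 0.0496
```

Call:
carry_out:
  motion: [0.02,-0.015,0.04,0.0,0.0,0.0,-1.0,0.019,-0.015,0.04,0.0,0.0,0.0,-1.0,0.0197,-0.0141,0.0403,0.0,0.0,0.0,-1.0,0.025,0.001,0.04,0.0,-8.5,0.0,-1.0,0.031,0.001,0.035,0.0,-8.5,0.0,-1.0]

```text
t: 24.8
tool_pos: [0.4887, -0.0722, 0.1902]
orientation: [-0.838, 1.647, -1.658]
force: [1.3, 1.0, -2.3]
opening: 0.0499
```

```bash
python3 gst.py 0 0; python3 wp.py -1 522,-265,160,-6.3
```

```text
tcp [488.7 -72.2 190.2] open 49.91 off toolx 228.34 toolz -438.09 phi -35.93 F [ 1.3  1.  -2.3] t 24.8
now [488.7 -72.2 190.2] t 24.8 q6 0.38
[0.032, 0.007, 0.033, -0.1, -8.5, 0.0, -1.0, 0.037, 0.007, 0.028, -0.1, -8.5, 0.0, -1.0, 0.041, 0.008, 0.022, -0.2, -8.5, 0.0, -1.0, 0.0319, 0.0052, 0.0119, -0.1, -4.1, 0.0, -1.0, 0.0131, 0.002, 0.0038, 0.0, 0.0, 0.0, -1.0]
[0.0057, 0.0009, 0.0017, 0.0, 0.0, 0.0, -1.0, 0.003, 0.0005, 0.0009, 0.0, 0.0, 0.0, -1.0, 0.0, 0.0, 0.0, 0.0, 0.0, 0.0, -1.0, 0.0, 0.0, 0.0, 0.0, 0.0, 0.0, -1.0, 0.0, 0.0, 0.0, 0.0, 0.0, 0.0, -1.0]
```

Call:
carry_out:
  motion: [0.032,0.007,0.033,-0.1,-8.5,0.0,-1.0,0.037,0.007,0.028,-0.1,-8.5,0.0,-1.0,0.041,0.008,0.022,-0.2,-8.5,0.0,-1.0,0.0319,0.0052,0.0119,-0.1,-4.1,0.0,-1.0,0.0131,0.002,0.0038,0.0,0.0,0.0,-1.0]

```text
t: 25.3
tool_pos: [0.5179, -0.261, 0.1643]
orientation: [-1.148, 1.294, -1.302]
force: [-0.3, 0.9, -2.1]
opening: 0.0498
```

```bash
python3 wp.py -1 522,-271,150,-6.3
```

```text
now [ 517.9 -261.   164.3] t 25.3 q6 -0.43
[0.0057, 0.0086, 0.0031, -0.2, -0.7, 0.1, -1.0, 0.0031, 0.0048, 0.0017, 0.0, 0.0, 0.0, -1.0, 0.0007, 0.0009, 0.0004, 0.0, 0.0, 0.0, -1.0, 0.0, 0.0, 0.0, 0.0, 0.0, 0.0, -1.0, 0.0, 0.0, 0.0, 0.0, 0.0, 0.0, -1.0]
```

Call:
carry_out:
  motion: [0.0057,0.0086,0.0031,-0.2,-0.7,0.1,-1.0,0.0025,0.003,0.0015,0.0,0.0,0.0,-1.0,0.0,0.0,0.0,0.0,0.0,0.0,-1.0,0.0,0.0,0.0,0.0,0.0,0.0,-1.0,0.0,0.0,0.0,0.0,0.0,0.0,-1.0]

```text
t: 25.8
tool_pos: [0.5215, -0.2675, 0.1513]
orientation: [-1.154, 1.293, -1.289]
force: [0.2, -0.3, -3.0]
opening: 0.0501
```

```bash
python3 wp.py -1 522,-271.2,150,-6.3; python3 - <<'E'
from plant import imaging
import cv2
cv2.imwrite("pics/w6.png",imaging.read_camera("wrist"))
E
```

```text
now [ 521.5 -267.5  151.3] t 25.8 q6 -0.45
[0.0036, 0.0012, 0.0009, 0.0, 0.0, 0.0, -1.0, 0.0, 0.0, 0.0, 0.0, 0.0, 0.0, -1.0, 0.0, 0.0, 0.0, 0.0, 0.0, 0.0, -1.0, 0.0, 0.0, 0.0, 0.0, 0.0, 0.0, -1.0, 0.0, 0.0, 0.0, 0.0, 0.0, 0.0, -1.0]
```

View pics/w6.png

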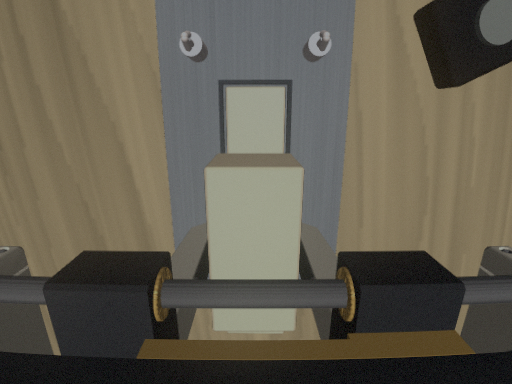

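Call:
carry_out:
  motion: [0.001,0.015,0.0005,0,0,0.0,-1.0,0.0005,0.015,0,0.0,0.0,0.0,-1.0,0.0,0.012,0.0,0.0,0.0,0.0,-1.0,0.0,0.006,0.0,0.0,0.0,0.0,-1.0,0.0,0.0,0.0,0.0,0.0,0.0,-1.0]

```text
t: 26.35
tool_pos: [0.5216, -0.2672, 0.0984]
orientation: [-1.155, 1.292, -1.287]
force: [-1.1, -0.1, -2.4]
opening: 0.0498
```

```bash
python3 plan.py 522 -271.7 93.5 -6.3 -1
```

```text
[0.0044, 0.0049, 0.0009, 0.1, 0.0, -0.1, -1.0, 0.0, 0.0, 0.0, 0.0, 0.0, 0.0, -1.0, 0.0, 0.0, 0.0, 0.0, 0.0, 0.0, -1.0, 0.0, 0.0, 0.0, 0.0, 0.0, 0.0, -1.0, 0.0, 0.0, 0.0, 0.0, 0.0, 0.0, -1.0]
rem [-0.  0. -0.] now [ 521.6 -267.2   98.4] t 26.35 q6 -0.45 open 49.8 F [-1.1 -0.1 -2.4]
```

Call:
carry_out:
  motion: [0.003,0.003,0.0005,0.1,0.0,-0.1,-1.0,0.001,0.0015,0.0,0.0,0.0,0.0,-1.0,0.0,0.0002,0.0,0.0,0.0,0.0,-1.0,0.0,0.0,0.0,0.0,0.0,0.0,-1.0,0.0,0.0,0.0,0.0,0.0,0.0,-1.0]

```text
t: 26.85
tool_pos: [0.5221, -0.2724, 0.0942]
orientation: [-1.154, 1.289, -1.291]
force: [-0.6, 0.4, -2.8]
opening: 0.0498
```

```bash
python3 plan.py 522 -271.7 92.3 -6.3 -1
```

```text
[-0.0007, 0.0019, -0.0002, 0.0, 0.0, 0.0, -1.0, 0.0, 0.0, 0.0, 0.0, 0.0, 0.0, -1.0, 0.0, 0.0, 0.0, 0.0, 0.0, 0.0, -1.0, 0.0, 0.0, 0.0, 0.0, 0.0, 0.0, -1.0, 0.0, 0.0, 0.0, 0.0, 0.0, 0.0, -1.0]
rem [ 0. -0.  0.] now [ 522.1 -272.4   94.2] t 26.85 q6 -0.46 open 49.8 F [-0.6  0.4 -2.8]
```

Call:
carry_out:
  motion: [-0.0007,0.0012,-0.0002,0,0.0,0,-1.0,0,0.0006,0.0,0.0,0.0,0.0,-1.0,0.0,0.0005,0.0,0.0,0.0,0.0,-1.0,0.0,0.0004,0.0,0.0,0.0,0.0,-1.0,0.0,0.0003,0.0,0.0,0.0,0.0,-1.0]

```text
t: 27.35
tool_pos: [0.5225, -0.2718, 0.0924]
orientation: [-1.154, 1.288, -1.292]
force: [-1.7, 0.7, 2.3]
opening: 0.0497
```

```bash
python3 plan.py 522 -271.7 92.3 -6.3 -1|tail -1
```

```text
rem [ 0. -0.  0.] now [ 522.5 -271.8   92.4] t 27.35 q6 -0.46 open 49.7 F [-1.7  0.7  2.3]
```

Call:
carry_out:
  motion: [0,0,0,0,0,0,0.4,0,0,0,0,0,0,0.4,0,-0.006,0,0,0,0,0.4,0,-0.04,0,0,0,0,0.5,0,-0.047,0,0,0,0,0.5]

```text
t: 27.85
tool_pos: [0.5187, -0.2694, 0.1806]
orientation: [-1.158, 1.299, -1.282]
force: [0.1, -1.1, 0.4]
opening: 0.0695
```

```bash
python3 wp.py 0.5 495,-60,190,-40 440,416.5,100,-79.7
```

```text
now [ 518.7 -269.4  180.6] t 27.85 q6 -0.46
[-0.046, -0.002, -0.01, 0.1, 8.5, 0.0, 0.5, -0.044, -0.002, -0.017, 0.2, 8.5, 0.0, 0.5, -0.041, -0.002, -0.024, 0.1, 8.5, -0.1, 0.5, -0.0368, -0.0016, -0.0292, 0.2, 8.2, 0.0, 0.5, -0.0152, -0.0008, -0.016, 0.0, 0.0, 0.0, 0.5]
[-0.032, 0.009, -0.034, 0.0, 8.5, 0.0, 0.5, -0.026, 0.009, -0.038, 0.0, 8.5, 0.0, 0.5, -0.021, 0.009, -0.041, 0.0, 8.5, 0.0, 0.5, -0.014, 0.009, -0.044, 0.0, 8.5, 0.0, 0.5, -0.008, 0.008, -0.046, 0.0, 5.7, 0.0, 0.5]
[-0.003, 0.009, -0.046, 0.0, 0.0, 0.0, 0.5, -0.003, 0.008, -0.046, 0.0, 0.0, 0.0, 0.5, -0.003, 0.009, -0.046, 0.0, 0.0, 0.0, 0.5, -0.003, 0.008, -0.046, 0.0, 0.0, 0.0, 0.5, -0.0022, 0.0071, -0.0381, 0.0, 0.0, 0.0, 0.5]
[-0.0009, 0.0029, -0.0152, 0.0, 0.0, 0.0, 0.5, -0.0004, 0.0011, -0.0061, 0.0, 0.0, 0.0, 0.5, -0.0002, 0.0008, -0.0041, 0.0, 0.0, 0.0, 0.5, 0.0, 0.0, 0.0, 0.0, 0.0, 0.0, 0.5, 0.0, 0.0, 0.0, 0.0, 0.0, 0.0, 0.5]
```

Call:
carry_out:
  motion: [-0.046,-0.002,-0.01,0.1,8.5,0.0,0.5,-0.044,-0.002,-0.017,0.2,8.5,0.0,0.5,-0.041,-0.002,-0.024,0.1,8.5,-0.1,0.5,-0.0368,-0.0016,-0.0292,0.2,8.2,0.0,0.5,-0.0152,-0.0008,-0.016,0.0,0.0,0.0,0.5]

```text
t: 28.35
tool_pos: [0.5006, -0.0654, 0.2024]
orientation: [-0.777, 1.684, -1.715]
force: [-1.3, -0.6, -0.2]
opening: 0.0698
```

Call:
carry_out:
  motion: [-0.032,0.009,-0.034,0.0,8.5,0.0,0.5,-0.026,0.009,-0.038,0.0,8.5,0.0,0.5,-0.021,0.009,-0.041,0.0,8.5,0.0,0.5,-0.014,0.009,-0.044,0.0,8.5,0.0,0.5,-0.008,0.008,-0.046,0.0,5.7,0.0,0.5]

```text
t: 28.85
tool_pos: [0.4743, 0.1492, 0.1646]
orientation: [-0.208, 2.073, -2.101]
force: [0.8, 0.3, 0.0]
opening: 0.0701
```

Call:
carry_out:
  motion: [-0.003,0.009,-0.046,0.0,0.0,0.0,0.5,-0.003,0.008,-0.046,0.0,0.0,0.0,0.5,-0.003,0.007,-0.046,0.0,0.0,0.0,0.5,-0.003,0.006,-0.046,0.0,0.0,0.0,0.5,-0.0022,0.005,-0.036,0.0,0.0,0.0,0.5]

```text
t: 29.35
tool_pos: [0.4385, 0.3773, 0.1292]
orientation: [-0.197, 2.075, -2.097]
force: [0.5, 0.1, 0.4]
opening: 0.0696
```

```bash
python3 wp.py 0.5 437,416.5,75,-79.7;python3 meas.py b 522,-271,83.7,100,56,106 513,-348,83.7,48,56,106; python3 wp.py 0.5 437,416.5,75,-79.7
```

```text
now [438.5 377.3 129.2] t 29.35 q6 1.99
[-0.0032, 0.0323, -0.0236, -0.8, 2.6, -2.0, 0.5, -0.0013, 0.013, -0.0093, 0.0, 0.0, 0.0, 0.5, -0.0006, 0.0052, -0.0038, 0.0, 0.0, 0.0, 0.5, -0.0003, 0.0035, -0.0025, 0.0, 0.0, 0.0, 0.5, 0.0, 0.0, 0.0, 0.0, 0.0, 0.0, 0.5]
['522', '-271'] top w [ 522.3 -269.8] yaw 83.64 chassis rel same cam [  0.58 -58.99] relyaw 89.94 cost 13.51
['522', '-271'] scene w [ 521.  -270.8] yaw 83.93 chassis rel same cam [  0.8  -58.45] relyaw 90.23 cost 16.72
['513', '-348'] top w [ 514.  -348.3] yaw 85.42 chassis rel same cam [   1.02 -137.88] relyaw 91.72 cost 19.08
['513', '-348'] scene w [ 511.5 -349.8] yaw 83.23 chassis rel same cam [  -0.   -138.01] relyaw 89.53 cost 16.39
now [437.5 378.6 128.5] t 29.45 q6 1.99
[-0.0037, 0.032, -0.0227, -0.8, 2.7, -2.0, 0.5, -0.0015, 0.0128, -0.0089, 0.0, 0.0, 0.0, 0.5, -0.0006, 0.0051, -0.0036, 0.0, 0.0, 0.0, 0.5, -0.0004, 0.0035, -0.0024, 0.0, 0.0, 0.0, 0.5, 0.0, 0.0, 0.0, 0.0, 0.0, 0.0, 0.5]
```

```bash
python3 - <<'E'
import cv2
a=cv2.imread("pics/top_b.png")[165:250,290:425]; b=cv2.imread("pics/scene_b.png")[215:345,135:270]
cv2.imwrite("pics/crop1.png",cv2.hconcat([cv2.resize(a,(400,252),interpolation=cv2.INTER_CUBIC),cv2.resize(b,(262,252),interpolation=cv2.INTER_CUBIC)]))
E
```

```text
(no output)
```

View pics/crop1.png

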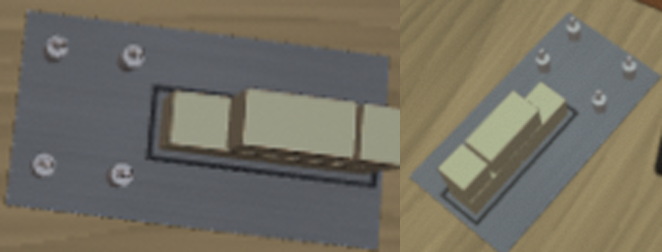

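Call:
carry_out:
  motion: [-0.0037,0.02,-0.0227,-0.8,2.7,-2.0,0.5,-0.001,0.01,-0.0089,0.0,0.0,0.0,0.5,0,0.004,-0.0036,0.0,0.0,0.0,0.5,0,0.002,-0.002,0.0,0.0,0.0,0.5,0.0,0.0,0.0,0.0,0.0,0.0,0.5]

```text
t: 29.95
tool_pos: [0.4364, 0.4162, 0.0938]
orientation: [-0.192, 2.124, -2.124]
force: [0.7, -0.1, 0.0]
opening: 0.0701
```

```bash
python3 plan.py 437 416.5 36 -79.7 0.5 20
```

```text
[-0.0002, 0.02, -0.0001, 0.0, 0.2, -0.2, 0.5, -0.0002, 0.02, 0.0, 0.0, 0.0, 0.0, 0.5, -0.0002, 0.0178, -0.0001, 0.0, 0.0, 0.0, 0.5, 0.0, 0.0, 0.0, 0.0, 0.0, 0.0, 0.5, 0.0, 0.0, 0.0, 0.0, 0.0, 0.0, 0.5]
rem [-0. -0. -0.] now [436.4 416.2  93.8] t 29.95 q6 2.07 open 70.1 F [ 0.7 -0.1  0. ]
```

Call:
carry_out:
  motion: [0.001,0.02,-0.0001,0.0,0.2,-0.2,0.5,0.001,0.02,0.0,0.0,0.0,0.0,0.5,0.001,0.013,-0.0001,0.0,0.0,0.0,0.5,0.0,0.003,0.0,0.0,0.0,0.0,0.5,0.0,0.0,0.0,0.0,0.0,0.0,0.5]

```text
t: 30.45
tool_pos: [0.4369, 0.4145, 0.0413]
orientation: [-0.183, 2.128, -2.123]
force: [-0.3, -0.6, 0.6]
opening: 0.07
```

```bash
python3 plan.py 437 416.5 34 -79.7 0.5 20
```

```text
[-0.0004, 0.0073, -0.002, 0.1, -0.1, -0.4, 0.5, 0.0, 0.0, 0.0, 0.0, 0.0, 0.0, 0.5, 0.0, 0.0, 0.0, 0.0, 0.0, 0.0, 0.5, 0.0, 0.0, 0.0, 0.0, 0.0, 0.0, 0.5, 0.0, 0.0, 0.0, 0.0, 0.0, 0.0, 0.5]
rem [ 0. -0.  0.] now [436.9 414.5  41.3] t 30.45 q6 2.07 open 70.0 F [-0.3 -0.6  0.6]
```

Call:
carry_out:
  motion: [0,0.0065,-0.002,0.1,-0.1,-0.4,0.5,0,0.0,0,0,0,0,0.5,0,0,0,0,0,0,-1,0,0,0,0,0,0,-1,0,0,0,0,0,0,-1]

```text
t: 30.95
tool_pos: [0.4384, 0.4178, 0.0374]
orientation: [-0.189, 2.128, -2.124]
force: [0.5, -0.9, -0.6]
opening: 0.0501
```

```bash
python3 gst.py 437 416.5; python3 wp.py -1 437,416,85,-80 490,60,200,-50 530,-180,175,-6.3
```

```text
tcp [438.4 417.8  37.4] open 50.11 off toolx 1.58 toolz 1.01 phi -79.67 F [ 0.5 -0.9 -0.6] t 30.95
now [438.4 417.8  37.4] t 30.95 q6 2.07
[0.0015, -0.047, 0.0014, 0.1, 0.3, -0.2, -1.0, 0.001, -0.014, 0.045, 0.0, -8.5, 0.0, -1.0, 0.008, -0.014, 0.044, 0.0, -8.5, 0.0, -1.0, 0.014, -0.014, 0.042, 0.0, -8.5, 0.0, -1.0, 0.02, -0.015, 0.04, 0.0, -4.5, 0.0, -1.0]
[0.024, -0.014, 0.038, 0.0, 0.0, 0.0, -1.0, 0.023, -0.015, 0.038, 0.0, 0.0, 0.0, -1.0, 0.024, -0.014, 0.038, 0.0, 0.0, 0.0, -1.0, 0.0232, -0.0148, 0.0381, 0.0, 0.0, 0.0, -1.0, 0.024, 0.005, 0.04, 0.0, -8.5, 0.0, -1.0]
[0.029, 0.005, 0.036, 0.0, -8.5, 0.0, -1.0, 0.035, 0.004, 0.032, 0.0, -8.5, 0.0, -1.0, 0.039, 0.005, 0.026, 0.0, -8.5, 0.0, -1.0, 0.0316, 0.0032, 0.0152, 0.0, -8.5, 0.0, -1.0, 0.0134, 0.0012, 0.0042, 0.0, -1.2, 0.0, -1.0]
[0.0057, 0.0005, 0.0016, 0.0, 0.0, 0.0, -1.0, 0.0033, 0.0004, 0.001, 0.0, 0.0, 0.0, -1.0, 0.0, 0.0, 0.0, 0.0, 0.0, 0.0, -1.0, 0.0, 0.0, 0.0, 0.0, 0.0, 0.0, -1.0, 0.0, 0.0, 0.0, 0.0, 0.0, 0.0, -1.0]
```

Call:
carry_out:
  motion: [0.0015,-0.047,0.0014,0.1,0.3,-0.2,-1.0,0.001,-0.014,0.045,0.0,-8.5,0.0,-1.0,0.008,-0.014,0.044,0.0,-8.5,0.0,-1.0,0.014,-0.014,0.042,0.0,-8.5,0.0,-1.0,0.02,-0.015,0.04,0.0,-4.5,0.0,-1.0]

```text
t: 31.45
tool_pos: [0.4617, 0.2394, 0.142]
orientation: [-0.676, 1.809, -1.81]
force: [1.3, 0.6, -1.7]
opening: 0.0496
```

Call:
carry_out:
  motion: [0.024,-0.014,0.038,0.0,0.0,0.0,-1.0,0.023,-0.015,0.038,0.0,0.0,0.0,-1.0,0.024,-0.014,0.038,0.0,0.0,0.0,-1.0,0.0232,-0.0148,0.0381,0.0,0.0,0.0,-1.0,0.024,0.005,0.04,0.0,-8.5,0.0,-1.0]

```text
t: 31.95
tool_pos: [0.4993, 0.013, 0.2026]
orientation: [-0.774, 1.712, -1.72]
force: [0.4, 0.8, -0.7]
opening: 0.0499
```

```bash
python3 gst.py 0 0; python3 wp.py -1 530.5,-182,165,-6.3
```

```text
tcp [499.3  13.  202.6] open 49.87 off toolx 339.07 toolz -366.70 phi -41.27 F [ 0.4  0.8 -0.7] t 31.95
now [499.3  13.  202.6] t 31.95 q6 0.65
[0.029, 0.009, 0.036, -0.1, -8.5, 0.0, -1.0, 0.035, 0.009, 0.031, -0.1, -8.5, 0.0, -1.0, 0.039, 0.009, 0.025, -0.1, -8.5, 0.0, -1.0, 0.0316, 0.0065, 0.0147, 0.0, -8.5, 0.0, -1.0, 0.0134, 0.0026, 0.004, 0.0, -1.0, 0.0, -1.0]
[0.0057, 0.0011, 0.0016, 0.0, 0.0, 0.0, -1.0, 0.0033, 0.0007, 0.0009, 0.0, 0.0, 0.0, -1.0, 0.0, 0.0, 0.0, 0.0, 0.0, 0.0, -1.0, 0.0, 0.0, 0.0, 0.0, 0.0, 0.0, -1.0, 0.0, 0.0, 0.0, 0.0, 0.0, 0.0, -1.0]
```

Call:
carry_out:
  motion: [0.029,0.009,0.036,-0.1,-8.5,0.0,-1.0,0.035,0.009,0.031,-0.1,-8.5,0.0,-1.0,0.039,0.009,0.025,-0.1,-8.5,0.0,-1.0,0.0316,0.0065,0.0147,0.0,-8.5,0.0,-1.0,0.0134,0.0026,0.004,0.0,-1.0,0.0,-1.0]

```text
t: 32.45
tool_pos: [0.5258, -0.1727, 0.1701]
orientation: [-1.141, 1.301, -1.31]
force: [-0.8, 0.0, -0.8]
opening: 0.0499
```

```bash
python3 plan.py 530.9 -187 100 -6.3 -1 15
```

```text
[0.0028, 0.0147, 0.0014, -0.3, -1.3, 0.1, -1.0, 0.0029, 0.0147, 0.0014, 0.0, 0.0, 0.0, -1.0, 0.0029, 0.0147, 0.0014, 0.0, 0.0, 0.0, -1.0, 0.0028, 0.0147, 0.0013, 0.0, 0.0, 0.0, -1.0, 0.0022, 0.0113, 0.0011, 0.0, 0.0, 0.0, -1.0]
rem [-0. -0.  0.] now [ 525.8 -172.7  170.1] t 32.45 q6 -0.28 open 49.9 F [-0.8  0.  -0.8]
```

Call:
carry_out:
  motion: [0.0028,0.0147,0.0014,-0.3,-1.3,0.1,-1.0,0.003,0.0147,0.0014,0.0,0.0,0.0,-1.0,0.003,0.0147,0.0014,0.0,0.0,0.0,-1.0,0.0025,0.0147,0.001,0.0,0.0,0.0,-1.0,0.001,0.008,0,0.0,0.0,0.0,-1.0]

```text
t: 32.95
tool_pos: [0.5301, -0.1888, 0.1001]
orientation: [-1.153, 1.29, -1.293]
force: [0.0, -0.4, -1.1]
opening: 0.0498
```

```bash
python3 plan.py 530.9 -191.4 94.5 -6.3 -1 15;  python3 - <<'E'
from plant import imaging
import cv2
cv2.imwrite("pics/w7.png",imaging.read_camera("wrist"))
E
python3 plan.py 530.9 -191.4 94.5 -6.3 -1 15
```

```text
[0.0025, 0.0056, 0.0011, -0.1, -0.2, 0.0, -1.0, 0.0, 0.0, 0.0, 0.0, 0.0, 0.0, -1.0, 0.0, 0.0, 0.0, 0.0, 0.0, 0.0, -1.0, 0.0, 0.0, 0.0, 0.0, 0.0, 0.0, -1.0, 0.0, 0.0, 0.0, 0.0, 0.0, 0.0, -1.0]
rem [ 0. -0.  0.] now [ 530.1 -188.8  100.1] t 32.95 q6 -0.32 open 49.8 F [ 0.  -0.4 -1.1]
[0.0027, 0.0043, 0.0019, 0.0, -0.1, 0.0, -1.0, 0.0, 0.0, 0.0, 0.0, 0.0, 0.0, -1.0, 0.0, 0.0, 0.0, 0.0, 0.0, 0.0, -1.0, 0.0, 0.0, 0.0, 0.0, 0.0, 0.0, -1.0, 0.0, 0.0, 0.0, 0.0, 0.0, 0.0, -1.0]
rem [ 0. -0. -0.] now [ 529.3 -188.5   98.8] t 33.0 q6 -0.32 open 50.0 F [-1.4 -0.6 -2.2]
```

View pics/w7.png

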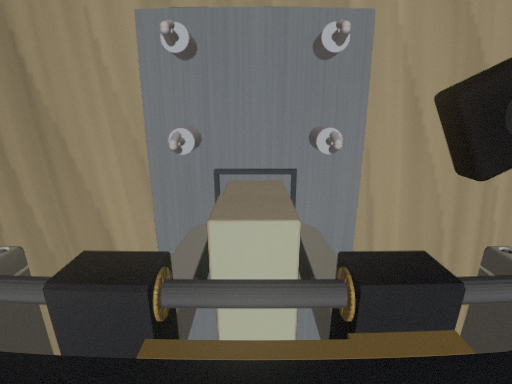

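Call:
carry_out:
  motion: [0.0022,0.003,0.0016,0,-0.1,0.0,-1.0,0.0003,0.001,0.0,0.0,0.0,0.0,-1.0,0.0,0.0002,0.0,0.0,0.0,0.0,-1.0,0.0,0.0,0.0,0.0,0.0,0.0,-1.0,0.0,0.0,0.0,0.0,0.0,0.0,-1.0]

```text
t: 33.5
tool_pos: [0.5317, -0.1906, 0.0955]
orientation: [-1.154, 1.288, -1.29]
force: [0.4, -0.3, -0.5]
opening: 0.0498
```

```bash
python3 plan.py 530.9 -191.4 93.4 -6.3 -1 15
```

```text
[0.0009, 0.0021, -0.0007, -0.1, 0.0, 0.0, -1.0, 0.0, 0.0, 0.0, 0.0, 0.0, 0.0, -1.0, 0.0, 0.0, 0.0, 0.0, 0.0, 0.0, -1.0, 0.0, 0.0, 0.0, 0.0, 0.0, 0.0, -1.0, 0.0, 0.0, 0.0, 0.0, 0.0, 0.0, -1.0]
rem [ 0. -0.  0.] now [ 531.7 -190.6   95.5] t 33.5 q6 -0.33 open 49.8 F [ 0.4 -0.3 -0.5]
```

Call:
carry_out:
  motion: [0.0009,0.0012,-0.0008,0,0,0.0,-1.0,0,0.0006,0.0,0.0,0.0,0.0,-1.0,0.0,0.0005,0.0,0.0,0.0,0.0,-1.0,0.0,0.0005,0.0,0.0,0.0,0.0,-1.0,0.0,0.0004,0.0,0.0,0.0,0.0,-1.0]

```text
t: 34.0
tool_pos: [0.5314, -0.1917, 0.0935]
orientation: [-1.154, 1.286, -1.292]
force: [-1.0, 0.9, 4.5]
opening: 0.0499
```

```bash
python3 plan.py 530.9 -191.4 93.4 -6.3 -1 15
```

```text
[-0.0003, 0.0001, -0.0006, -0.2, 0.0, 0.0, -1.0, 0.0, 0.0, 0.0, 0.0, 0.0, 0.0, -1.0, 0.0, 0.0, 0.0, 0.0, 0.0, 0.0, -1.0, 0.0, 0.0, 0.0, 0.0, 0.0, 0.0, -1.0, 0.0, 0.0, 0.0, 0.0, 0.0, 0.0, -1.0]
rem [ 0. -0. -0.] now [ 531.4 -191.7   93.5] t 34.0 q6 -0.33 open 49.9 F [-1.   0.9  4.5]
```

Call:
carry_out:
  motion: [0,0,0,0,0,0,0.4,0,0,0,0,0,0,0.4,0,-0.006,0,0,0,0,0.4,0,-0.04,0,0,0,0,0.5,0,-0.047,0,0,0,0,0.5]

```text
t: 34.5
tool_pos: [0.5266, -0.1895, 0.1812]
orientation: [-1.159, 1.299, -1.281]
force: [0.7, -0.2, 1.3]
opening: 0.0694
```

```bash
python3 wp.py 0.5 550,0,190,-40 574,325,110,-84
```

```text
now [ 526.6 -189.5  181.2] t 34.5 q6 -0.33
[-0.047, -0.002, 0.001, 0.2, 8.5, 0.0, 0.5, -0.047, -0.002, -0.006, 0.1, 8.5, 0.0, 0.5, -0.045, -0.002, -0.013, 0.2, 8.5, 0.0, 0.5, -0.0423, -0.0021, -0.0204, 0.1, 8.2, -0.1, 0.5, -0.037, 0.011, -0.027, 0.0, 8.5, 0.0, 0.5]
[-0.033, 0.011, -0.032, 0.0, 8.5, 0.0, 0.5, -0.028, 0.011, -0.036, 0.0, 8.5, 0.0, 0.5, -0.022, 0.011, -0.04, 0.0, 8.5, 0.0, 0.5, -0.016, 0.011, -0.043, 0.0, 8.5, 0.0, 0.5, -0.009, 0.011, -0.045, 0.0, 1.5, 0.1, 0.5]
[-0.0058, 0.0082, -0.0318, 0.0, 0.0, 0.0, 0.5, -0.0023, 0.0033, -0.0128, 0.0, 0.0, 0.0, 0.5, -0.001, 0.0015, -0.0057, 0.0, 0.0, 0.0, 0.5, -0.0005, 0.0007, -0.0028, 0.0, 0.0, 0.0, 0.5, 0.0, 0.0, 0.0, 0.0, 0.0, 0.0, 0.5]
```

Call:
carry_out:
  motion: [-0.047,-0.002,0.001,0.2,8.5,0.0,0.5,-0.047,-0.002,-0.006,0.1,8.5,0.0,0.5,-0.045,-0.002,-0.013,0.2,8.5,0.0,0.5,-0.0423,-0.0021,-0.0204,0.1,8.2,-0.1,0.5,-0.037,0.011,-0.027,0.0,8.5,0.0,0.5]

```text
t: 35.0
tool_pos: [0.5564, 0.0281, 0.1932]
orientation: [-0.687, 1.763, -1.789]
force: [0.8, -0.4, 0.1]
opening: 0.0697
```

Call:
carry_out:
  motion: [-0.033,0.011,-0.032,0.0,8.5,0.0,0.5,-0.028,0.011,-0.036,0.0,8.5,0.0,0.5,-0.022,0.011,-0.04,0.0,8.5,0.0,0.5,-0.016,0.011,-0.043,0.0,8.5,0.0,0.5,-0.009,0.011,-0.045,0.0,1.5,0.1,0.5]

```text
t: 35.5
tool_pos: [0.566, 0.255, 0.1422]
orientation: [-0.136, 2.119, -2.136]
force: [0.5, 0.0, 0.0]
opening: 0.0697
```

```bash
python3 meas.py h2 531,-193,83.7,48,56,106 522,-271,83.7,100,56,106; python3 wp.py 0.5 572,325.3,100,-84;python3 - <<'E'
import cv2
a=cv2.imread("pics/top_h2.png"); 
cv2.imwrite("pics/c2.png",cv2.resize(a[90:260,90:430],None,fx=2.3,fy=2.3,interpolation=cv2.INTER_CUBIC))
E
```

```text
['531', '-193'] top w [ 531.1 -192.2] yaw 83.75 chassis rel same cam [ 0.82 19.1 ] relyaw 90.05 cost 13.36
['531', '-193'] scene w [ 529.7 -193.8] yaw 81.16 chassis rel same cam [ 1.03 19.12] relyaw 87.46 cost 18.02
['522', '-271'] top w [ 522.4 -270.2] yaw 83.82 chassis rel same cam [  0.79 -59.36] relyaw 90.12 cost 16.71
['522', '-271'] scene w [ 520.9 -270.8] yaw 83.65 chassis rel same cam [  0.72 -58.42] relyaw 89.95 cost 17.76
now [563.9 258.5 140.2] t 35.6 q6 1.76
[-0.011, 0.024, -0.039, -0.4, 3.5, -1.4, 0.5, -0.0035, 0.0097, -0.0157, 0.0, 0.0, 0.0, 0.5, -0.0014, 0.0039, -0.0063, 0.0, 0.0, 0.0, 0.5, -0.0009, 0.0025, -0.0042, 0.0, 0.0, 0.0, 0.5, 0.0, 0.0, 0.0, 0.0, 0.0, 0.0, 0.5]
```

View pics/c2.png

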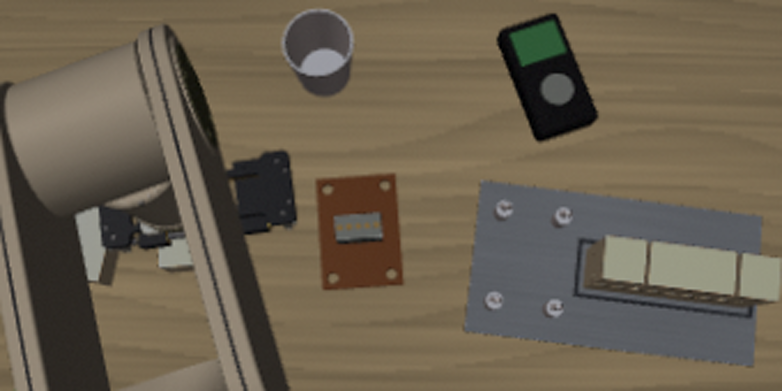

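Call:
carry_out:
  motion: [-0.011,0.01,-0.039,-0.4,3.5,-1.4,0.5,-0.003,0.006,-0.0157,0.0,0.0,0.0,0.5,-0.001,0.003,-0.006,0.0,0.0,0.0,0.5,-0.0005,0.001,-0.003,0.0,0.0,0.0,0.5,0.0,0.0,0.0,0.0,0.0,0.0,0.5]

```text
t: 36.1
tool_pos: [0.5705, 0.3244, 0.1201]
orientation: [-0.117, 2.164, -2.171]
force: [0.5, -0.2, 0.2]
opening: 0.0697
```

```bash
python3 wp.py 0.5 572,325.3,90,-84
```

```text
now [570.5 324.4 120.1] t 36.1 q6 1.91
[-0.001, 0.018, -0.0005, 0.0, 0.0, 0.0, 0.5, -0.0004, 0.0072, -0.0002, 0.0, 0.0, 0.0, 0.5, -0.0003, 0.0049, -0.0002, 0.0, 0.0, 0.0, 0.5, 0.0, 0.0, 0.0, 0.0, 0.0, 0.0, 0.5, 0.0, 0.0, 0.0, 0.0, 0.0, 0.0, 0.5]
```

Descend 83 mm with the usual outward drift allowed for.

Call:
carry_out:
  motion: [0.0,0.034,-0.0005,0.0,0.0,0.0,0.5,0.001,0.026,0,0.0,0.0,0.0,0.5,0.001,0.014,0,0.0,0.0,0.0,0.5,0.0,0.005,0.0,0.0,0.0,0.0,0.5,0.0,0.0,0.0,0.0,0.0,0.0,0.5]

```text
t: 36.6
tool_pos: [0.5727, 0.3203, 0.0445]
orientation: [-0.104, 2.163, -2.167]
force: [0.5, -0.8, -0.0]
opening: 0.07
```

```bash
python3 plan.py 572.2 325.3 35 -84 0.5
```

```text
[0.0, 0.0095, -0.005, -0.1, -0.1, -0.4, 0.5, 0.0, 0.0, 0.0, 0.0, 0.0, 0.0, 0.5, 0.0, 0.0, 0.0, 0.0, 0.0, 0.0, 0.5, 0.0, 0.0, 0.0, 0.0, 0.0, 0.0, 0.5, 0.0, 0.0, 0.0, 0.0, 0.0, 0.0, 0.5]
rem [-0.  0. -0.] now [572.7 320.3  44.5] t 36.6 q6 1.90 open 70.0 F [ 0.5 -0.8 -0. ]
```

Call:
carry_out:
  motion: [0,0.0085,-0.0045,-0.1,-0.1,-0.4,0.5,0,0.0,0,0,0,0,0.5,0,0,0,0,0,0,-1,0,0,0,0,0,0,-1,0,0,0,0,0,0,-1]

```text
t: 37.1
tool_pos: [0.5751, 0.326, 0.04]
orientation: [-0.108, 2.167, -2.163]
force: [0.6, -0.5, -0.4]
opening: 0.0501
```

```bash
python3 gst.py 572.2 325.3; python3 wp.py -1 572,325,85,-84 555,0,220,-45 518,-312,220,-6.3
```

```text
tcp [575.1 326.   40. ] open 50.08 off toolx 2.93 toolz 0.42 phi -83.99 F [ 0.6 -0.5 -0.4] t 37.1
now [575.1 326.   40. ] t 37.1 q6 1.90
[0.0029, -0.045, 0.0006, 0.1, 0.0, -0.3, -1.0, 0.007, -0.018, 0.043, 0.0, -8.5, 0.0, -1.0, 0.013, -0.018, 0.041, 0.0, -8.5, 0.0, -1.0, 0.019, -0.018, 0.039, 0.0, -8.5, 0.0, -1.0, 0.025, -0.018, 0.036, 0.0, -8.5, 0.0, -1.0]
[0.03, -0.018, 0.032, 0.0, -5.0, 0.0, -1.0, 0.032, -0.018, 0.029, 0.0, 0.0, 0.0, -1.0, 0.032, -0.018, 0.029, 0.0, 0.0, 0.0, -1.0, 0.0158, -0.009, 0.0145, 0.0, 0.0, 0.0, -1.0, 0.037, 0.0, 0.029, 0.0, -8.5, 0.0, -1.0]
[0.041, 0.0, 0.023, 0.0, -8.5, 0.0, -1.0, 0.044, 0.0, 0.017, 0.0, -8.5, 0.0, -1.0, 0.046, 0.0, 0.01, 0.0, -8.5, 0.0, -1.0, 0.047, 0.0, 0.004, 0.0, -4.7, 0.0, -1.0, 0.047, 0.0, 0.0, 0.0, 0.0, 0.0, -1.0]
[0.0191, 0.0, -0.0002, 0.0, 0.0, 0.0, -1.0, 0.0076, 0.0, 0.0, 0.0, 0.0, 0.0, -1.0, 0.0051, 0.0, -0.0001, 0.0, 0.0, 0.0, -1.0, 0.0, 0.0, 0.0, 0.0, 0.0, 0.0, -1.0, 0.0, 0.0, 0.0, 0.0, 0.0, 0.0, -1.0]
```

Call:
carry_out:
  motion: [0.0029,-0.045,0.0006,0.1,0.0,-0.3,-1.0,0.007,-0.018,0.043,0.0,-8.5,0.0,-1.0,0.013,-0.018,0.041,0.0,-8.5,0.0,-1.0,0.019,-0.018,0.039,0.0,-8.5,0.0,-1.0,0.025,-0.018,0.036,0.0,-8.5,0.0,-1.0]

```text
t: 37.6
tool_pos: [0.5595, 0.1518, 0.1567]
orientation: [-0.676, 1.813, -1.812]
force: [0.8, -0.5, -1.7]
opening: 0.0496
```

Call:
carry_out:
  motion: [0.03,-0.018,0.032,0.0,-5.0,0.0,-1.0,0.032,-0.018,0.029,0.0,0.0,0.0,-1.0,0.032,-0.018,0.029,0.0,0.0,0.0,-1.0,0.0158,-0.009,0.0145,0.0,0.0,0.0,-1.0,0.037,0.0,0.029,0.0,-8.5,0.0,-1.0]

```text
t: 38.1
tool_pos: [0.55, -0.0508, 0.2273]
orientation: [-0.844, 1.652, -1.657]
force: [0.6, -0.5, -1.5]
opening: 0.0499
```

```bash
python3 gst.py 0 0; python3 wp.py -1 517,-319,205,-6.3
```

```text
tcp [550.  -50.8 227.3] open 49.9 off toolx 281.71 toolz -475.16 phi -35.94 F [ 0.6 -0.5 -1.5] t 38.1
now [550.  -50.8 227.3] t 38.1 q6 0.44
[0.041, 0.004, 0.023, 0.0, -8.5, 0.0, -1.0, 0.044, 0.004, 0.016, 0.0, -8.5, 0.1, -1.0, 0.046, 0.004, 0.01, -0.1, -8.5, 0.0, -1.0, 0.047, 0.004, 0.003, 0.0, -4.1, 0.0, -1.0, 0.047, 0.004, -0.001, 0.0, 0.0, 0.0, -1.0]
[0.0211, 0.0016, -0.0003, 0.0, 0.0, 0.0, -1.0, 0.0084, 0.0007, -0.0001, 0.0, 0.0, 0.0, -1.0, 0.0057, 0.0004, 0.0, 0.0, 0.0, 0.0, -1.0, 0.0, 0.0, 0.0, 0.0, 0.0, 0.0, -1.0, 0.0, 0.0, 0.0, 0.0, 0.0, 0.0, -1.0]
```

Call:
carry_out:
  motion: [0.041,0.004,0.023,0.0,-8.5,0.0,-1.0,0.044,0.004,0.016,0.0,-8.5,0.1,-1.0,0.046,0.004,0.01,-0.1,-8.5,0.0,-1.0,0.047,0.004,0.003,0.0,-4.1,0.0,-1.0,0.042,0.004,-0.001,0.0,0.0,0.0,-1.0]

```text
t: 38.6
tool_pos: [0.5197, -0.2776, 0.211]
orientation: [-1.147, 1.293, -1.303]
force: [0.7, 0.5, -2.1]
opening: 0.0497
```

```bash
python3 wp.py -1 516.7,-319.9,185,-6.3
```

```text
now [ 519.7 -277.6  211. ] t 38.6 q6 -0.46
[0.0254, 0.0156, 0.0012, -0.3, -0.7, 0.1, -1.0, 0.0101, 0.0063, 0.0004, 0.0, 0.0, 0.0, -1.0, 0.0051, 0.0031, 0.0002, 0.0, 0.0, 0.0, -1.0, 0.0017, 0.001, 0.0001, 0.0, 0.0, 0.0, -1.0, 0.0, 0.0, 0.0, 0.0, 0.0, 0.0, -1.0]
```

Call:
carry_out:
  motion: [0.022,0.0156,0.0012,-0.3,-0.7,0.1,-1.0,0.007,0.0063,0.0004,0.0,0.0,0.0,-1.0,0.003,0.0031,0.0002,0.0,0.0,0.0,-1.0,0.001,0.001,0.0001,0.0,0.0,0.0,-1.0,0.0,0.0,0.0,0.0,0.0,0.0,-1.0]

```text
t: 39.1
tool_pos: [0.5158, -0.3154, 0.1842]
orientation: [-1.153, 1.294, -1.294]
force: [0.9, -0.2, -1.1]
opening: 0.0499
```

```bash
python3 plan.py 516.7 -319.9 152 -6.3 -1 10
```

```text
[0.0013, 0.0099, 0.0004, 0.0, -0.3, 0.0, -1.0, 0.0014, 0.0099, 0.0004, 0.0, 0.0, 0.0, -1.0, 0.0014, 0.0099, 0.0005, 0.0, 0.0, 0.0, -1.0, 0.0003, 0.0025, 0.0001, 0.0, 0.0, 0.0, -1.0, 0.0, 0.0, 0.0, 0.0, 0.0, 0.0, -1.0]
rem [-0.  0.  0.] now [ 515.8 -315.4  184.2] t 39.1 q6 -0.52 open 49.9 F [ 0.9 -0.2 -1.1]
```

Call:
carry_out:
  motion: [0.0016,0.0099,0.0004,0.0,-0.3,0.0,-1.0,0.0016,0.0099,0.0004,0.0,0.0,0.0,-1.0,0.0014,0.0099,0.0005,0.0,0.0,0.0,-1.0,0.0003,0.002,0.0001,0.0,0.0,0.0,-1.0,0.0,0.0,0.0,0.0,0.0,0.0,-1.0]

```text
t: 39.6
tool_pos: [0.5184, -0.3174, 0.1506]
orientation: [-1.157, 1.285, -1.287]
force: [0.6, -0.1, -1.8]
opening: 0.0493
```

```bash
python3 plan.py 516.7 -319.9 147 -6.3 -1 10;python3 - <<'E'
from plant import imaging
import cv2
cv2.imwrite("pics/w8.png",imaging.read_camera("wrist"))
E
python3 plan.py 516.7 -319.9 147 -6.3 -1 10
```

```text
[0.0027, 0.0036, -0.0014, -0.1, 0.3, 0.0, -1.0, 0.0, 0.0, 0.0, 0.0, 0.0, 0.0, -1.0, 0.0, 0.0, 0.0, 0.0, 0.0, 0.0, -1.0, 0.0, 0.0, 0.0, 0.0, 0.0, 0.0, -1.0, 0.0, 0.0, 0.0, 0.0, 0.0, 0.0, -1.0]
rem [-0.  0. -0.] now [ 518.4 -317.4  150.6] t 39.6 q6 -0.53 open 49.3 F [ 0.6 -0.1 -1.8]
[0.0027, 0.0036, -0.0013, -0.1, 0.3, 0.0, -1.0, 0.0, 0.0, 0.0, 0.0, 0.0, 0.0, -1.0, 0.0, 0.0, 0.0, 0.0, 0.0, 0.0, -1.0, 0.0, 0.0, 0.0, 0.0, 0.0, 0.0, -1.0, 0.0, 0.0, 0.0, 0.0, 0.0, 0.0, -1.0]
rem [-0.  0. -0.] now [ 518.3 -317.4  150.6] t 39.65 q6 -0.53 open 50.0 F [ 0.8  0.6 -2. ]
```

View pics/w8.png

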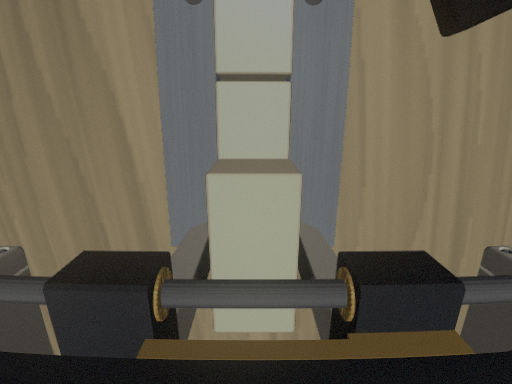

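Call:
carry_out:
  motion: [0.0022,0.002,-0.0012,-0.1,0.3,0.0,-1.0,0.0003,0.001,0.0,0.0,0.0,0.0,-1.0,0.0,0.0003,0.0,0.0,0.0,0.0,-1.0,0.0,0.0002,0.0,0.0,0.0,0.0,-1.0,0.0,0.0,0.0,0.0,0.0,0.0,-1.0]

```text
t: 40.15
tool_pos: [0.5172, -0.3206, 0.1481]
orientation: [-1.155, 1.29, -1.292]
force: [-0.3, 0.1, -1.6]
opening: 0.0497
```

```bash
python3 plan.py 516.9 -319.9 146 -6.3 -1 10
```

```text
[-0.0006, 0.0021, -0.0004, 0.0, -0.1, 0.1, -1.0, 0.0, 0.0, 0.0, 0.0, 0.0, 0.0, -1.0, 0.0, 0.0, 0.0, 0.0, 0.0, 0.0, -1.0, 0.0, 0.0, 0.0, 0.0, 0.0, 0.0, -1.0, 0.0, 0.0, 0.0, 0.0, 0.0, 0.0, -1.0]
rem [ 0.  0. -0.] now [ 517.2 -320.6  148.1] t 40.15 q6 -0.53 open 49.7 F [-0.3  0.1 -1.6]
```

Call:
carry_out:
  motion: [-0.0006,0.0013,-0.0006,0,0,0.1,-1.0,0,0.0006,0.0,0.0,0.0,0.0,-1.0,0.0,0.0005,0.0,0.0,0.0,0.0,-1.0,0.0,0.0005,0.0,0.0,0.0,0.0,-1.0,0.0,0.0003,0.0,0.0,0.0,0.0,-1.0]

```text
t: 40.65
tool_pos: [0.5169, -0.3201, 0.1461]
orientation: [-1.154, 1.29, -1.292]
force: [-2.0, 1.0, 2.6]
opening: 0.0496
```

```bash
python3 plan.py 516.9 -319.9 146 -6.3 -1 10
```

```text
[-0.0002, 0.0001, 0.0, -0.1, -0.1, 0.0, -1.0, 0.0, 0.0, 0.0, 0.0, 0.0, 0.0, -1.0, 0.0, 0.0, 0.0, 0.0, 0.0, 0.0, -1.0, 0.0, 0.0, 0.0, 0.0, 0.0, 0.0, -1.0, 0.0, 0.0, 0.0, 0.0, 0.0, 0.0, -1.0]
rem [ 0.  0. -0.] now [ 516.9 -320.1  146.1] t 40.65 q6 -0.53 open 49.6 F [-2.   1.   2.6]
```

Call:
carry_out:
  motion: [0,0,0,0,0,0,0.4,0,0,0,0,0,0,0.4,0,-0.006,0,0,0,0,0.4,0,-0.04,0,0,0,0,0.5,0,-0.047,0,0,0,0,0.5]

```text
t: 41.15
tool_pos: [0.5134, -0.3175, 0.233]
orientation: [-1.156, 1.302, -1.281]
force: [0.9, -1.2, 0.3]
opening: 0.0697
```

```bash
python3 wp.py 0.5 540,0,200,30 556,433,110,79.9
```

```text
now [ 513.4 -317.5  233. ] t 41.15 q6 -0.53
[-0.047, 0.005, -0.001, 0.1, -8.5, -0.1, 0.5, -0.046, 0.005, 0.006, 0.1, -8.5, -0.1, 0.5, -0.045, 0.005, 0.012, 0.1, -8.5, -0.2, 0.5, -0.043, 0.005, 0.019, 0.1, -8.5, -0.1, 0.5, -0.039, 0.005, 0.025, 0.0, -2.4, -0.1, 0.5]
[-0.039, 0.005, 0.027, 0.0, 0.0, 0.0, 0.5, -0.0312, 0.0038, 0.0213, 0.0, 0.0, 0.0, 0.5, -0.039, 0.01, 0.024, 0.0, -8.5, 0.0, 0.5, -0.035, 0.009, 0.03, 0.0, -8.5, 0.0, 0.5, -0.03, 0.01, 0.035, 0.0, -8.5, 0.0, 0.5]
[-0.025, 0.009, 0.039, 0.0, -8.5, 0.0, 0.5, -0.019, 0.01, 0.042, 0.0, -8.5, 0.0, 0.5, -0.012, 0.009, 0.044, 0.0, -7.4, 0.0, 0.5, -0.006, 0.01, 0.046, 0.0, 0.0, 0.0, 0.5, -0.006, 0.009, 0.046, 0.0, 0.0, 0.0, 0.5]
[-0.0054, 0.0082, 0.0384, 0.0, 0.0, 0.0, 0.5, -0.0022, 0.0032, 0.0153, 0.0, 0.0, 0.0, 0.5, -0.0009, 0.0013, 0.0062, 0.0, 0.0, 0.0, 0.5, -0.0006, 0.0009, 0.0041, 0.0, 0.0, 0.0, 0.5, 0.0, 0.0, 0.0, 0.0, 0.0, 0.0, 0.5]
```

Call:
carry_out:
  motion: [-0.047,0.005,-0.001,0.1,-8.5,-0.1,0.5,-0.046,0.005,0.006,0.1,-8.5,-0.1,0.5,-0.045,0.005,0.012,0.1,-8.5,-0.2,0.5,-0.043,0.005,0.019,0.1,-8.5,-0.1,0.5,-0.039,0.005,0.025,0.0,-2.4,-0.1,0.5]

```text
t: 41.65
tool_pos: [0.538, -0.0874, 0.2213]
orientation: [-1.417, 0.789, -0.828]
force: [0.4, -0.8, 0.7]
opening: 0.0699
```

Call:
carry_out:
  motion: [-0.039,0.005,0.027,0.0,0.0,0.0,0.5,-0.0312,0.0038,0.0213,0.0,0.0,0.0,0.5,-0.039,0.01,0.024,0.0,-8.5,0.0,0.5,-0.035,0.009,0.03,0.0,-8.5,0.0,0.5,-0.03,0.01,0.035,0.0,-8.5,0.0,0.5]

```text
t: 42.15
tool_pos: [0.5489, 0.1445, 0.1846]
orientation: [-1.526, 0.431, -0.481]
force: [1.1, 0.1, -0.1]
opening: 0.0697
```

Call:
carry_out:
  motion: [-0.025,0.009,0.039,0.0,-8.5,0.0,0.5,-0.019,0.01,0.042,0.0,-8.5,0.0,0.5,-0.012,0.009,0.044,0.0,-7.4,0.0,0.5,-0.006,0.008,0.046,0.0,0.0,0.0,0.5,-0.006,0.006,0.044,0.0,0.0,0.0,0.5]

```text
t: 42.65
tool_pos: [0.5526, 0.3834, 0.1408]
orientation: [-1.577, 0.083, -0.138]
force: [0.7, -0.2, 0.1]
opening: 0.0697
```

```bash
python3 meas.py c1 516,-323,83.7,100,106,156 531,-193,83.7,48,56,106; python3 wp.py 0.5 555.2,433.1,90,79.9
```

```text
['516', '-323'] top w [ 515.9 -322.6] yaw 83.73 chassis rel same cam [ 1.0000e-01 -1.1219e+02] relyaw 90.03 cost 12.49
['516', '-323'] scene w [ 514.4 -323.7] yaw 83.66 chassis rel same cam [ 7.0000e-02 -1.1173e+02] relyaw 89.96 cost 13.72
['531', '-193'] top w [ 531.4 -192.2] yaw 83.77 chassis rel same cam [ 1.12 19.13] relyaw 90.07 cost 13.48
['531', '-193'] scene w [ 529.5 -193.5] yaw 82.29 chassis rel same cam [ 0.76 19.38] relyaw 88.59 cost 17.46
now [550.8 386.5 139.2] t 42.75 q6 -0.88
[-0.0022, 0.0293, 0.0283, 0.3, 2.3, 1.9, 0.5, -0.0009, 0.0118, 0.0112, 0.0, 0.0, 0.0, 0.5, -0.0004, 0.0047, 0.0045, 0.0, 0.0, 0.0, 0.5, -0.0002, 0.0031, 0.003, 0.0, 0.0, 0.0, 0.5, 0.0, 0.0, 0.0, 0.0, 0.0, 0.0, 0.5]
```

Call:
carry_out:
  motion: [-0.0022,0.012,0.0283,0.3,2.3,1.9,0.5,-0.0009,0.008,0.0112,0.0,0.0,0.0,0.5,-0.0004,0.004,0.0045,0.0,0.0,0.0,0.5,-0.0002,0.001,0.002,0.0,0.0,0.0,0.5,0.0,0.0,0.0,0.0,0.0,0.0,0.5]

```text
t: 43.25
tool_pos: [0.555, 0.4326, 0.1137]
orientation: [-1.569, 0.137, -0.137]
force: [-0.2, 0.2, 0.3]
opening: 0.0696
```

```bash
python3 wp.py 0.5 555.2,433.1,40,79.9
```

```text
now [555.  432.6 113.7] t 43.25 q6 -0.81
[0.0, 0.047, 0.0, 0.0, 0.0, 0.0, 0.5, 0.0, 0.016, 0.0004, 0.0, 0.0, 0.0, 0.5, 0.0, 0.0064, 0.0002, 0.0, 0.0, 0.0, 0.5, 0.0001, 0.0043, 0.0001, 0.0, 0.0, 0.0, 0.5, 0.0, 0.0, 0.0, 0.0, 0.0, 0.0, 0.5]
```

Call:
carry_out:
  motion: [-0.001,0.036,0.001,0.0,0.0,0.0,0.5,-0.001,0.022,0.001,0.0,0.0,0.0,0.5,-0.001,0.012,0.001,0.0,0.0,0.0,0.5,0,0.004,0,0.0,0.0,0.0,0.5,0.0,0.0,0.0,0.0,0.0,0.0,0.5]

```text
t: 43.75
tool_pos: [0.5568, 0.4335, 0.044]
orientation: [-1.565, 0.132, -0.146]
force: [0.3, -0.3, -0.6]
opening: 0.0697
```

```bash
python3 plan.py 555.2 433.1 35 79.9 0.5
```

```text
[-0.0016, 0.009, -0.0007, -0.1, 0.0, 0.5, 0.5, 0.0, 0.0, 0.0, 0.0, 0.0, 0.0, 0.5, 0.0, 0.0, 0.0, 0.0, 0.0, 0.0, 0.5, 0.0, 0.0, 0.0, 0.0, 0.0, 0.0, 0.5, 0.0, 0.0, 0.0, 0.0, 0.0, 0.0, 0.5]
rem [-0.  0. -0.] now [556.8 433.5  44. ] t 43.75 q6 -0.80 open 69.7 F [ 0.3 -0.3 -0.6]
```

Call:
carry_out:
  motion: [-0.0025,0.008,-0.0007,-0.1,0.0,0.4,0.5,-0.001,0.0,0,0,0,0,0.5,0,0,0,0,0,0,-1,0,0,0,0,0,0,-1,0,0,0,0,0,0,-1]

```text
t: 44.25
tool_pos: [0.5554, 0.4344, 0.04]
orientation: [-1.563, 0.135, -0.143]
force: [0.3, -0.5, -0.4]
opening: 0.0502
```

```bash
python3 gst.py 555.2 433.1; python3 wp.py -1 555,433,85,80 550,80,225,35 529,-200,225,-6.3
```

```text
tcp [555.4 434.4  40. ] open 50.18 off toolx -0.01 toolz -1.31 phi 79.85 F [ 0.3 -0.5 -0.4] t 44.25
now [555.4 434.4  40. ] t 44.25 q6 -0.80
[0.0, -0.045, -0.0013, -0.2, -0.2, 0.3, -1.0, 0.007, -0.017, -0.043, 0.0, 8.5, 0.0, -1.0, 0.013, -0.017, -0.042, 0.0, 8.5, 0.0, -1.0, 0.019, -0.017, -0.039, 0.0, 8.5, 0.0, -1.0, 0.025, -0.018, -0.036, 0.0, 8.5, 0.0, -1.0]
[0.03, -0.017, -0.032, 0.0, 8.5, 0.0, -1.0, 0.034, -0.018, -0.027, 0.0, 2.5, 0.0, -1.0, 0.036, -0.017, -0.025, 0.0, 0.0, 0.0, -1.0, 0.035, -0.0177, -0.0258, 0.0, 0.0, 0.0, -1.0, 0.036, 0.0, -0.03, 0.0, 8.5, 0.0, -1.0]
[0.04, 0.0, -0.024, 0.0, 8.5, 0.0, -1.0, 0.044, 0.0, -0.018, 0.0, 8.5, 0.0, -1.0, 0.046, -0.001, -0.011, 0.0, 8.5, 0.0, -1.0, 0.047, 0.0, -0.004, 0.0, 7.3, 0.0, -1.0, 0.0293, -0.0004, 0.0009, 0.0, 0.0, 0.0, -1.0]
[0.0117, -0.0001, 0.0004, 0.0, 0.0, 0.0, -1.0, 0.006, -0.0001, 0.0002, 0.0, 0.0, 0.0, -1.0, 0.0019, 0.0, 0.0001, 0.0, 0.0, 0.0, -1.0, 0.0, 0.0, 0.0, 0.0, 0.0, 0.0, -1.0, 0.0, 0.0, 0.0, 0.0, 0.0, 0.0, -1.0]
```

Call:
carry_out:
  motion: [0.0,-0.045,-0.0013,-0.2,-0.2,0.3,-1.0,0.007,-0.017,-0.043,0.0,8.5,0.0,-1.0,0.013,-0.017,-0.042,0.0,8.5,0.0,-1.0,0.019,-0.017,-0.039,0.0,8.5,0.0,-1.0,0.025,-0.018,-0.036,0.0,8.5,0.0,-1.0]

```text
t: 44.75
tool_pos: [0.5476, 0.2574, 0.1524]
orientation: [-1.49, 0.609, -0.6]
force: [0.1, -0.4, -1.4]
opening: 0.0497
```

Call:
carry_out:
  motion: [0.03,-0.017,-0.032,0.0,8.5,0.0,-1.0,0.034,-0.018,-0.027,0.0,2.5,0.0,-1.0,0.036,-0.017,-0.025,0.0,0.0,0.0,-1.0,0.035,-0.0177,-0.0258,0.0,0.0,0.0,-1.0,0.036,0.0,-0.03,0.0,8.5,0.0,-1.0]

```text
t: 45.25
tool_pos: [0.5387, 0.0282, 0.2285]
orientation: [-1.392, 0.873, -0.873]
force: [1.3, 0.1, -2.2]
opening: 0.0497
```

```bash
python3 gst.py 0 0; python3 wp.py -1 528,-205,210,-6.3
```

```text
tcp [538.7  28.2 228.5] open 49.68 off toolx -208.40 toolz -497.54 phi 25.73 F [ 1.3  0.1 -2.2] t 45.25
now [538.7  28.2 228.5] t 45.25 q6 -0.49
[0.041, 0.004, -0.022, 0.0, 8.5, 0.0, -1.0, 0.044, 0.004, -0.016, 0.0, 8.5, 0.1, -1.0, 0.046, 0.004, -0.009, 0.1, 8.5, 0.0, -1.0, 0.047, 0.004, -0.002, 0.0, 6.5, 0.1, -1.0, 0.0277, 0.0018, 0.0014, 0.0, 0.0, 0.0, -1.0]
[0.011, 0.0007, 0.0006, 0.0, 0.0, 0.0, -1.0, 0.006, 0.0004, 0.0003, 0.0, 0.0, 0.0, -1.0, 0.0014, 0.0, 0.0001, 0.0, 0.0, 0.0, -1.0, 0.0, 0.0, 0.0, 0.0, 0.0, 0.0, -1.0, 0.0, 0.0, 0.0, 0.0, 0.0, 0.0, -1.0]
```

Call:
carry_out:
  motion: [0.041,0.004,-0.022,0.0,8.5,0.0,-1.0,0.044,0.004,-0.016,0.0,8.5,0.1,-1.0,0.046,0.004,-0.009,0.1,8.5,0.0,-1.0,0.047,0.004,-0.002,0.0,6.5,0.1,-1.0,0.0277,0.0018,0.0014,0.0,0.0,0.0,-1.0]

```text
t: 45.75
tool_pos: [0.5254, -0.1969, 0.213]
orientation: [-1.142, 1.301, -1.308]
force: [0.2, -0.3, -3.3]
opening: 0.0498
```

```bash
python3 wp.py -1 528,-217.5,185,-6.3
```

```text
now [ 525.4 -196.9  213. ] t 45.75 q6 -0.32
[0.012, 0.0168, 0.0031, -0.2, -1.2, 0.0, -1.0, 0.0049, 0.0067, 0.0011, 0.0, 0.0, 0.0, -1.0, 0.0032, 0.0045, 0.0008, 0.0, 0.0, 0.0, -1.0, 0.0, 0.0, 0.0, 0.0, 0.0, 0.0, -1.0, 0.0, 0.0, 0.0, 0.0, 0.0, 0.0, -1.0]
```

Call:
carry_out:
  motion: [0.01,0.0168,0.0031,-0.2,-1.2,0.0,-1.0,0.003,0.0067,0.0011,0.0,0.0,0.0,-1.0,0.001,0.0045,0.0008,0.0,0.0,0.0,-1.0,0.0,0.0,0.0,0.0,0.0,0.0,-1.0,0.0,0.0,0.0,0.0,0.0,0.0,-1.0]

```text
t: 46.25
tool_pos: [0.5274, -0.2149, 0.1839]
orientation: [-1.153, 1.294, -1.294]
force: [0.8, -0.1, -2.2]
opening: 0.0499
```

```bash
python3 plan.py 528 -217.5 152 -6.3 -1 11
```

```text
[0.0009, 0.011, 0.0003, 0.0, -0.3, 0.0, -1.0, 0.0009, 0.011, 0.0003, 0.0, 0.0, 0.0, -1.0, 0.0007, 0.0099, 0.0003, 0.0, 0.0, 0.0, -1.0, 0.0, 0.0, 0.0, 0.0, 0.0, 0.0, -1.0, 0.0, 0.0, 0.0, 0.0, 0.0, 0.0, -1.0]
rem [ 0. -0.  0.] now [ 527.4 -214.9  183.9] t 46.25 q6 -0.36 open 49.9 F [ 0.8 -0.1 -2.2]
```

Call:
carry_out:
  motion: [0.0009,0.011,0.0003,0.0,-0.3,0.0,-1.0,0.0009,0.011,0.0003,0.0,0.0,0.0,-1.0,0.0007,0.009,0.0,0.0,0.0,0.0,-1.0,0.0,0.001,0.0,0.0,0.0,0.0,-1.0,0.0,0.0,0.0,0.0,0.0,0.0,-1.0]

```text
t: 46.75
tool_pos: [0.5286, -0.2151, 0.1498]
orientation: [-1.157, 1.286, -1.288]
force: [-0.2, 0.1, -2.3]
opening: 0.0495
```

```bash
python3 plan.py 528 -219.6 148 -6.3 -1 11
```

```text
[0.0045, 0.0018, -0.0001, 0.0, 0.2, 0.0, -1.0, 0.0, 0.0, 0.0, 0.0, 0.0, 0.0, -1.0, 0.0, 0.0, 0.0, 0.0, 0.0, 0.0, -1.0, 0.0, 0.0, 0.0, 0.0, 0.0, 0.0, -1.0, 0.0, 0.0, 0.0, 0.0, 0.0, 0.0, -1.0]
rem [ 0. -0. -0.] now [ 528.6 -215.1  149.8] t 46.75 q6 -0.37 open 49.5 F [-0.2  0.1 -2.3]
```

Call:
carry_out:
  motion: [0.003,0.001,-0.0001,0.0,0.2,0.0,-1.0,0.0008,0.0005,0.0,0.0,0.0,0.0,-1.0,0.0,0.0003,0.0,0.0,0.0,0.0,-1.0,0.0,0.0003,0.0,0.0,0.0,0.0,-1.0,0.0,0.0,0.0,0.0,0.0,0.0,-1.0]

```text
t: 47.25
tool_pos: [0.5285, -0.2198, 0.1486]
orientation: [-1.154, 1.288, -1.292]
force: [0.3, 0.3, -2.5]
opening: 0.0493
```

```bash
python3 plan.py 528 -219.6 146 -6.3 -1 11
```

```text
[-0.0001, 0.0026, -0.0005, -0.1, 0.0, 0.1, -1.0, 0.0, 0.0, 0.0, 0.0, 0.0, 0.0, -1.0, 0.0, 0.0, 0.0, 0.0, 0.0, 0.0, -1.0, 0.0, 0.0, 0.0, 0.0, 0.0, 0.0, -1.0, 0.0, 0.0, 0.0, 0.0, 0.0, 0.0, -1.0]
rem [-0.  0.  0.] now [ 528.5 -219.8  148.6] t 47.25 q6 -0.37 open 49.3 F [ 0.3  0.3 -2.5]
```

Call:
carry_out:
  motion: [-0.0001,0.0016,-0.0006,-0.1,0,0.1,-1.0,0,0.0007,0.0,0.0,0.0,0.0,-1.0,0.0,0.0006,0.0,0.0,0.0,0.0,-1.0,0.0,0.0005,0.0,0.0,0.0,0.0,-1.0,0.0,0.0003,0.0,0.0,0.0,0.0,-1.0]

```text
t: 47.75
tool_pos: [0.5284, -0.2197, 0.1461]
orientation: [-1.154, 1.289, -1.291]
force: [-2.1, 0.5, 0.3]
opening: 0.0498
```

```bash
python3 plan.py 528 -219.6 146 -6.3 -1 11
```

```text
[0.0, 0.0001, -0.0004, -0.1, 0.0, 0.0, -1.0, 0.0, 0.0, 0.0, 0.0, 0.0, 0.0, -1.0, 0.0, 0.0, 0.0, 0.0, 0.0, 0.0, -1.0, 0.0, 0.0, 0.0, 0.0, 0.0, 0.0, -1.0, 0.0, 0.0, 0.0, 0.0, 0.0, 0.0, -1.0]
rem [ 0.  0. -0.] now [ 528.4 -219.7  146.1] t 47.75 q6 -0.37 open 49.8 F [-2.1  0.5  0.3]
```

Call:
carry_out:
  motion: [0,0,0,0,0,0,0.4,0,0,0,0,0,0,0.4,0,-0.006,0,0,0,0,0.4,0,-0.04,0,0,0,0,0.5,0,-0.047,0,0,0,0,0.5]

```text
t: 48.25
tool_pos: [0.5247, -0.2179, 0.2339]
orientation: [-1.158, 1.3, -1.281]
force: [1.1, -0.0, 0.2]
opening: 0.0697
```

```bash
python3 wp.py 0.5 525,-200,250,-6.3 570,20,235,5
```

```text
now [ 524.7 -217.9  233.9] t 48.25 q6 -0.37
[-0.0179, -0.016, -0.0018, 0.6, 0.0, -0.3, 0.5, -0.047, 0.003, 0.004, 0.0, -8.5, 0.0, 0.5, -0.046, 0.003, 0.011, 0.0, -2.8, 0.0, 0.5, -0.045, 0.003, 0.014, 0.0, 0.0, 0.0, 0.5, -0.045, 0.003, 0.013, 0.0, 0.0, 0.0, 0.5]
[-0.0207, 0.0018, 0.0063, 0.0, 0.0, 0.0, 0.5, -0.0083, 0.0007, 0.0025, 0.0, 0.0, 0.0, 0.5, -0.0056, 0.0005, 0.0017, 0.0, 0.0, 0.0, 0.5, 0.0, 0.0, 0.0, 0.0, 0.0, 0.0, 0.5, 0.0, 0.0, 0.0, 0.0, 0.0, 0.0, 0.5]
```

Call:
carry_out:
  motion: [-0.0179,-0.016,-0.0018,0.6,0.0,-0.3,0.5,-0.047,0.003,0.004,0.0,-8.5,0.0,0.5,-0.046,0.003,0.011,0.0,-2.8,0.0,0.5,-0.045,0.003,0.014,0.0,0.0,0.0,0.5,-0.045,0.003,0.013,0.0,0.0,0.0,0.5]

```text
t: 48.75
tool_pos: [0.5679, -0.0175, 0.2521]
orientation: [-1.241, 1.128, -1.164]
force: [0.9, -0.1, -0.5]
opening: 0.0698
```

Call:
carry_out:
  motion: [-0.0207,0.0018,0.0063,0.0,0.0,0.0,0.5,-0.0083,0.0007,0.0025,0.0,0.0,0.0,0.5,-0.0056,0.0005,0.0017,0.0,0.0,0.0,0.5,0.0,0.0,0.0,0.0,0.0,0.0,0.5,0.0,0.0,0.0,0.0,0.0,0.0,0.5]

```text
t: 49.25
tool_pos: [0.5764, 0.0234, 0.2507]
orientation: [-1.241, 1.122, -1.16]
force: [-0.4, 0.1, 0.4]
opening: 0.0698
```

```bash
python3 gst.py 0 0; python3 - <<'E'
from plant import imaging
import cv2,pickle
for n in ("wrist","top","scene"):
    cm=imaging.camera_model(n); im=imaging.read_camera(n); cv2.imwrite(f"pics/{n}_bd.png",im); pickle.dump(cm,open(f"cm_{n}.pkl","wb"))
E
```

```text
tcp [576.4  23.4 250.7] open 69.79 off toolx -28.48 toolz -576.05 phi 5.17 F [-0.4  0.1  0.4] t 49.25
```

View pics/wrist_bd.png

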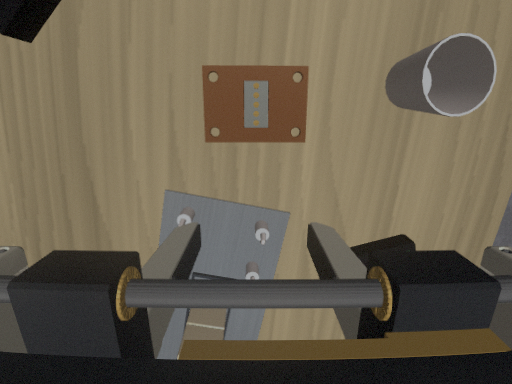

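View pics/scene_bd.png

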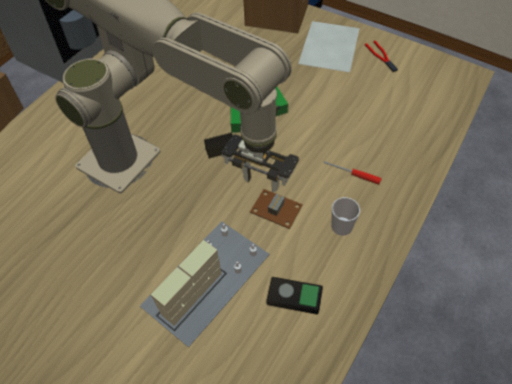

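View pics/top_bd.png

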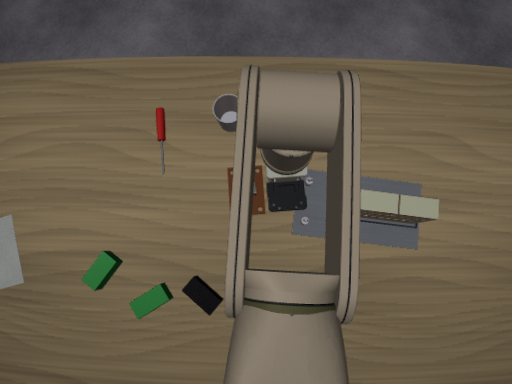

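```bash
python3 - <<'E'
from h import *
import pickle
for n in ("wrist","scene"):
    cm=pickle.load(open(f"cm_{n}.pkl","rb")); im=cv2.imread(f"pics/{n}_bd.png")
    p,c=fitLS(cm,im,[.5745,.108,.09],L=.14,W=.1,z0=0,z1=.006); print(n,"board",(p[:2]*1000).round(1),np.degrees(p[2]).round(2),c)
    p,c=fitLS(cm,im,[.5745,.108,.09],L=.03,W=.056,z0=.006,z1=.04,pad=2); print(n,"block",(p[:2]*1000).round(1),np.degrees(p[2]).round(2),c)
E
python3 wp.py 0.5 575,95,120,5.2
```

```text
wrist board [576.7 108.8] 5.04 9.70450372991083
wrist block [576.7 108.7] 5.24 5.890149117197637
scene board [572.6 107.3] 5.27 7.183878984909338
scene block [573.2 108.2] 5.64 10.493901169378798
now [576.4  23.3 250.6] t 49.4 q6 -0.13
[-0.023, 0.041, 0.001, -1.2, -0.1, 0.6, 0.5, -0.023, 0.041, 0.001, 0.0, 0.0, 0.0, 0.5, -0.0156, 0.029, 0.0013, 0.0, 0.0, 0.0, 0.5, -0.0062, 0.0116, 0.0005, 0.0, 0.0, 0.0, 0.5, -0.0028, 0.0053, 0.0002, 0.0, 0.0, 0.0, 0.5]
[-0.0014, 0.0025, 0.0002, 0.0, 0.0, 0.0, 0.5, 0.0, 0.0, 0.0, 0.0, 0.0, 0.0, 0.5, 0.0, 0.0, 0.0, 0.0, 0.0, 0.0, 0.5, 0.0, 0.0, 0.0, 0.0, 0.0, 0.0, 0.5, 0.0, 0.0, 0.0, 0.0, 0.0, 0.0, 0.5]
```

Call:
carry_out:
  motion: [-0.0286,0.038,0.001,-1.2,-0.1,0.6,0.5,-0.027,0.038,0.001,0.0,0.0,0.0,0.5,-0.0185,0.029,0.0013,0.0,0.0,0.0,0.5,-0.0075,0.0116,0.0005,0.0,0.0,0.0,0.5,-0.002,0.0053,0.0002,0.0,0.0,0.0,0.5]

```text
t: 49.9
tool_pos: [0.577, 0.1034, 0.1285]
orientation: [-1.243, 1.141, -1.153]
force: [0.2, -0.8, 0.7]
opening: 0.0698
```

```bash
python3 wp.py 0.5 575.1,108.1,75,5.2
```

```text
now [577.  103.4 128.5] t 49.9 q6 0.01
[-0.003, 0.0321, -0.0012, -0.4, -0.4, 0.1, 0.5, -0.0011, 0.0128, -0.0003, 0.0, 0.0, 0.0, 0.5, -0.0006, 0.006, -0.0002, 0.0, 0.0, 0.0, 0.5, -0.0002, 0.0026, -0.0001, 0.0, 0.0, 0.0, 0.5, 0.0, 0.0, 0.0, 0.0, 0.0, 0.0, 0.5]
```

Call:
carry_out:
  motion: [-0.004,0.0321,-0.0015,-0.4,-0.4,0.1,0.5,-0.002,0.0128,-0.0006,0.0,0.0,0.0,0.5,-0.0006,0.006,-0.0002,0.0,0.0,0.0,0.5,0,0,0,0.0,0.0,0.0,0.5,0.0,0.0,0.0,0.0,0.0,0.0,0.5]

```text
t: 50.4
tool_pos: [0.5786, 0.1068, 0.0819]
orientation: [-1.245, 1.138, -1.149]
force: [-0.7, 0.1, 0.0]
opening: 0.0697
```

```bash
python3 wp.py 0.5 575.1,108.1,33,5.2
```

```text
now [578.6 106.8  81.9] t 50.4 q6 0.01
[-0.001, 0.0293, -0.0023, -0.4, -0.2, 0.1, 0.5, -0.0004, 0.0118, -0.0008, 0.0, 0.0, 0.0, 0.5, -0.0002, 0.006, -0.0004, 0.0, 0.0, 0.0, 0.5, -0.0001, 0.0018, -0.0001, 0.0, 0.0, 0.0, 0.5, 0.0, 0.0, 0.0, 0.0, 0.0, 0.0, 0.5]
```

Call:
carry_out:
  motion: [-0.0012,0.0283,-0.003,-0.4,-0.2,0.1,0.5,-0.0005,0.0118,-0.001,0.0,0.0,0.0,0.5,-0.0002,0.005,-0.0004,0.0,0.0,0.0,0.5,0,0.001,0,0.0,0.0,0.0,0.5,0.0,0.0,0.0,0.0,0.0,0.0,0.5]

```text
t: 50.9
tool_pos: [0.5797, 0.1077, 0.0419]
orientation: [-1.242, 1.135, -1.148]
force: [0.0, -0.7, -0.0]
opening: 0.0701
```

```bash
python3 plan.py 575.1 108.1 30 5.2 0.5; python3 - <<'E'
from plant import imaging
import cv2
cv2.imwrite("pics/w9.png",imaging.read_camera("wrist"))
E
```

```text
[-0.0008, 0.0118, -0.0047, -0.7, -0.1, 0.0, 0.5, 0.0, 0.0, 0.0, 0.0, 0.0, 0.0, 0.5, 0.0, 0.0, 0.0, 0.0, 0.0, 0.0, 0.5, 0.0, 0.0, 0.0, 0.0, 0.0, 0.0, 0.5, 0.0, 0.0, 0.0, 0.0, 0.0, 0.0, 0.5]
rem [ 0. -0. -0.] now [579.7 107.7  41.9] t 50.9 q6 0.01 open 70.1 F [ 0.  -0.7 -0. ]
```

View pics/w9.png

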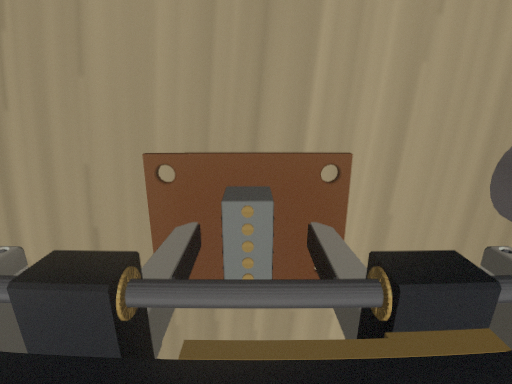

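Call:
carry_out:
  motion: [-0.0008,0.0095,-0.0045,-0.6,-0.1,0.0,0.5,0,0.001,0,0,0,0,0.5,0,0,0,0,0,0,0.5,0,0,0,0,0,0,0.5,0,0,0,0,0,0,0.5]

```text
t: 51.45
tool_pos: [0.5761, 0.1084, 0.0323]
orientation: [-1.249, 1.139, -1.143]
force: [-0.2, -0.2, -1.2]
opening: 0.0699
```

```bash
python3 plan.py 575.1 108.1 30 5.2 0.5
```

```text
[0.0002, 0.0023, -0.001, -0.2, 0.1, 0.0, 0.5, 0.0, 0.0, 0.0, 0.0, 0.0, 0.0, 0.5, 0.0, 0.0, 0.0, 0.0, 0.0, 0.0, 0.5, 0.0, 0.0, 0.0, 0.0, 0.0, 0.0, 0.5, 0.0, 0.0, 0.0, 0.0, 0.0, 0.0, 0.5]
rem [ 0. -0. -0.] now [576.1 108.4  32.3] t 51.45 q6 0.01 open 69.9 F [-0.2 -0.2 -1.2]
```

Call:
carry_out:
  motion: [0.0002,0.0023,-0.001,-0.2,0.1,0.0,0.2,0,0,0,0,0,0,-1,0,0,0,0,0,0,-1,0,0,0,0,0,0,-1,0,0,0,0,0,0,-1]
  squeeze: 50

```text
t: 51.95
tool_pos: [0.5753, 0.1081, 0.0301]
orientation: [-1.251, 1.143, -1.143]
force: [0.1, 0.5, 0.1]
opening: 0.0344
```

```bash
python3 gst.py 575.1 108.1; python3 wp.py -1 575,108,80,5 560,10,150,0 541,-85,150,-6.3
```

```text
tcp [575.3 108.1  30.1] open 34.4 off toolx -0.04 toolz -0.16 phi 5.14 F [0.1 0.5 0.1] t 51.95
now [575.3 108.1  30.1] t 51.95 q6 0.01
[0.0001, -0.047, -0.0003, 0.0, 0.0, 0.0, -1.0, 0.037, -0.028, -0.009, 0.0, 5.1, 0.0, -1.0, 0.037, -0.028, -0.006, 0.0, 0.0, 0.0, -1.0, 0.0233, -0.0169, -0.0034, 0.0, 0.0, 0.0, -1.0, 0.046, 0.0, -0.009, 0.0, 6.3, 0.0, -1.0]
[0.0299, 0.0, -0.0028, 0.0, 0.0, 0.0, -1.0, 0.0119, 0.0, -0.0011, 0.0, 0.0, 0.0, -1.0, 0.006, 0.0001, -0.0006, 0.0, 0.0, 0.0, -1.0, 0.002, 0.0, -0.0002, 0.0, 0.0, 0.0, -1.0, 0.0, 0.0, 0.0, 0.0, 0.0, 0.0, -1.0]
```

Not fully closed yet (34.4 mm); hold a few rows more.

Call:
carry_out:
  motion: [0,0,0,0,0,0,-1,0,0,0,0,0,0,-1,0,0,0,0,0,0,-1,0,0,0,0,0,0,-1,0,0,0,0,0,0,-1]
  squeeze: 50

```text
t: 52.45
tool_pos: [0.5753, 0.1081, 0.0301]
orientation: [-1.251, 1.143, -1.143]
force: [-0.3, -0.2, -0.1]
opening: 0.0297
```

```bash
python3 gst.py 575.1 108.1; python3 wp.py -1 575,108,80,5 560,10,150,0 541,-85,150,-6.3; cat > sc.py <<'E'
# scene crop with tag
import sys
from plant import imaging
import cv2
n,tag,a,b,c,d=sys.argv[1:7]
im=imaging.read_camera(n); a,b,c,d=map(int,(a,b,c,d)); f=min(800/(b-a),600/(d-c))
cv2.imwrite(f"pics/{n}_{tag}.png",cv2.resize(im[c:d,a:b],None,fx=f,fy=f,interpolation=cv2.INTER_CUBIC))
E
```

```text
tcp [575.3 108.1  30.1] open 29.71 off toolx -0.04 toolz -0.21 phi 5.14 F [-0.3 -0.2 -0.1] t 52.45
now [575.3 108.1  30.1] t 52.45 q6 0.01
[0.0001, -0.047, -0.0003, 0.0, 0.0, 0.0, -1.0, 0.037, -0.028, -0.009, 0.0, 5.1, 0.0, -1.0, 0.037, -0.028, -0.006, 0.0, 0.0, 0.0, -1.0, 0.0233, -0.0169, -0.0035, 0.0, 0.0, 0.0, -1.0, 0.046, 0.0, -0.009, 0.0, 6.3, 0.0, -1.0]
[0.0299, 0.0, -0.0028, 0.0, 0.0, 0.0, -1.0, 0.0119, 0.0, -0.0011, 0.0, 0.0, 0.0, -1.0, 0.006, 0.0001, -0.0005, 0.0, 0.0, 0.0, -1.0, 0.002, 0.0, -0.0002, 0.0, 0.0, 0.0, -1.0, 0.0, 0.0, 0.0, 0.0, 0.0, 0.0, -1.0]
```

Call:
carry_out:
  motion: [0.0001,-0.04,-0.0003,0.0,0.0,0.0,-1.0,0.03,-0.035,-0.009,0.0,5.1,0.0,-1.0,0.037,-0.028,-0.006,0.0,0.0,0.0,-1.0,0.03,-0.014,-0.0034,0.0,0.0,0.0,-1.0,0.04,0.0,-0.009,0.0,6.3,0.0,-1.0]

```text
t: 52.95
tool_pos: [0.5478, -0.0295, 0.1486]
orientation: [-1.163, 1.291, -1.285]
force: [1.0, -0.5, -2.1]
opening: 0.0296
```

```bash
python3 wp.py -1 541.2,-88,130,-6.3
```

```text
now [547.8 -29.5 148.6] t 52.95 q6 -0.04
[0.0353, 0.0112, -0.0002, 0.3, 0.2, 0.1, -1.0, 0.0142, 0.0045, 0.0, 0.0, 0.0, 0.0, -1.0, 0.0057, 0.0018, 0.0, 0.0, 0.0, 0.0, -1.0, 0.0037, 0.0012, 0.0, 0.0, 0.0, 0.0, -1.0, 0.0, 0.0, 0.0, 0.0, 0.0, 0.0, -1.0]
```

Call:
carry_out:
  motion: [0.0353,0.0112,-0.0002,0.3,0.2,0.1,-1.0,0.0142,0.0045,0.0,0.0,0.0,0.0,-1.0,0.005,0.0018,0.0,0.0,0.0,0.0,-1.0,0.002,0.0012,0.0,0.0,0.0,0.0,-1.0,0.0,0.0,0.0,0.0,0.0,0.0,-1.0]

```text
t: 53.45
tool_pos: [0.5404, -0.0905, 0.1302]
orientation: [-1.151, 1.295, -1.295]
force: [-0.1, 0.5, -1.9]
opening: 0.0294
```

```bash
python3 wp.py -1 541.2,-97.6,108,-6.3
```

```text
now [540.4 -90.5 130.2] t 53.45 q6 -0.14
[0.0042, 0.0133, 0.001, 0.0, -0.4, 0.0, -1.0, 0.0018, 0.0057, 0.0004, 0.0, 0.0, 0.0, -1.0, 0.001, 0.0032, 0.0002, 0.0, 0.0, 0.0, -1.0, 0.0, 0.0, 0.0, 0.0, 0.0, 0.0, -1.0, 0.0, 0.0, 0.0, 0.0, 0.0, 0.0, -1.0]
```

Call:
carry_out:
  motion: [0.0042,0.0133,0.001,0.0,-0.4,0.0,-1.0,0.0015,0.005,0.0,0.0,0.0,0.0,-1.0,0.0,0.001,0.0,0.0,0.0,0.0,-1.0,0.0,0.0,0.0,0.0,0.0,0.0,-1.0,0.0,0.0,0.0,0.0,0.0,0.0,-1.0]

```text
t: 53.95
tool_pos: [0.541, -0.0928, 0.1083]
orientation: [-1.158, 1.288, -1.284]
force: [-0.3, 1.0, -2.7]
opening: 0.0298
```

```bash
python3 wp.py -1 541.2,-97.6,95,-6.3; python3 sc.py wrist bd2 0 512 0 384;python3 sc.py scene bd2 160 310 200 320; python3 wp.py -1 541.2,-97.6,95,-6.3;
```

```text
now [541.  -92.8 108.3] t 53.95 q6 -0.16
[0.0029, 0.008, 0.0005, 0.1, 0.3, -0.1, -1.0, 0.0019, 0.0053, 0.0003, 0.0, 0.0, 0.0, -1.0, 0.0, 0.0, 0.0, 0.0, 0.0, 0.0, -1.0, 0.0, 0.0, 0.0, 0.0, 0.0, 0.0, -1.0, 0.0, 0.0, 0.0, 0.0, 0.0, 0.0, -1.0]
now [541.1 -93.  108.5] t 54.05 q6 -0.16
[0.0028, 0.0081, 0.0004, 0.1, 0.3, -0.1, -1.0, 0.0018, 0.0054, 0.0002, 0.0, 0.0, 0.0, -1.0, 0.0, 0.0, 0.0, 0.0, 0.0, 0.0, -1.0, 0.0, 0.0, 0.0, 0.0, 0.0, 0.0, -1.0, 0.0, 0.0, 0.0, 0.0, 0.0, 0.0, -1.0]
```

View pics/wrist_bd2.png

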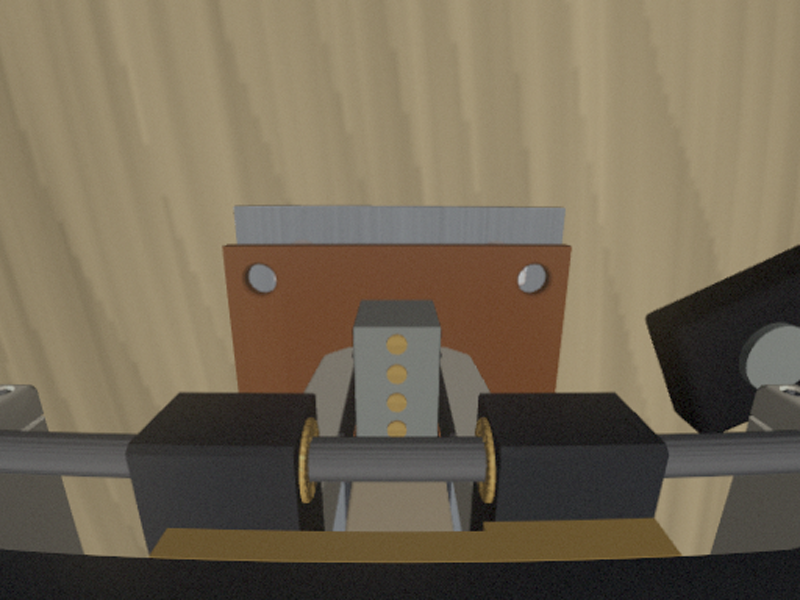

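View pics/scene_bd2.png

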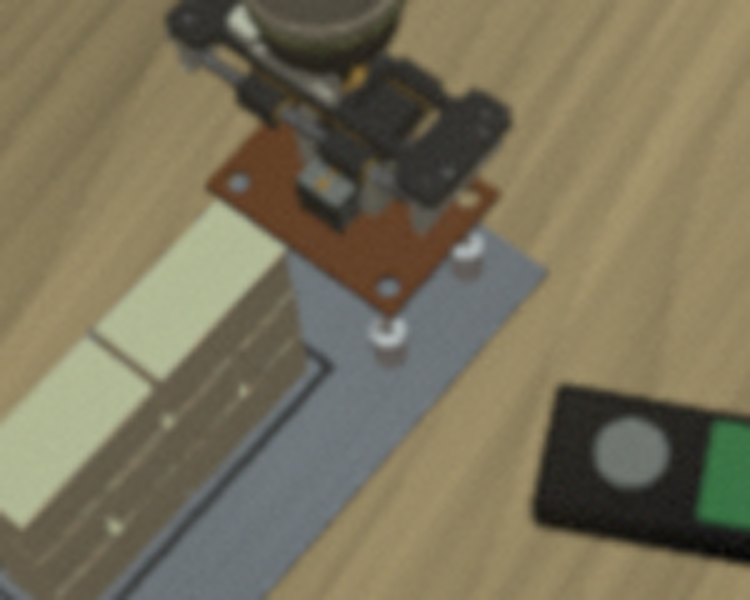

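Call:
carry_out:
  motion: [0.0042,0.003,0.0004,0.1,0.3,-0.1,-1.0,0.0002,0.001,0.0,0.0,0.0,0.0,-1.0,0.0,0.0,0.0,0.0,0.0,0.0,-1.0,0.0,0.0,0.0,0.0,0.0,0.0,-1.0,0.0,0.0,0.0,0.0,0.0,0.0,-1.0]

```text
t: 54.55
tool_pos: [0.5415, -0.0981, 0.105]
orientation: [-1.154, 1.288, -1.292]
force: [0.7, 0.2, -1.3]
opening: 0.03
```

```bash
python3 plan.py 541.2 -97.6 94 -6.3 -1 5
```

```text
[-0.0002, 0.005, -0.0002, -0.1, 0.0, 0.1, -1.0, -0.0002, 0.005, -0.0002, 0.0, 0.0, 0.0, -1.0, -0.0001, 0.001, 0.0, 0.0, 0.0, 0.0, -1.0, 0.0, 0.0, 0.0, 0.0, 0.0, 0.0, -1.0, 0.0, 0.0, 0.0, 0.0, 0.0, 0.0, -1.0]
rem [ 0. -0. -0.] now [541.5 -98.1 105. ] t 54.55 q6 -0.16 open 30.0 F [ 0.7  0.2 -1.3]
```

Call:
carry_out:
  motion: [-0.0002,0.005,-0.0002,-0.1,0.0,0.1,-1.0,-0.0002,0.005,-0.0002,0.0,0.0,0.0,-1.0,0,0.001,0.0,0.0,0.0,0.0,-1.0,0.0,0.0,0.0,0.0,0.0,0.0,-1.0,0.0,0.0,0.0,0.0,0.0,0.0,-1.0]

```text
t: 55.05
tool_pos: [0.5409, -0.0975, 0.0927]
orientation: [-1.154, 1.291, -1.289]
force: [-0.1, 0.4, -2.2]
opening: 0.0296
```

```bash
python3 plan.py 541.2 -97.6 94 -6.3 -1 5; python3 sc.py wrist bd3 140 380 130 240;python3 sc.py scene bd3 180 300 205 295;python3 plan.py 541.2 -97.6 90 -6.3 -1 5
```

```text
[0.0001, -0.0013, 0.0003, 0.0, 0.0, -0.1, -1.0, 0.0, 0.0, 0.0, 0.0, 0.0, 0.0, -1.0, 0.0, 0.0, 0.0, 0.0, 0.0, 0.0, -1.0, 0.0, 0.0, 0.0, 0.0, 0.0, 0.0, -1.0, 0.0, 0.0, 0.0, 0.0, 0.0, 0.0, -1.0]
rem [-0.   0.1  0. ] now [540.9 -97.5  92.7] t 55.05 q6 -0.16 open 29.6 F [-0.1  0.4 -2.2]
[0.0, 0.0029, 0.0002, 0.0, 0.0, -0.1, -1.0, 0.0, 0.0, 0.0, 0.0, 0.0, 0.0, -1.0, 0.0, 0.0, 0.0, 0.0, 0.0, 0.0, -1.0, 0.0, 0.0, 0.0, 0.0, 0.0, 0.0, -1.0, 0.0, 0.0, 0.0, 0.0, 0.0, 0.0, -1.0]
rem [-0. -0.  0.] now [541.  -97.5  92.9] t 55.15 q6 -0.16 open 29.5 F [ 0.7  0.7 -1.4]
```

View pics/wrist_bd3.png

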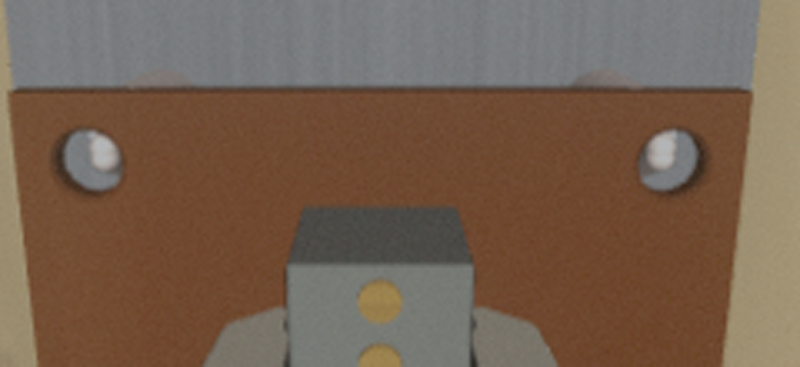

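View pics/scene_bd3.png

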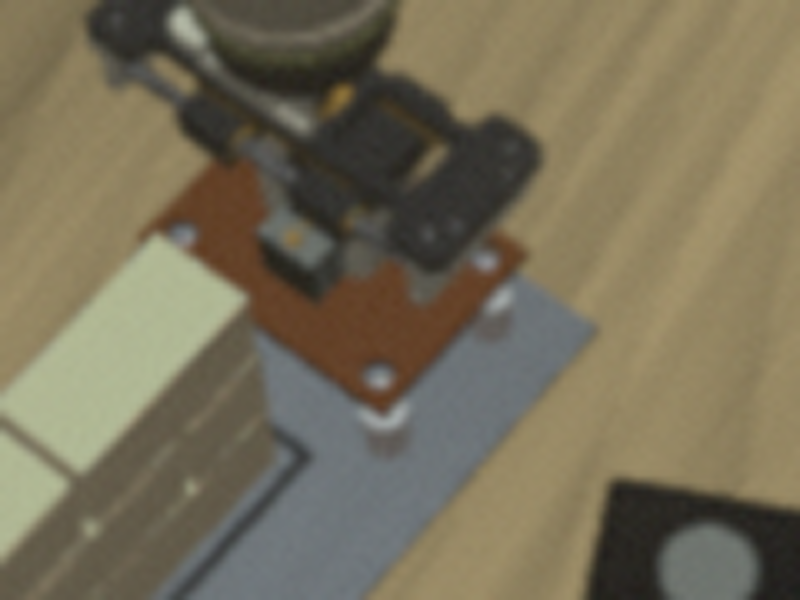

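Call:
carry_out:
  motion: [0.0,0.005,0.0002,0.0,0.0,-0.1,-1.0,0.0,0.004,0.0,0.0,0.0,0.0,-1.0,0.0,0.001,0.0,0.0,0.0,0.0,-1.0,0.0,0.0,0.0,0.0,0.0,0.0,-1.0,0.0,0.0,0.0,0.0,0.0,0.0,-1.0]
  squeeze: 60

```text
t: 55.65
tool_pos: [0.5414, -0.0976, 0.0821]
orientation: [-1.155, 1.29, -1.291]
force: [0.4, -0.6, -2.1]
opening: 0.0293
```

```bash
python3 plan.py 541.2 -97.6 66 -6.3 -1 4
```

```text
[0.0, 0.004, 0.0, 0.0, 0.0, 0.1, -1.0, 0.0, 0.004, -0.0001, 0.0, 0.0, 0.0, -1.0, 0.0, 0.004, 0.0, 0.0, 0.0, 0.0, -1.0, 0.0001, 0.004, -0.0001, 0.0, 0.0, 0.0, -1.0, 0.0, 0.0001, 0.0, 0.0, 0.0, 0.0, -1.0]
rem [0. 0. 0.] now [541.4 -97.6  82.1] t 55.65 q6 -0.16 open 29.3 F [ 0.4 -0.6 -2.1]
```

Call:
carry_out:
  motion: [0.0,0.003,0.0,0.0,0.0,0.1,-1.0,0.0,0.003,0,0.0,0.0,0.0,-1.0,0.0,0.002,0.0,0.0,0.0,0.0,-1.0,0,0.002,0,0.0,0.0,0.0,-1.0,0.0,0.001,0.0,0.0,0.0,0.0,-1.0]

```text
t: 56.15
tool_pos: [0.5426, -0.0976, 0.0775]
orientation: [-1.153, 1.289, -1.29]
force: [-3.7, 1.7, 3.2]
opening: 0.0297
```

```bash
python3 plan.py 541.2 -97.6 66 -6.3 -1 4
```

```text
[0.0001, 0.004, -0.0005, -0.1, 0.0, -0.1, -1.0, 0.0001, 0.004, -0.0005, 0.0, 0.0, 0.0, -1.0, 0.0, 0.0035, -0.0004, 0.0, 0.0, 0.0, -1.0, 0.0, 0.0, 0.0, 0.0, 0.0, 0.0, -1.0, 0.0, 0.0, 0.0, 0.0, 0.0, 0.0, -1.0]
rem [ 0. -0. -0.] now [542.6 -97.6  77.5] t 56.15 q6 -0.16 open 29.7 F [-3.7  1.7  3.2]
```

Call:
carry_out:
  motion: [0.0,0.003,-0.001,0.0,0.0,0,-1.0,0.0,0.003,0,0.0,0.0,0.0,-1.0,0.0,0.003,0.0,0.0,0.0,0.0,-1.0,0,0.003,0,0.0,0.0,0.0,-1.0,0.0,0.003,0.0,0.0,0.0,0.0,-1.0]

```text
t: 56.65
tool_pos: [0.5424, -0.0975, 0.0701]
orientation: [-1.153, 1.288, -1.29]
force: [-4.7, 0.3, 5.7]
opening: 0.0298
```

```bash
python3 plan.py 541.2 -97.6 66 -6.3 -1 4
```

```text
[0.0002, 0.0038, -0.0011, -0.2, 0.0, -0.1, -1.0, 0.0, 0.0003, -0.0001, 0.0, 0.0, 0.0, -1.0, 0.0, 0.0, 0.0, 0.0, 0.0, 0.0, -1.0, 0.0, 0.0, 0.0, 0.0, 0.0, 0.0, -1.0, 0.0, 0.0, 0.0, 0.0, 0.0, 0.0, -1.0]
rem [-0. -0. -0.] now [542.4 -97.5  70.1] t 56.65 q6 -0.16 open 29.8 F [-4.7  0.3  5.7]
```

Call:
carry_out:
  motion: [0.0,0.003,-0.0015,-0.1,0.0,0,-1.0,0.0,0.003,-0.0005,0.0,0.0,0.0,-1.0,0.0,0.003,0.0,0.0,0.0,0.0,-1.0,0,0.003,0,0.0,0.0,0.0,-1.0,0.0,0.003,0.0,0.0,0.0,0.0,-1.0]

```text
t: 57.15
tool_pos: [0.5411, -0.0974, 0.066]
orientation: [-1.155, 1.289, -1.289]
force: [-17.7, 4.0, 30.2]
opening: 0.0293
```

```bash
python3 plan.py 541.2 -97.6 66 -6.3 -1 4;python3 sc.py wrist bd4 140 380 130 240; python3 sc.py scene bd4 180 300 205 295
```

```text
[0.0002, 0.0, 0.0001, 0.0, 0.1, 0.0, -1.0, 0.0, 0.0, 0.0, 0.0, 0.0, 0.0, -1.0, 0.0, 0.0, 0.0, 0.0, 0.0, 0.0, -1.0, 0.0, 0.0, 0.0, 0.0, 0.0, 0.0, -1.0, 0.0, 0.0, 0.0, 0.0, 0.0, 0.0, -1.0]
rem [-0.  0. -0.] now [541.1 -97.4  66. ] t 57.15 q6 -0.16 open 29.3 F [-17.7   4.   30.2]
```

View pics/wrist_bd4.png

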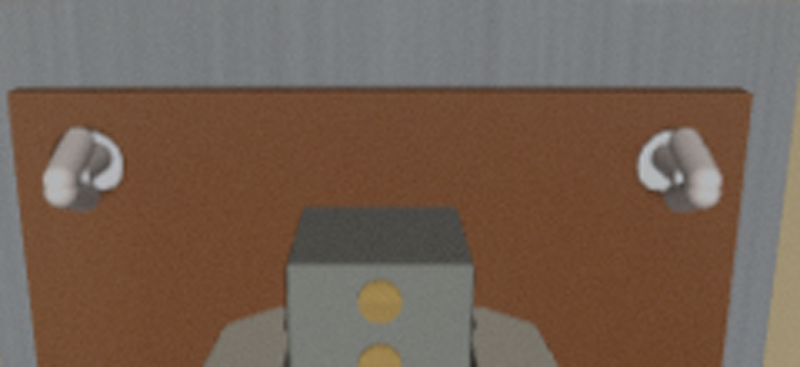

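View pics/scene_bd4.png

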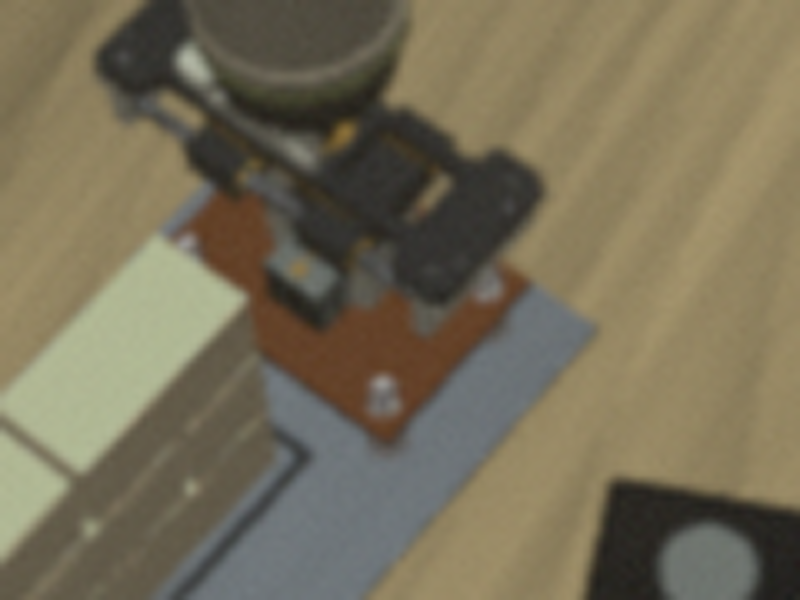

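Call:
carry_out:
  motion: [0,0,0,0,0,0,-1,0,0,0,0,0,0,-1,0,0,0,0,0,0,-1,0,0,0,0,0,0,0.2,0,0,0,0,0,0,0.2]

```text
t: 57.75
tool_pos: [0.5413, -0.0977, 0.066]
orientation: [-1.155, 1.288, -1.289]
force: [-0.2, -0.4, 0.1]
opening: 0.0411
```

```bash
python3 gst.py 541.2 -97.6
```

```text
tcp [541.3 -97.7  66. ] open 41.1 off toolx -0.10 toolz -0.12 phi -6.23 F [-0.2 -0.4  0.1] t 57.75
```

Call:
carry_out:
  motion: [0,0,0,0,0,0,0.2,0,-0.005,0,0,0,0,0.2,0,-0.02,0,0,0,0,0.2,0,-0.04,0,0,0,0,0.2,0,-0.047,0,0,0,0,0.2]

```text
t: 58.25
tool_pos: [0.5358, -0.0963, 0.1727]
orientation: [-1.164, 1.301, -1.279]
force: [1.3, -0.5, 0.8]
opening: 0.0559
```

```bash
python3 wp.py 0.5 530,-30,230,-6.3 470,120,240,0
```

```text
now [535.8 -96.3 172.7] t 58.25 q6 -0.16
[-0.035, -0.03, -0.007, 0.8, 0.1, -0.2, 0.5, -0.0304, -0.0271, -0.0064, 0.0, 0.0, 0.0, 0.5, -0.041, -0.003, -0.022, 0.0, -6.3, 0.0, 0.5, -0.044, -0.003, -0.017, 0.0, 0.0, 0.0, 0.5, -0.0377, -0.0024, -0.0155, 0.0, 0.0, 0.0, 0.5]
[-0.015, -0.001, -0.0062, 0.0, 0.0, 0.0, 0.5, -0.006, -0.0004, -0.0024, 0.0, 0.0, 0.0, 0.5, -0.0041, -0.0002, -0.0017, 0.0, 0.0, 0.0, 0.5, 0.0, 0.0, 0.0, 0.0, 0.0, 0.0, 0.5, 0.0, 0.0, 0.0, 0.0, 0.0, 0.0, 0.5]
```

Call:
carry_out:
  motion: [-0.035,-0.03,-0.007,0.8,0.1,-0.2,0.5,-0.0304,-0.0271,-0.0064,0.0,0.0,0.0,0.5,-0.041,-0.003,-0.022,0.0,-6.3,0.0,0.5,-0.044,-0.003,-0.017,0.0,0.0,0.0,0.5,-0.0377,-0.0024,-0.0155,0.0,0.0,0.0,0.5]

```text
t: 58.75
tool_pos: [0.4844, 0.0957, 0.2524]
orientation: [-1.195, 1.198, -1.224]
force: [1.0, 0.8, 0.2]
opening: 0.07
```

Call:
carry_out:
  motion: [-0.015,-0.001,-0.0062,0.0,0.0,0.0,0.5,-0.006,-0.0004,-0.0024,0.0,0.0,0.0,0.5,-0.0041,-0.0002,-0.0017,0.0,0.0,0.0,0.5,0.0,0.0,0.0,0.0,0.0,0.0,0.5,0.0,0.0,0.0,0.0,0.0,0.0,0.5]

```text
t: 59.25
tool_pos: [0.473, 0.1251, 0.2564]
orientation: [-1.194, 1.192, -1.221]
force: [0.9, 0.1, 0.1]
opening: 0.0696
```

```bash
python3 meas.py fin 516,-323,83.7,100,106,156 527,-220,83.7,100,106,156; python3 - <<'E'
from h import *
from plant import imaging
for n in ("top","scene"):
    cm=imaging.camera_model(n); im=cv2.imread(f"pics/{n}_fin.png")
    p,c=fitLS(cm,im,[.540,-.0976,np.radians(-6.3)],L=.14,W=.1,z0=.036,z1=.042); print(n,"board",(p[:2]*1000).round(1),np.degrees(p[2]).round(2),c)
    for z in (.036,.04,.045,.05): print(z, fitLS(cm,im,[.540,-.0976,np.radians(-6.3)],L=.14,W=.1,z0=z,z1=z+.006)[1])
a=cv2.imread("pics/top_fin.png")[160:260,280:450]; b=cv2.imread("pics/scene_fin.png")[200:350,130:300]
a=cv2.resize(a,(680,400),interpolation=cv2.INTER_CUBIC); b=cv2.resize(b,(680,600),interpolation=cv2.INTER_CUBIC)
cv2.imwrite("pics/fa.png",a); cv2.imwrite("pics/fb.png",b)
E
```

```text
['516', '-323'] top w [ 516.1 -323. ] yaw 83.60 chassis rel same cam [   0.26 -112.53] relyaw 89.90 cost 15.90
['516', '-323'] scene w [ 514.4 -323.9] yaw 83.86 chassis rel same cam [ 8.0000e-02 -1.1196e+02] relyaw 90.16 cost 14.11
['527', '-220'] top w [ 527.9 -219.3] yaw 83.28 chassis rel same cam [ 0.64 -8.19] relyaw 89.58 cost 11.21
['527', '-220'] scene w [ 526.3 -220.6] yaw 83.74 chassis rel same cam [ 0.59 -7.92] relyaw 90.04 cost 18.56
top board [541.2 -97.5] -6.24 10.130927685703654
0.036 10.130927685703654
0.04 10.194391656046673
0.045 10.37950218364202
0.05 10.355617962349179
scene board [544.8 -99.9] -10.21 17.19206007813319
0.036 17.19206007813319
0.04 17.19072179712919
0.045 16.86409224838127
0.05 16.516417142802457
```

View pics/fa.png

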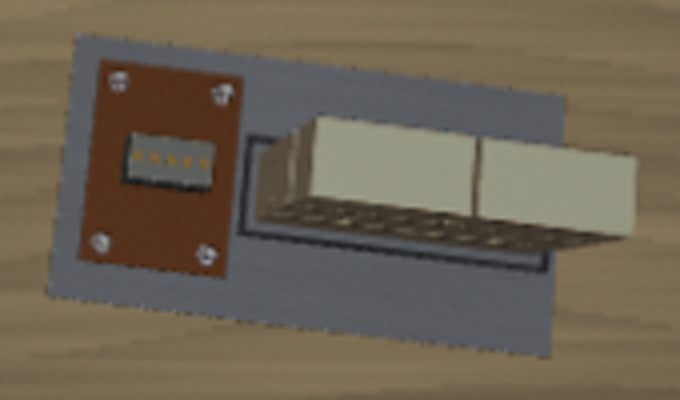

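View pics/fb.png

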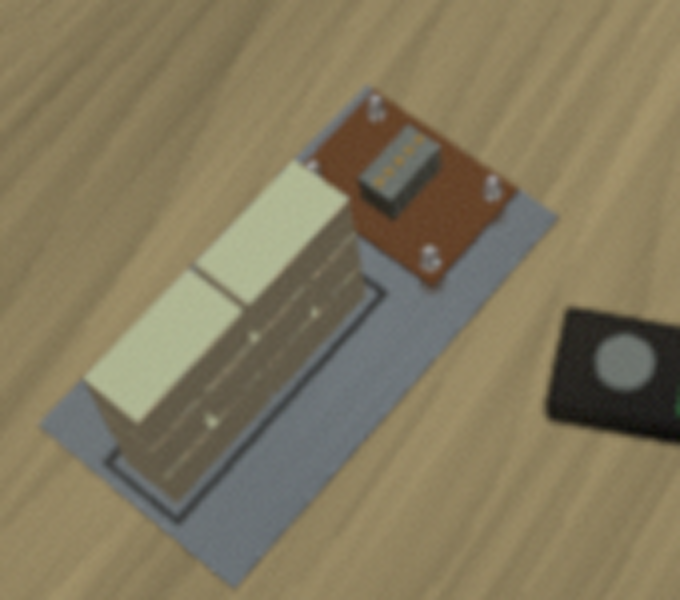

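```bash
python3 - <<'E'
from plant import robot
print(robot.close_job())
E
```

```text
the job is handed in; nothing more can be done
None
```

The wall is built and the terminal board is pressed home; I handed the job in at about 59 s of the 210 s allowed.

- **Wall:** all seven cream bricks are laid. The bottom course is two wholes, the second is half, whole, half, and the third is two wholes in line with the bottom pair.
- **Brick positions:** measured in the top and scene pictures against the chassis in the same picture.
  - **Along the wall:** bricks sit within about 1 mm of their slots.
  - **Across the wall:** bricks sit within about 1 mm of the centre line.
  - **Squareness:** whole bricks came out square to within about half a degree. The fits to the two halves scattered by up to 2.5°.
  - **Joints:** about 3.5 to 5 mm.
- **Board:** it was gripped by its block and lowered over the standoffs, and the tips showed through the visible holes before I pressed. It stopped at the height expected for fully home, with about 30 N of push. It stayed there after release, and the heads show above the board.
- **Left alone:** the tub, meter, screwdriver and the green and black look-alikes were not moved or touched.

**Checks that disagreed:**
- At the end the scene camera put the board 4 mm off and 4° turned. The wall hides part of the board from that camera. The top camera fit it on its seat, at the right angle and height, so I went with that.
- One spacing in the second course, between the first half and the whole, read as about 5 mm rather than 4 mm. The two cameras differ there by nearly 1 mm.
- During the final press the wrist also read a sideways force of about 18 N, which dropped to zero when I stopped pushing.

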